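Open the sample case and start the incubator

TASK

Use the orange wedge to work the tight press-fit lid off the sample case: push the blade into the slots at its two ends by turns, one click at an end and then the other, so that the lid comes up evenly and never leans more than about 3 degrees, and do not take hold of the lid until both ends stand free. Then lift the lid off and lay it flat on the mat, stand every sample jar upright in the incubator chamber, push the incubator's hinged door shut until it snaps home on its catch, and after that turn the timer's pointer to the red mark. Leave the wedge lying flat in the yellow tool tray, never topple a jar, and leave the other things on the bench where they are.

Things in the scene. Friction and masses are not known exactly. Their poses are not given: they have to be found in the camera images.
- case_seat (a point): Sample case, base fixed to the bench, dark blue-grey, white press-fit lid (all sizes here in mm): 250 long (y, to end a) x 80 (x). This point: centre of the seam where the lid's rim rests, 30 above the bench, z up. The jars (1 to 3) stand at this level in a row along y, 50 apart, inside a spigot wall 62 x 165 (inside 50 x 147) that rises 15. Lid and spigot snap together by two beads at each end.
- slot_a (a point): Mouth of the pry slot at end a (+y) of the case, on the fixed base; axes as case_seat; the blade goes in along -y. The gap is 8 high, between the base's lug (top 22 above the bench) and the seated lid's lug (underside 30 above the bench), both 60 wide, ending at this point, the base's outer 6 bevelled down 4 to lead the blade in; open at the sides too, it stops 44 in.
- slot_b (a point): The same at end b (-y); the blade goes in along +y.
- lid_bar (a point): Centre of the lid's black carrying bar: 20 wide (lid x), 90 long (lid y, to end a), 16 high, on two feet 36 either side of this point, 14 clear of the lid's top and 90 above its rim plane; z up. The lid weighs about 0.24 kg and must rise 60 over the jars' level to clear them.
- lid_end_a (a point): Level of the lid's rim at the outer end of its lug, end a (125 from the lid's middle). Its height over case_seat is how far this end is raised: it comes up in two clicks, to about 6 and 13 (8 and 15 while the other end is a click behind); after both clicks at both ends the lid just rests on its springs. An end only half past a click may sink back when the other is worked, and is then worked again.
- lid_end_b (a point): The same at end b (lid -y).
- wedge_mid (a point): Orange wedge, 130 long, flat underneath. This point: where the handle is held, 19 above the underside; x to the blade's tip, z up. Handle 26 wide, 38 high, from 40 behind to 33 ahead; then the blade, 32 wide, from 28 thick down evenly to 2.5 at the tip, 90 ahead. Slid in 1 or 2 over the slot's floor, 26 of blade inside (not over 30) gives an end its first click, 39 the second; 10 to 20 N. 0.08 kg.
- tray: Yellow tool tray, fixed, 190 long (x) x 74 wide (y), walls 4 thick and 13 high, floor 4 thick; origin at the centre of its underside. The wedge ends in it, lying flat, either way round.
- mat_top (a point): Centre of the top of a thin mat, black with a blue inlay, fixed, 110 (x) x 290 (y), 3 thick. The lid ends on it, rim down, lying along it.
- jar1_mid (a point): Sample jar 1: amber glass, paper band, white cap, 40 in diameter, 56 high, about 0.09 kg; this point is its centre, 28 above its underside, z up. May be absent.
- jar2_mid (a point): Sample jar 2: amber glass, paper band, white cap, 40 in diameter, 56 high, about 0.09 kg; this point is its centre, 28 above its underside, z up. May be absent.
- jar3_mid (a point): Sample jar 3: amber glass, paper band, white cap, 40 in diameter, 56 high, about 0.09 kg; this point is its centre, 28 above its underside, z up. May be absent.
- chamber (a point): Centre of the floor of the incubator's chamber, a recess 160 (x) x 110 (y), 12 deep, in the top of the fixed white incubator, 63 above the bench; takes three jars in a row along x, 50 apart. x away from the robot, y to the hinge side, z up. The body reaches 175 behind, 105 ahead and 85 either side of this point, 75 high; a catch 100 high stands 80 to the -y side.
- door (a joint): Angle of the incubator's door, a clear hood with a blue frame, 180 (along its hinge) x 140 x 55: 0 = shut and home on its catch, about 1.6 = upright, open. The hinge is stiff: it stays where it is left. It meets the catch at about 0.07; 5 to 10 N near its free edge snaps it home.
- door_edge (a point): Point on the door's outer face, 20 from its free edge, midway along: push here. The hinge line runs along the chamber's x, 73 to the +y side of the chamber point, 77 above the bench; shut, this point is 120 from it towards -y and 55 above it. Open, the outer face looks to the +y side.
- timer (a joint): Angle of the timer knob on the incubator's near end: grows clockwise seen from above, 0 to 4.0, needs about 0.04 N m, stays where it is left. At 0 the pointer points along the chamber's -x; at 2.0 it points to the red mark.
- timer_grip (a point): On the knob's axis, at the height to grip its black bar, 14 wide, 49 long, 32 high, top 7 above this point. Bar and white pointer line lie along this point's x axis (pointer to -x); it turns with the knob.
- timer_mark (a point): The wide red mark on the aluminium scale ring round the timer knob, 35 from its axis; the other marks are thin and black.
- reagent: Bystander: amber reagent bottle, 60 in diameter, 125 high; origin under its centre.
- flask: Bystander: clear conical flask, 82 in diameter, 118 high; origin under its centre.
- beaker: Bystander: glass beaker, 68 in diameter, 85 high; origin under its centre.
- spare_jar: Bystander: empty clear jar with a blue cap, 54 in diameter, 75 high; origin under its centre. Not a sample.
- dish: Bystander: culture dish, 90 in diameter, 14 high; origin under its centre.
Not all that is in view belongs to the job. Of the things shaped like the part that bears wedge_mid, the orange one is meant.

How it is judged:
On the way, in this order (a step that is already met when the one before it is completed fails the run):
1. one end of the lid has been raised at least 3.5 mm, with the wedge in the slot there (((z of lid_end_a in the frame of case_seat above 0.0035 m and horizontal distance between wedge_mid and slot_a below 0.085 m) or (z of lid_end_b in the frame of case_seat above 0.0035 m and horizontal distance between wedge_mid and slot_b below 0.085 m))), for 0.05 s.
2. both ends have been raised at least 3.5 mm, neither yet more than 11 mm (z of lid_end_a in the frame of case_seat between 0.0035 and 0.011 m and z of lid_end_b in the frame of case_seat between 0.0035 and 0.011 m), for 0.05 s.
3. both ends stand free, raised at least 10 mm (z of each of lid_end_a, lid_end_b in the frame of case_seat above 0.01 m), for 0.1 s.
4. the lid lies flat on the mat (x of lid_bar in the frame of mat_top between -0.035 and 0.035 m and y of lid_bar in the frame of mat_top between -0.05 and 0.05 m and z of lid_bar in the frame of mat_top below 0.098 m and angle between lid_bar's own z axis and vertical below 0.06 rad), for 0.2 s.
5. every jar present stands upright in the chamber (x of jar1_mid in the frame of chamber between -0.08 and 0.08 m and y of jar1_mid in the frame of chamber between -0.056 and 0.056 m and z of jar1_mid in the frame of chamber between 0.02 and 0.036 m and angle between each of jar1_mid, jar2_mid, jar3_mid's own z axis and vertical below 0.12 rad and x of jar2_mid in the frame of chamber between -0.08 and 0.08 m and y of jar2_mid in the frame of chamber between -0.056 and 0.056 m and z of jar2_mid in the frame of chamber between 0.02 and 0.036 m and x of jar3_mid in the frame of chamber between -0.08 and 0.08 m and y of jar3_mid in the frame of chamber between -0.056 and 0.056 m and z of jar3_mid in the frame of chamber between 0.02 and 0.036 m), for 0.2 s.
6. the door is shut, home on its catch (value of joint door below 0.025 rad), for 0.2 s.
7. the timer points to the red mark (value of joint timer between 1.9 and 2.1 rad), for 0.2 s.
At the end, for the whole second after the job is handed in: Jars upright (within 7 degrees) on the chamber floor; lid flat on the mat, rim down, its centre within 35 mm across and 50 mm along of the mat's; wedge flat in the tray; door shut on its catch (under 0.025 rad); timer within 0.1 rad of the red mark (2.0); all at rest (all of step 4 and all of step 5 and all of step 7 and x of wedge_mid in the frame of tray between -0.055 and 0.055 m and y of wedge_mid in the frame of tray between -0.028 and 0.028 m and z of wedge_mid in the frame of tray below 0.032 m and value of joint door below 0.025 rad and linear speed of each of lid, wedge, jar1, jar2, jar3 below 0.02 m/s); the robot touches nothing.
It fails at once if the lid, still on the case, leans more than 3.7 degrees (angle between lid_bar's own z axis and vertical above 0.065 rad and horizontal distance between lid_bar and case_seat below 0.03 m and z of lid_bar in the frame of case_seat below 0.1015 m).
It fails at once if the gripper takes hold of the lid before both its ends stand free (contact force between the fingers and lid above 2 N and horizontal distance between lid_bar and case_seat below 0.03 m and z of any of lid_end_a, lid_end_b in the frame of case_seat below 0.008 m).
It fails at once if a sample jar is toppled (angle between any of jar1_mid, jar2_mid, jar3_mid's own z axis and vertical above 0.7 rad).
It fails at once if a bystander (bottle, flask, beaker, spare jar, dish) is moved more than 30 mm (distance of any of reagent, flask, beaker, spare_jar, dish from where it was at the start of the episode above 0.03 m).
Of jar1, jar2, jar3 only 1 to 3 are there at a start; the rules pass over those that are not, and their reading is None.
At some moment in a run one of wedge may be knocked a few centimetres aside while the robot is not near it.
It also fails if it takes over 210 s, if anything falls off the work surface, if the arm or the gripper's body presses on something with over 40 N, if the wrist force passes 120 N, or if a joint passes its speed limit or range.

ROBOT

A 6-joint arm with a two-finger parallel gripper is mounted at the origin on the work surface. World frame = base frame: x ahead of the robot, y to its left, z up, the work surface at z = 0. Lengths are in m, angles in rad, forces in N, time in s.
With the tool pointing down it reaches from about 0.425 to 0.95 m from the base axis. Payload 3.5 kg.
Tool frame: the origin (TCP) lies at the very end of the fingers, on their centre line; the grasp point (between the pads) lies 19 mm behind it (tcp_to_grasp is the distance from the TCP to the grasp point, in m); z points along the fingers, y is the direction in which the jaws open and shut (so a half turn about z gives the same grasp; the last joint's range is limited). The gripper opens to 85 mm and grips with 20 to 120 N. Pads are 22 mm wide; open, the fingers measure 114 mm over their backs; the gripper's body (76 mm by 85 mm) begins 54 mm behind the grasp point. The pads swing forward as they close: fully open they stand 13 mm farther back than shut.
Start: joints at [1.056, 0.286, 1.577, -0, 1.279, -0.15], TCP at [0.241, 0.631, 0.231] pointing down, gripper open.
Joint ranges: [-2.77, 2.77], [-0.9, 2.22], [0.21, 2.48], [-1.53, 4.67], [0.24, 2.81], [-2.84, 2.84]. Speed limits (rad/s): [2.79, 2.79, 3.14, 3.14, 3.14, 3.14].

INTERFACE

Orientations are given as a unit quaternion [x, y, z, w].
In Python, from plant import * gives the robot as it stands. The module is installed in compiled form; this text tells all that it offers.
- The arm moves only by the tool arm_command, never from a script. Its argument "steps" is a list of rows, each a list of 3 entries, a list of its own where there are three numbers: the turn, a rotation vector about the tool's x, y, z in rad, then the shift along the tool's x, y, z in m, then the gripper command: -1 is shut, 1 is fully open, values between are in proportion. A call has 1 to 12 rows; each row is the pose to reach, as a shift and turn from the pose measured when the call began, along the tool's axes at that moment; what a row does not reach only later rows make up. A row lasts 1/8 s, in which the tool goes at most 62.5 mm and 10.7 degrees, less where a joint would pass 70% of its speed; a pose out of reach is approached as far as the arm can. A call with a gripper value outside its range is refused whole. The fingers move at their own pace and stop on an object; "force" is the grip in N (left out, the last holds). Time passes only in rows, so rows that repeat a pose let the fingers close. It gives the time, the measured TCP pose, the force and the opening at its end, in the units of the state.
- get_state(): the state, without advancing time (a new reading comes with each control period).
- read_camera(name): name is "scene" or "top" or "wrist"; returns a dict with "frame" (384x512x3 uint8, red, green, blue), "vfov" (degrees; the focal length in pixels is half the picture's height over the tangent of half this angle, whatever the lens; pixels are square), "cx", "cy" (the principal point, pixels), "position" and "rotation" of the camera in the world; the wrist camera has in their place "mount" (4x4, takes a point from camera to tool coordinates, whose origin is the TCP and whose axes are the flange's). Camera axes: x right, y up, looking along -z (the intrinsics and any distortion apply to the point x, -y, -z); pixel columns grow to the right and rows downward; lengths in m; the calibration is good to about 2 mm. A picture is of the moment at which its call begins: read the wrist's pose just before it. There is no depth.
- sign_off(): hands the job in, once; it reports no verdict.
The state is a dict: "time": time; "qpos": joint angles; "dq": joint speeds; "joint_efforts": joint torques, N m; "eef_pos": TCP position; "tcp_rot": TCP orientation; "contact_force": force on the tool from outside, world axes, zero at the start; "wrist_torque": the same for the moment, N m; "opening": opening from 0.0 (shut) to 1.0 (fully open).
Only numpy, scipy, OpenCV 4.12 (cv2) and the standard library are available. Lean on these libraries where they do the work, as an engineer would, in place of code of your own. Each camera call takes 0.05 s, during which the arm holds its last target.

## Working session

There is one attempt and no reset: what is moved stays moved. The work goes in short steps, Python scripts to look and compute and a tool call to move; the robot and the scene stay as the last step left them, time stands still between calls to the robot, and variables do not carry over. Pictures are saved under pics/ and viewed, and the job is handed in when it is done.

Besides the shell and the picture viewer there is one more tool, called after "Request:" in YAML: its name, and indented under it one key for each argument. arm_command: Moves the arm, as the interface text tells. Its arguments: {"type":"object","properties":{"steps":{"type":"array"},"force":{"type":"number"}},"required":["steps"]}

```bash
mkdir -p pics; ls; python3 - <<'E'
from plant import *
import cv2
s=get_state();print(s)
for n in ["scene","top","wrist"]:
    c=read_camera(n);cv2.imwrite(f"pics/{n}0.png",c["frame"][:,:,::-1])
    print(n,{k:v for k,v in c.items() if k!="frame"})
E
```

```text
pics
{'time': 0.0, 'qpos': array([ 1.05597220e+00,  2.87220855e-01,  1.57818103e+00, -1.27254634e-05,
        1.27859228e+00, -1.49989373e-01]), 'dq': array([ 0.00262196, -0.00040895,  0.00262625,  0.00093041,  0.00013174,
       -0.00149705]), 'joint_efforts': array([-1.29203654e-04, -4.05974507e+01, -2.92625803e+01, -2.10748958e-04,
        5.91524920e-03,  2.36068658e-06]), 'eef_pos': array([0.24047755, 0.63000635, 0.22990819]), 'tcp_rot': array([ 1.81405431e-01,  9.83407661e-01, -1.13701536e-03, -3.86072594e-04]), 'contact_force': array([ 0.05954993,  0.22386317, -0.70567324]), 'wrist_torque': array([-0.02682423,  0.00355367, -0.02115314]), 'opening': 1.001373339338451}
scene {'vfov': 51.882772894475266, 'cx': 257.95294909868045, 'cy': 191.00388456963498, 'position': array([0.82755918, 0.47226586, 1.01058357]), 'rotation': array([0.08938365, 0.25921389, 0.91608615, 0.29258313])}
top {'vfov': 52.48371628437176, 'cx': 252.3872340059731, 'cy': 190.5178187190943, 'position': array([0.31295182, 0.04267959, 1.21199811]), 'rotation': array([-0.04966087,  0.05336131,  0.70860668, -0.70182829])}
wrist {'vfov': 59.02817155702502, 'cx': 255.10382211764798, 'cy': 190.5118881057065, 'mount': array([[ 3.15398708e-04,  9.57139618e-01,  2.89626745e-01,
         7.31260544e-02],
       [ 9.99999841e-01, -1.66630468e-04, -5.38313668e-04,
        -9.95190262e-06],
       [-4.66980698e-04,  2.89626869e-01, -9.57139519e-01,
        -1.42874819e-01],
       [ 0.00000000e+00,  0.00000000e+00,  0.00000000e+00,
         1.00000000e+00]])}
```

View pics/scene0.png

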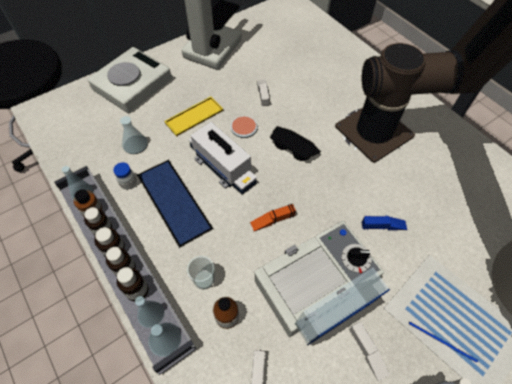

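View pics/top0.png

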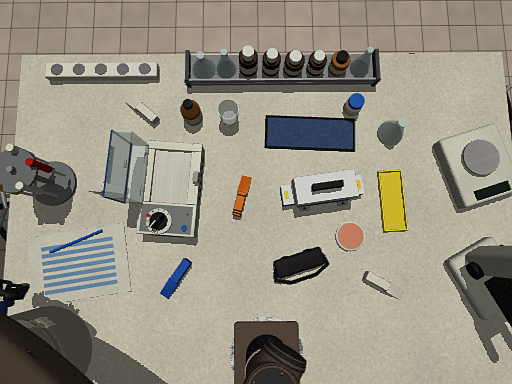

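View pics/wrist0.png

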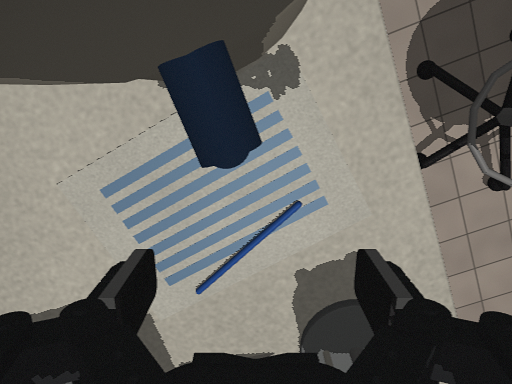

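```bash
cat > h.py <<'E'
from plant import *
import numpy as np, cv2
from scipy.spatial.transform import Rotation as R
def cam(n):
    s=get_state(); c=read_camera(n); f=c["frame"]; h=f.shape[0]
    c["f"]=h/2/np.tan(np.radians(c["vfov"])/2)
    if n=="wrist":
        T=np.eye(4);T[:3,:3]=R.from_quat(s["tcp_rot"]).as_matrix();T[:3,3]=s["eef_pos"]
        M=T@c["mount"];c["P"]=M[:3,3];c["R"]=M[:3,:3]
    else:
        c["P"]=c["position"];c["R"]=R.from_quat(c["rotation"]).as_matrix()
    return c
def save(c,name,crop=None,scale=1):
    f=c["frame"][:,:,::-1]
    if crop: x0,y0,x1,y1=crop; f=f[y0:y1,x0:x1]
    if scale!=1: f=cv2.resize(f,None,fx=scale,fy=scale,interpolation=cv2.INTER_CUBIC)
    cv2.imwrite(f"pics/{name}.png",f)
def ray(c,u,v):
    d=c["R"]@np.array([(u-c["cx"])/c["f"],-(v-c["cy"])/c["f"],-1]);return c["P"],d
def at(c,u,v,z):
    p,d=ray(c,u,v);return p+d*(z-p[2])/d[2]
def proj(c,X):
    q=c["R"].T@(np.asarray(X)-c["P"]);return np.array([c["cx"]+c["f"]*q[0]/-q[2],c["cy"]-c["f"]*q[1]/-q[2]])
def tri(obs):
    A=np.zeros((3,3));b=np.zeros(3)
    for c,u,v in obs:
        p,d=ray(c,u,v);d=d/np.linalg.norm(d);Q=np.eye(3)-np.outer(d,d);A+=Q;b+=Q@p
    return np.linalg.solve(A,b)
def down(yaw):
    """tool down, tool y axis at angle yaw in world xy"""
    y=np.array([np.cos(yaw),np.sin(yaw),0]);z=np.array([0,0,-1.]);x=np.cross(y,z)
    return R.from_matrix(np.stack([x,y,z],1))
def rel(pos,rot=None,s=None):
    s=s or get_state();r=R.from_quat(s["tcp_rot"])
    sh=r.inv().apply(np.asarray(pos)-s["eef_pos"])
    rv=np.zeros(3) if rot is None else (r.inv()*rot).as_rotvec()
    return rv,sh
def prel(pos,rot=None):
    rv,sh=rel(pos,rot);print("turn",np.round(rv,4).tolist(),"shift",np.round(sh,4).tolist(),"rows",max(np.linalg.norm(sh)/.0625,np.degrees(np.linalg.norm(rv))/10.7).round(1))
def st():
    s=get_state();r=R.from_quat(s["tcp_rot"]).as_matrix()
    print("t",round(s["time"],2),"pos",s["eef_pos"].round(4),"yaw_y",round(float(np.arctan2(r[1,1],r[0,1])),4),"z",r[:,2].round(3),"F",s["contact_force"].round(1),"op",round(s["opening"],3),"q",s["qpos"].round(2));return s
E
python3 - <<'E'
from h import *
c=cam("top");np.set_printoptions(precision=3,suppress=True)
print("base",at(c,266,350,0))
for n,u,v,z in [("case lid bar",327,186,.12),("lid end a",283,196,.03),("lid end b",362,185,.03),("mat c",310,133,.003),("tray",392,201,.01),("wedge tip?",236,214,.02),("wedge h",245,180,.03),("blue",176,278,.02),("chamber",175,178,.063),("knob",158,221,.1),("dish",350,236,.01),("beaker",228,112,0),("reagent",191,112,0),("flask",390,133,0),("spare",353,106,0),("black",300,265,0),("door up",117,165,.1)]:
    print(n,at(c,u,v,z))
save(c,"t_a",(120,80,260,260),4);save(c,"t_b",(260,80,440,260),4)
c=cam("scene");save(c,"s_a",(180,100,330,240),4);save(c,"s_b",(240,200,420,350),4)
print(at(c,378,130,0))
E
```

```text
base [ 0.012 -0.     0.   ]
case lid bar [ 0.484 -0.176  0.12 ]
lid end a [ 0.469 -0.058  0.03 ]
lid end b [ 0.501 -0.302  0.03 ]
mat c [ 0.675 -0.151  0.003]
tray [ 0.452 -0.399  0.01 ]
wedge tip? [0.416 0.087 0.02 ]
wedge h [0.519 0.058 0.03 ]
blue [0.226 0.267 0.02 ]
chamber [0.522 0.267 0.063]
knob [0.391 0.306 0.1  ]
dish [ 0.346 -0.263  0.01 ]
beaker [0.749 0.112 0.   ]
reagent [0.75  0.232 0.   ]
flask [ 0.674 -0.41   0.   ]
spare [ 0.766 -0.295  0.   ]
black [ 0.259 -0.108  0.   ]
door up [0.555 0.429 0.1  ]
[-0.016  0.006  0.   ]
```

View pics/t_a.png

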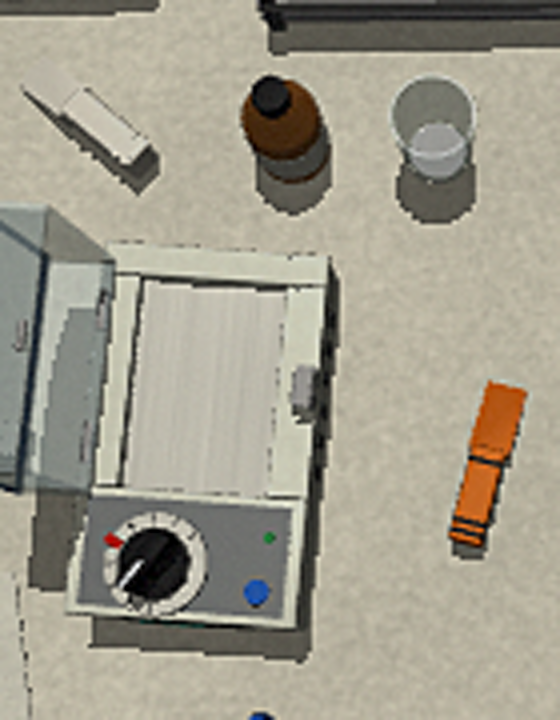

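View pics/t_b.png

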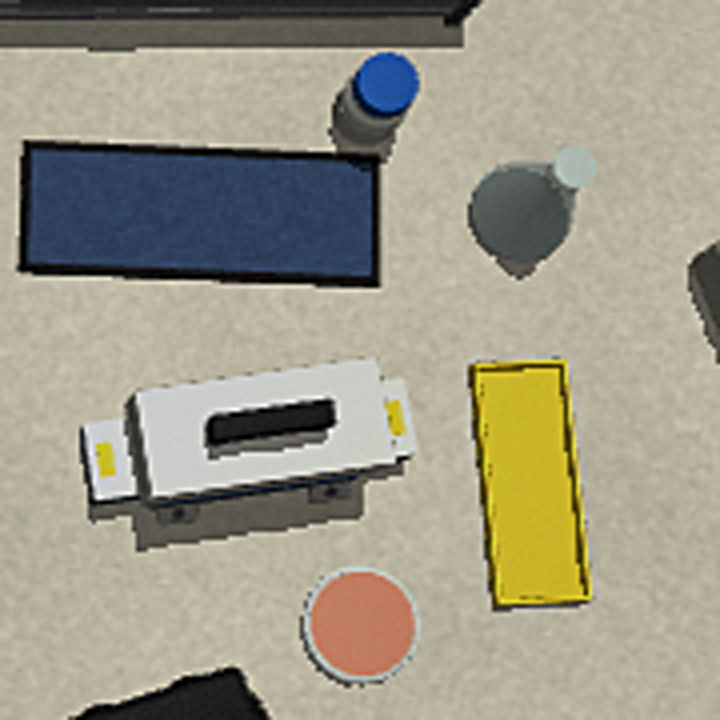

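View pics/s_a.png

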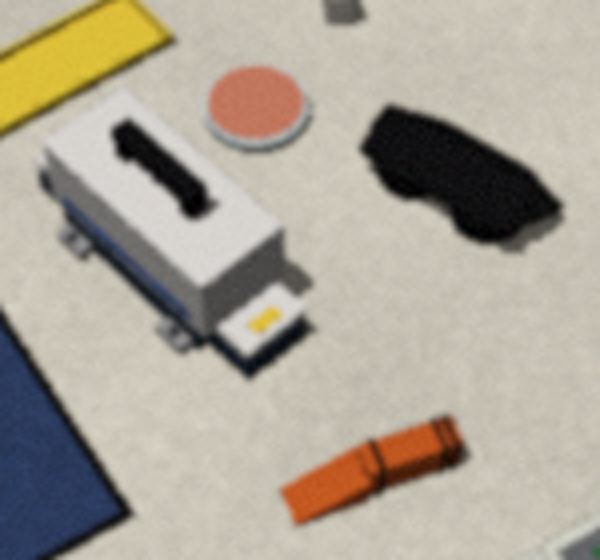

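View pics/s_b.png

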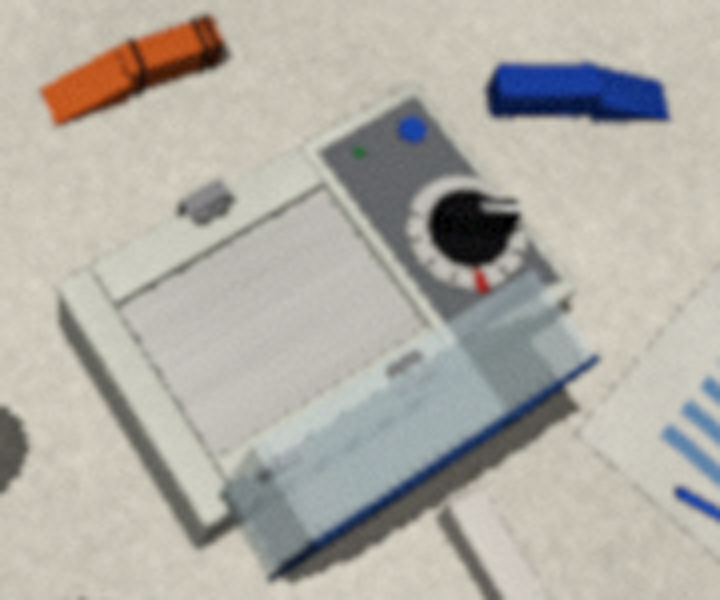

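```bash
python3 - <<'E'
from h import *
st()
prel([.30,.50,.38],down(.9)); prel([.47,.08,.33],down(.3))
E
```

```text
t 0.25 pos [0.2406 0.6303 0.2306] yaw_y 1.206 z [-0.001 -0.001 -1.   ] F [-0.7  0.5  0.1] op 0.999 q [ 1.06  0.29  1.58  0.    1.28 -0.15]
turn [-0.0012, -0.0, 0.306] shift [-0.1019, -0.1007, -0.1493] rows 3.3
turn [-0.0012, 0.0004, 0.906] shift [-0.4106, -0.4324, -0.099] rows 9.7
```

Request:
arm_command:
  steps:
    - [[0, 0, 0.3], [-0.1, -0.1, -0.15], 1]
    - [[0, 0, 0.3], [-0.1, -0.1, -0.15], 1]
    - [[0, 0, 0.3], [-0.1, -0.1, -0.15], 1]
    - [[0, 0, 0.5], [-0.2, -0.2, -0.13], 1]
    - [[0, 0, 0.6], [-0.25, -0.25, -0.1], 1]
    - [[0, 0, 0.9], [-0.41, -0.432, -0.1], 1]
    - [[0, 0, 0.9], [-0.41, -0.432, -0.1], 1]
    - [[0, 0, 0.9], [-0.41, -0.432, -0.1], 1]
    - [[0, 0, 0.9], [-0.41, -0.432, -0.1], 1]
    - [[0, 0, 0.9], [-0.41, -0.432, -0.1], 1]
    - [[0, 0, 0.9], [-0.41, -0.432, -0.1], 1]
    - [[0, 0, 0.9], [-0.41, -0.432, -0.1], 1]

```text
time: 1.75
eef_pos: [0.4699, 0.0788, 0.3306]
tcp_rot: [0.593, 0.805, -0.001, -0.0]
contact_force: [-1.0, 0.7, -0.3]
opening: 0.998
```

```bash
python3 - <<'E'
from h import *
st();c=cam("wrist");save(c,"w1",None,1.5)
import pickle;pickle.dump({k:v for k,v in c.items()},open("w1.pkl","wb"))
E
```

```text
t 1.75 pos [0.4699 0.0788 0.3306] yaw_y 0.3019 z [-0.002 -0.001 -1.   ] F [-1.   0.7 -0.3] op 0.998 q [-0.05 -0.23  1.92 -0.    1.45 -0.35]
```

View pics/w1.png

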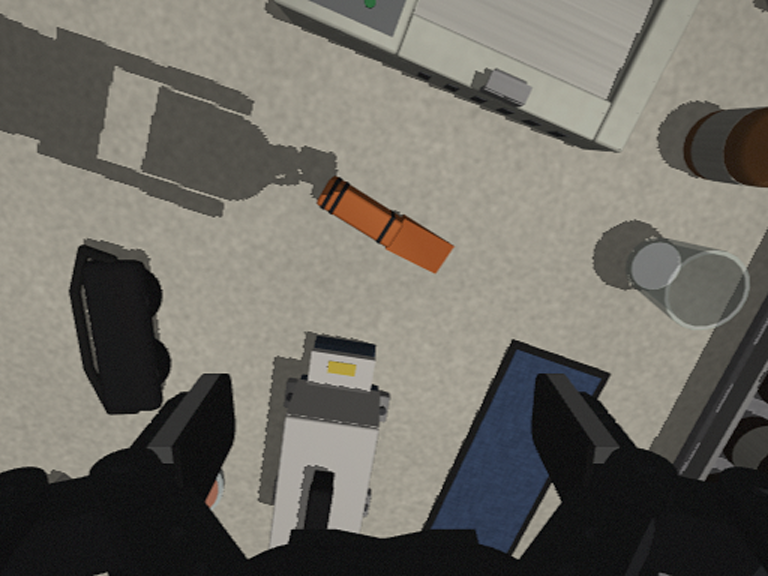

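```bash
python3 - <<'E'
from h import *
import pickle
np.set_printoptions(precision=4,suppress=True)
c=pickle.load(open("w1.pkl","rb"))
A=lambda u,v,z:at(c,u/1.5,v/1.5,z)
t1,t2=A(453,245,.0015),A(437,272,.0015);b1,b2=A(333,178,.038),A(317,203,.038)
print("tip",t1,t2,np.linalg.norm(t1-t2),"back",b1,b2,np.linalg.norm(b1-b2))
t=(t1+t2)/2;b=(b1+b2)/2;d=(t-b)[:2];print("len",np.linalg.norm(d),"ang",np.arctan2(d[1],d[0]));print("mid",t[:2]-.09*d/np.linalg.norm(d), b[:2]+.04*d/np.linalg.norm(d))
print("lid lug outer corners z.03+th", [A(u,v,.034) for u,v in [(312,348),(375,358)]], [A(u,v,.022) for u,v in [(316,335),(376,346)]])
img=cv2.resize(c["frame"][200:280,170:280][:,:,::-1],None,fx=6,fy=6,interpolation=cv2.INTER_CUBIC);cv2.imwrite("pics/w1c.png",img)
E
```

```text
tip [0.5422 0.0709 0.0015] [0.5364 0.0413 0.0015] 0.03010040967107308 back [0.4194 0.101  0.038 ] [0.4121 0.0768 0.038 ] 0.025307568238536287
len 0.12785717555159312 ang -0.2596176306434881
mid [0.4524 0.0792] [0.4544 0.0787]
lid lug outer corners z.03+th [array([ 0.4427, -0.056 ,  0.034 ]), array([ 0.5021, -0.0481,  0.034 ])] [array([ 0.4427, -0.0474,  0.022 ]), array([ 0.5008, -0.0412,  0.022 ])]
```

View pics/w1c.png

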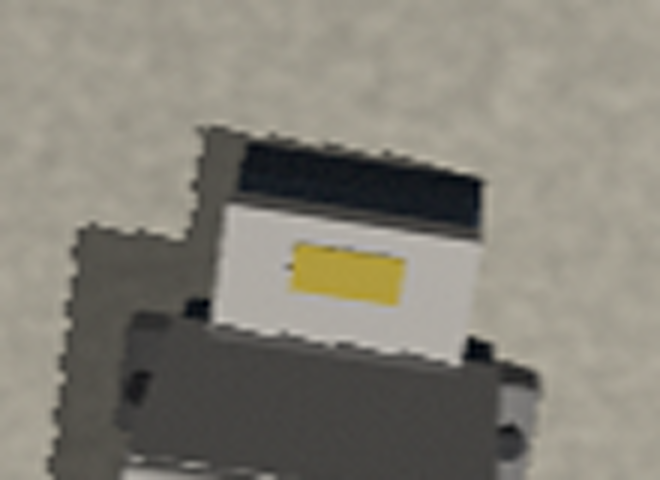

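```bash
python3 - <<'E'
from h import *
import pickle
np.set_printoptions(precision=4,suppress=True)
c=pickle.load(open("w1.pkl","rb"))
A=lambda u,v,z:at(c,170+(u+.5)/6-.5,200+(v+.5)/6-.5,z)
for z,ps in [(0,[(243,142),(483,180)]),(.03,[(230,211),(482,243)]),(.036,[(230,204),(482,238)])]:
    a,b=[A(*p,z) for p in ps];print(z,a,b,(a+b)/2,np.linalg.norm(a-b),np.arctan2(*(b-a)[[1,0]]))
# inner corners of lug
a,b=A(213,323,.036),A(462,362,.036);print(a,b,(a+b)/2,np.arctan2(*(b-a)[[1,0]]))
prel([.4540,.079,.10],down(-.26+np.pi-np.pi/2))
E
```

```text
0 [ 0.4416 -0.0571  0.    ] [ 0.502 -0.049  0.   ] [ 0.4718 -0.0531  0.    ] 0.06093441131819859 0.13292191985704424
0.03 [ 0.4437 -0.062   0.03  ] [ 0.5031 -0.0521  0.03  ] [ 0.4734 -0.057   0.03  ] 0.06027715253335149 0.16483293211006655
0.036 [ 0.4433 -0.0574  0.036 ] [ 0.502  -0.0481  0.036 ] [ 0.4726 -0.0528  0.036 ] 0.05946616791080869 0.1564282413833777
[ 0.4474 -0.0883  0.036 ] [ 0.507  -0.0806  0.036 ] [ 0.4772 -0.0845  0.036 ] 0.130010609610533
turn [-0.0013, -0.0006, -1.007] shift [0.0037, -0.0149, 0.2309] rows 5.4
```

Request:
arm_command:
  steps:
    - [[0, 0, -0.18], [0, 0, 0.04], 1]
    - [[0, 0, -0.36], [0, 0, 0.09], 1]
    - [[0, 0, -0.54], [0, 0, 0.14], 1]
    - [[0, 0, -0.72], [0.004, -0.015, 0.19], 1]
    - [[0, 0, -0.9], [0.004, -0.015, 0.21], 1]
    - [[0, 0, -1.007], [0.004, -0.015, 0.231], 1]
    - [[0, 0, -1.007], [0.004, -0.015, 0.231], 1]
  force: 90

```text
time: 2.68
eef_pos: [0.452, 0.0806, 0.0984]
tcp_rot: [0.129, 0.992, -0.0, -0.003]
contact_force: [-0.0, 0.7, -0.7]
opening: 1.002
```

```bash
python3 - <<'E'
from h import *
st();c=cam("wrist");save(c,"w2")
prel([.4540,.079,.008],down(-.26+np.pi/2))
import pickle;pickle.dump({k:v for k,v in c.items()},open("w2.pkl","wb"))
E
```

```text
t 2.67 pos [0.452  0.0806 0.0984] yaw_y 1.3115 z [-0.005  0.    -1.   ] F [-0.   0.7 -0.7] op 1.002 q [-0.04 -0.03  2.19 -0.    0.99 -1.36]
turn [-0.0008, -0.0023, -0.0001] shift [-0.0014, -0.0011, 0.0917] rows 1.5
```

View pics/w2.png

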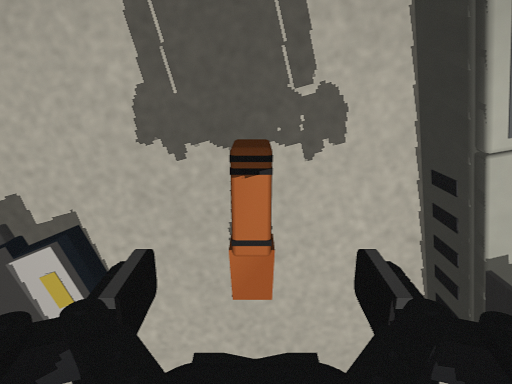

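```bash
python3 - <<'E'
from h import *
import pickle
c=pickle.load(open("w2.pkl","rb"))
t=at(c,252,299,.002);b=at(c,252,141,.038);print(t,b,t-b)
d=(t-b)[:2];L=np.linalg.norm(d);print(L,np.arctan2(d[1],d[0]),t[:2]-.09*d/L)
E
```

```text
[0.53932887 0.05477583 0.002     ] [0.41005517 0.08973972 0.038     ] [ 0.12927369 -0.03496389 -0.036     ]
0.13391848679365823 -0.26414431764686125 [0.4524504  0.07827333]
```

Request:
arm_command:
  steps:
    - [[0, 0, 0], [-0.001, -0.001, 0.05], 1]
    - [[0, 0, 0], [-0.001, -0.001, 0.0915], 1]
    - [[0, 0, 0], [-0.001, -0.001, 0.0915], 1]
    - [[0, 0, 0], [-0.001, -0.001, 0.0915], -1]
    - [[0, 0, 0], [-0.001, -0.001, 0.0915], -1]
    - [[0, 0, 0], [-0.001, -0.001, 0.0915], -1]
    - [[0, 0, 0], [-0.001, -0.001, 0.0915], -1]
    - [[0, 0, 0], [-0.001, -0.001, 0.0915], -1]
    - [[0, 0, 0], [-0.001, -0.001, 0.0915], -1]
  force: 100

```text
time: 3.85
eef_pos: [0.4553, 0.0791, 0.01]
tcp_rot: [0.13, 0.992, -0.0, 0.0]
contact_force: [-0.7, 0.3, 6.9]
opening: 0.289
```

```bash
python3 - <<'E'
from h import *
st()
prel([.47,.05,.26],down(.14))
E
```

```text
t 3.85 pos [0.4553 0.0791 0.01  ] yaw_y 1.3104 z [ 0.001 -0.    -1.   ] F [-0.7  0.3  6.9] op 0.289 q [-0.05  0.14  2.22 -0.    0.78 -1.36]
turn [0.0004, 0.0006, 1.1704] shift [-0.0219, -0.0243, -0.25] rows 6.3
```

Request:
arm_command:
  steps:
    - [[0, 0, 0], [0, 0, -0.06], -1]
    - [[0, 0, 0.1], [0, 0, -0.12], -1]
    - [[0, 0, 0.3], [0, 0, -0.18], -1]
    - [[0, 0, 0.5], [-0.01, -0.01, -0.24], -1]
    - [[0, 0, 0.7], [-0.02, -0.02, -0.27], -1]
    - [[0, 0, 0.87], [-0.02, -0.02, -0.27], -1]
    - [[0, 0, 1.03], [-0.02, -0.02, -0.27], -1]
    - [[0, 0, 1.17], [-0.02, -0.02, -0.27], -1]
    - [[0, 0, 1.17], [-0.02, -0.02, -0.27], -1]

```text
time: 4.97
eef_pos: [0.4689, 0.0546, 0.2797]
tcp_rot: [0.655, 0.755, -0.0, 0.0]
contact_force: [-0.5, -0.2, -0.4]
opening: 0.284
```

```bash
python3 - <<'E'
from h import *
st();c=cam("wrist");save(c,"w3",None,1.5)
import pickle;pickle.dump({k:v for k,v in c.items()},open("w3.pkl","wb"))
E
```

```text
t 4.97 pos [0.4689 0.0546 0.2797] yaw_y 0.1418 z [ 0. -0. -1.] F [-0.5 -0.2 -0.4] op 0.284 q [-0.1  -0.21  2.   -0.    1.35 -0.24]
```

View pics/w3.png

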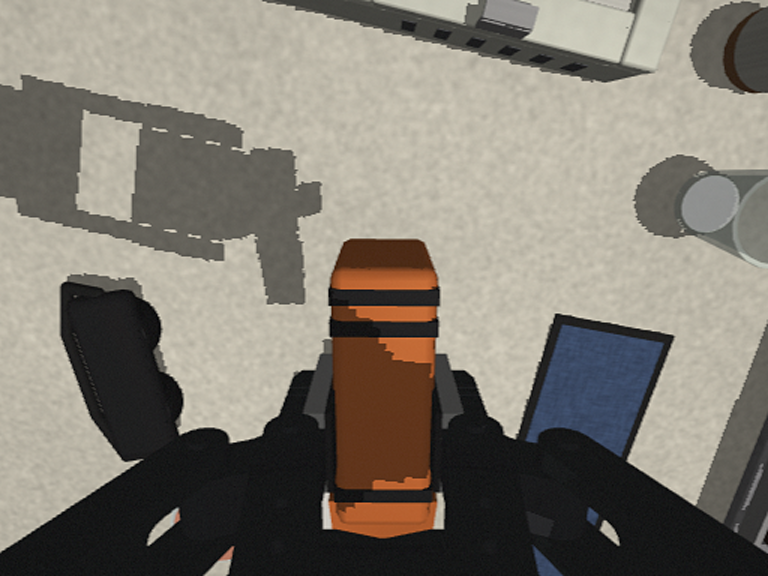

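```bash
python3 - <<'E'
from h import *
import pickle
np.set_printoptions(precision=4,suppress=True)
c=pickle.load(open("w3.pkl","rb"))
M=c["mount"]
def A(u,v,z):
    u,v=(u+.5)/1.5-.5,(v+.5)/1.5-.5
    d=M[:3,:3]@np.array([(u-c["cx"])/c["f"],-(v-c["cy"])/c["f"],-1]);p=M[:3,3];return p+d*(z-p[2])/d[2]
print("back bottom",A(383,240,.010),A(344,240,.01),A(425,240,.01));print("back top",A(383,270,-.028))
print("band front edge",A(383,489,-.028),A(383,500,-.028), "sides",A(333,400,-.028),A(433,400,-.028))
for n in ["top","scene"]:
    c=cam(n);pickle.dump(c,open(n+"3.pkl","wb"))
    save(c,n+"3c",(270,150,380,220) if n=="top" else (180,110,270,200),7)
E
```

```text
back bottom [0.042  0.0006 0.01  ] [ 0.042  -0.0113  0.01  ] [0.042  0.0135 0.01  ]
back top [ 0.0427  0.0006 -0.028 ]
band front edge [-0.0181  0.0006 -0.028 ] [-0.0217  0.0006 -0.028 ] sides [ 0.0086 -0.012  -0.028 ] [ 0.0086  0.0133 -0.028 ]
```

View pics/top3c.png

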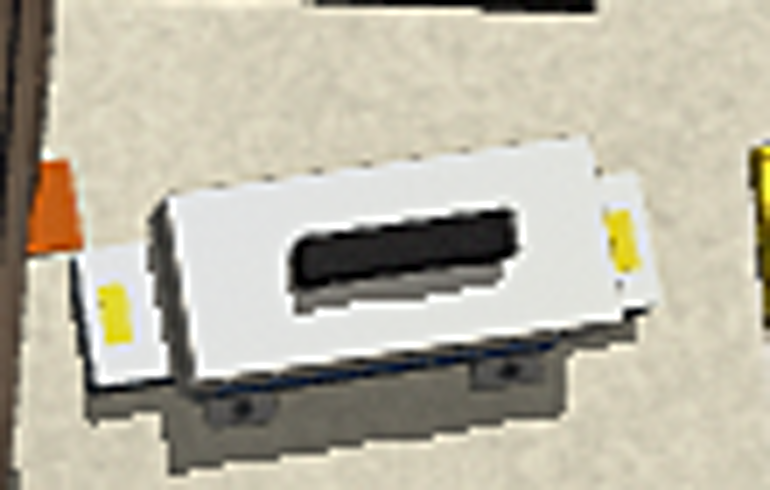

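View pics/scene3c.png

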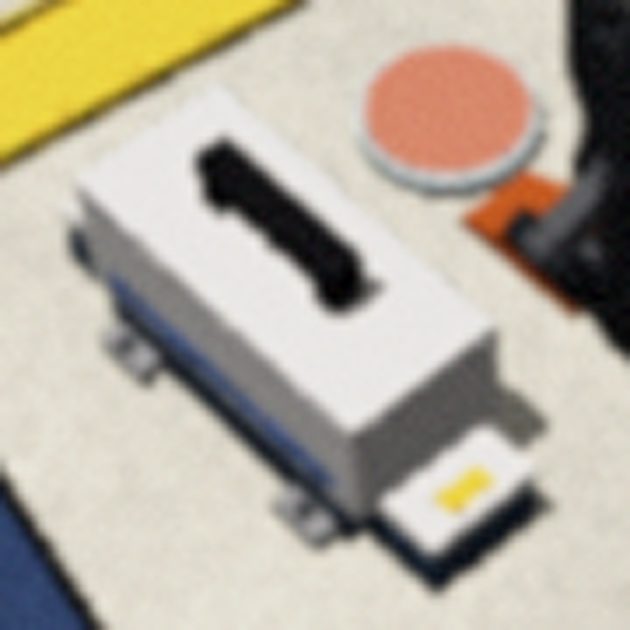

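```bash
python3 - <<'E'
from h import *
import pickle
np.set_printoptions(precision=4,suppress=True)
c=pickle.load(open("top3.pkl","rb"))
A=lambda u,v,z:at(c,270+(u+.5)/7-.5,150+(v+.5)/7-.5,z)
P={k:A(*p,.036) for k,p in dict(a1=(76,245),a2=(97,388),b1=(637,178),b2=(656,303)).items()};print(P)
a=(P["a1"]+P["a2"])/2;b=(P["b1"]+P["b2"])/2;d=a-b;print(a,b,np.linalg.norm(d),"yaw",np.arctan2(-d[0],d[1]),(a+b)/2)
ba,bb=A(297,263,.128),A(515,230,.128);d=ba-bb;print("bar",ba,bb,(ba+bb)/2,np.linalg.norm(d),np.arctan2(-d[0],d[1]))
T={k:A(*p,.098) for k,p in dict(a1=(170,198),a2=(195,382),b1=(585,138),b2=(625,315)).items()};t=sum(T.values())/4;print(T,t);d=(T["a1"]+T["a2"]-T["b1"]-T["b2"])/2;print(np.linalg.norm(d),np.arctan2(-d[0],d[1]))
E
```

```text
{'a1': array([ 0.5032, -0.0503,  0.036 ]), 'a2': array([ 0.4403, -0.0582,  0.036 ]), 'b1': array([ 0.5308, -0.2974,  0.036 ]), 'b2': array([ 0.4753, -0.3029,  0.036 ])}
[ 0.4718 -0.0542  0.036 ] [ 0.503  -0.3001  0.036 ] 0.24783642208674123 yaw 0.12640179006934757 [ 0.4874 -0.1772  0.036 ]
bar [ 0.4802 -0.1319  0.128 ] [ 0.4928 -0.2204  0.128 ] [ 0.4865 -0.1762  0.128 ] 0.08936442549642787 0.14214543645546027
{'a1': array([ 0.5126, -0.0849,  0.098 ]), 'a2': array([ 0.4357, -0.0932,  0.098 ]), 'b1': array([ 0.5364, -0.2586,  0.098 ]), 'b2': array([ 0.4618, -0.2716,  0.098 ])} [ 0.4866 -0.1771  0.098 ]
0.17780137991532652 0.1409295418491186
```

```bash
python3 - <<'E'
from h import *
st()
prel([.455,.064,.034],down(.135))
E
```

```text
t 5.12 pos [0.4691 0.0547 0.2798] yaw_y 0.1422 z [ 0. -0. -1.] F [-0.  -0.1 -1.3] op 0.283 q [-0.1  -0.21  2.   -0.    1.35 -0.24]
turn [0.0003, 0.0002, 0.0072] shift [0.0113, -0.0127, 0.2458] rows 3.9
```

Request:
arm_command:
  steps:
    - [[0, 0, 0.007], [0.011, -0.013, 0.05], -1]
    - [[0, 0, 0.007], [0.011, -0.013, 0.11], -1]
    - [[0, 0, 0.007], [0.011, -0.013, 0.17], -1]
    - [[0, 0, 0.007], [0.011, -0.013, 0.22], -1]
    - [[0, 0, 0.007], [0.011, -0.013, 0.246], -1]
    - [[0, 0, 0.007], [0.011, -0.013, 0.246], -1]
    - [[0, 0, 0.007], [0.011, -0.013, 0.246], -1]

```text
time: 6.0
eef_pos: [0.456, 0.0636, 0.0351]
tcp_rot: [0.658, 0.753, 0.001, 0.001]
contact_force: [0.7, -0.1, -0.1]
opening: 0.288
```

```bash
python3 - <<'E'
from h import *
st();c=cam("wrist");save(c,"w4")
c=cam("scene");save(c,"s4",(190,100,330,240),5)
c=cam("top");save(c,"t4",(240,150,380,230),5)
prel([.455,.064,.034],down(.135))
E
```

```text
t 6.0 pos [0.456  0.0636 0.0351] yaw_y 0.1358 z [ 0.003 -0.    -1.   ] F [ 0.7 -0.1 -0.1] op 0.288 q [-0.08  0.08  2.22 -0.    0.84 -0.22]
turn [0.004, 0.001, 0.0004] shift [0.0006, -0.0013, 0.0016] rows 0.0
```

View pics/w4.png

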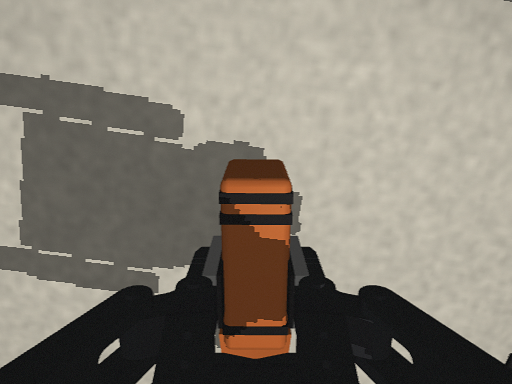

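View pics/s4.png

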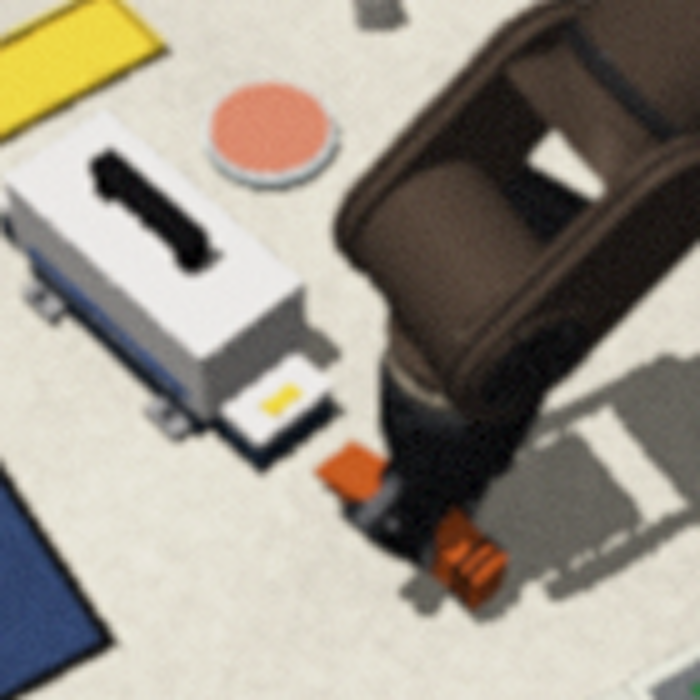

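View pics/t4.png

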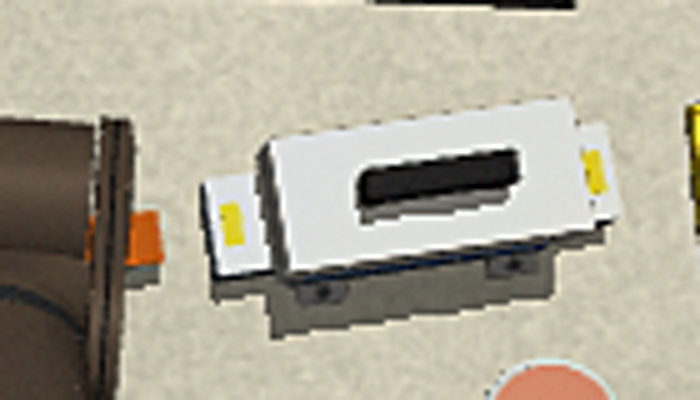

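Request:
arm_command:
  steps:
    - [[0.004, 0, 0], [-0.01, -0.001, 0.001], -1]
    - [[0.004, 0, 0], [-0.02, -0.001, 0.001], -1]
    - [[0.004, 0, 0], [-0.03, -0.001, 0.001], -1]
    - [[0.004, 0, 0], [-0.037, -0.001, 0.001], -1]
    - [[0.004, 0, 0], [-0.037, -0.001, 0.001], -1]

```text
time: 6.78
eef_pos: [0.4601, 0.0262, 0.0344]
tcp_rot: [0.658, 0.753, -0.0, 0.0]
contact_force: [0.3, -0.2, -0.8]
opening: 0.286
```

```bash
python3 - <<'E'
from h import *
st()
c=cam("scene");save(c,"s5",(190,130,300,220),7)
E
```

```text
t 6.78 pos [0.4601 0.0262 0.0344] yaw_y 0.1343 z [-0.001 -0.001 -1.   ] F [ 0.3 -0.2 -0.8] op 0.286 q [-0.16  0.09  2.22 -0.    0.84 -0.3 ]
```

View pics/s5.png

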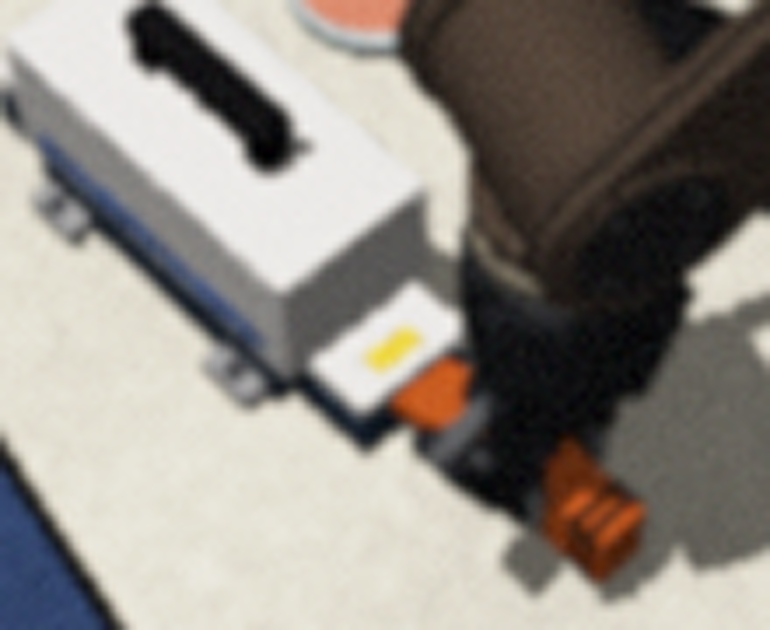

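Request:
arm_command:
  steps:
    - [[0, 0, 0], [-0.003, 0, 0.0005], -1]
    - [[0, 0, 0], [-0.006, 0, 0.0005], -1]
    - [[0, 0, 0], [-0.009, 0, 0.0005], -1]
    - [[0, 0, 0], [-0.012, 0, 0.0005], -1]
    - [[0, 0, 0], [-0.015, 0, 0.0005], -1]
    - [[0, 0, 0], [-0.018, 0, 0.0005], -1]
    - [[0, 0, 0], [-0.018, 0, 0.0005], -1]

```text
time: 7.7
eef_pos: [0.4631, 0.0081, 0.0342]
tcp_rot: [0.658, 0.753, -0.0, 0.001]
contact_force: [0.1, 0.2, -3.6]
opening: 0.287
```

```bash
python3 - <<'E'
from h import *
s=st();print("d",.088-np.linalg.norm(s["eef_pos"][:2]-[.4708,-.053]))
c=cam("scene");save(c,"s6",(190,110,300,220),6)
E
```

```text
t 7.7 pos [0.4631 0.0081 0.0342] yaw_y 0.1347 z [ 0.001 -0.002 -1.   ] F [ 0.1  0.2 -3.6] op 0.287 q [-0.2   0.09  2.21 -0.    0.84 -0.33]
d 0.026454842550722155
```

View pics/s6.png

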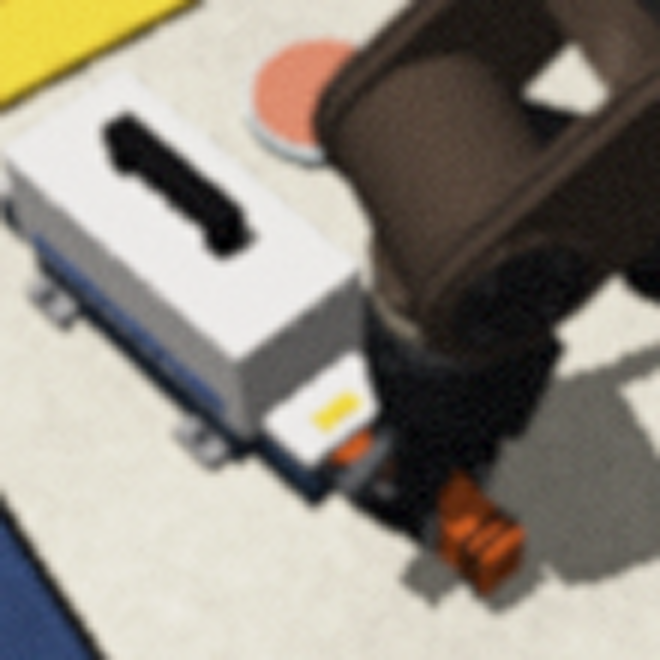

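```bash
cat >> h.py <<'E'
def ymark(c,end):
    f=c["frame"].astype(int);m=(f[:,:,0]-f[:,:,2]>70)&(f[:,:,1]-f[:,:,2]>50)
    X={'a':[.4755,-.066,.036],'b':[.502,-.289,.036]}[end];p=proj(c,X)
    yy,xx=np.mgrid[:384,:512];w=(abs(xx-p[0])<9)&(abs(yy-p[1])<9)
    wt=np.clip((f[:,:,0]+f[:,:,1])/2-f[:,:,2]-30,0,None)*w*1.0
    return (xx*wt).sum()/wt.sum(),(yy*wt).sum()/wt.sum(),wt.sum(),p,proj(c,np.array(X)+[0,0,.01])-p
E
python3 - <<'E'
from h import *
import pickle
for n in ["scene","top"]:
    c0=pickle.load(open(n+"3.pkl","rb"));c=cam(n)
    for e in "ab": print(n,e,ymark(c0,e)[:3],ymark(c,e)[:2],"per10mm",ymark(c,e)[4])
E
```

```text
scene a (np.float64(245.80085653104925), np.float64(179.52189994160017), np.float64(2568.5)) (np.float64(246.44748660002898), np.float64(179.7945820657685)) per10mm [-0.05588473 -1.87714663]
scene b (np.float64(189.23076923076923), np.float64(128.0), np.float64(32.5)) (np.float64(189.1451612903226), np.float64(128.0)) per10mm [-0.37172268 -2.04777867]
top a (np.float64(285.44170334732314), np.float64(193.8700992936841), np.float64(4884.5)) (np.float64(288.271186440678), np.float64(196.40790960451977)) per10mm [ 0.29517728 -0.45550341]
top b (np.float64(358.3633669235329), np.float64(183.96301126259632), np.float64(4217.5)) (np.float64(358.8496975337366), np.float64(183.96246316116023)) per10mm [ 0.90080709 -0.5307951 ]
```

Request:
arm_command:
  steps:
    - [[0, 0, 0], [0.01, 0, 0], -1]
    - [[0, 0, 0], [0.025, 0, 0], -1]
    - [[0, 0, 0], [0.045, 0, 0], -1]
    - [[0, 0, 0], [0.065, 0, 0], -1]
    - [[0, 0, 0], [0.065, 0, 0], -1]

```text
time: 8.48
eef_pos: [0.4538, 0.0742, 0.0342]
tcp_rot: [0.657, 0.754, -0.0, 0.001]
contact_force: [0.2, -1.3, -1.0]
opening: 0.284
```

```bash
python3 - <<'E'
from h import *
import pickle
st()
for n in ["scene","top"]:
    c0=pickle.load(open(n+"3.pkl","rb"));c=cam(n)
    if n=="scene": save(c,"s7",(190,110,300,220),6)
    for e in "ab": print(n,e,ymark(c0,e)[:3],ymark(c,e)[:3],"per10mm",ymark(c,e)[4])
E
```

```text
t 8.47 pos [0.4538 0.0742 0.0342] yaw_y 0.1379 z [ 0.001 -0.002 -1.   ] F [ 0.2 -1.3 -1. ] op 0.284 q [-0.06  0.08  2.22 -0.    0.84 -0.19]
scene a (np.float64(245.80085653104925), np.float64(179.52189994160017), np.float64(2568.5)) (np.float64(245.63390514631686), np.float64(178.02199798183653), np.float64(2477.5)) per10mm [-0.05588473 -1.87714663]
scene b (np.float64(189.23076923076923), np.float64(128.0), np.float64(32.5)) (np.float64(189.1639344262295), np.float64(128.0), np.float64(30.5)) per10mm [-0.37172268 -2.04777867]
top a (np.float64(285.44170334732314), np.float64(193.8700992936841), np.float64(4884.5)) (np.float64(286.34754464285714), np.float64(194.07087053571428), np.float64(4480.0)) per10mm [ 0.29517728 -0.45550341]
top b (np.float64(358.3633669235329), np.float64(183.96301126259632), np.float64(4217.5)) (np.float64(358.84850827021177), np.float64(183.99659916524965), np.float64(3234.5)) per10mm [ 0.90080709 -0.5307951 ]
```

View pics/s7.png

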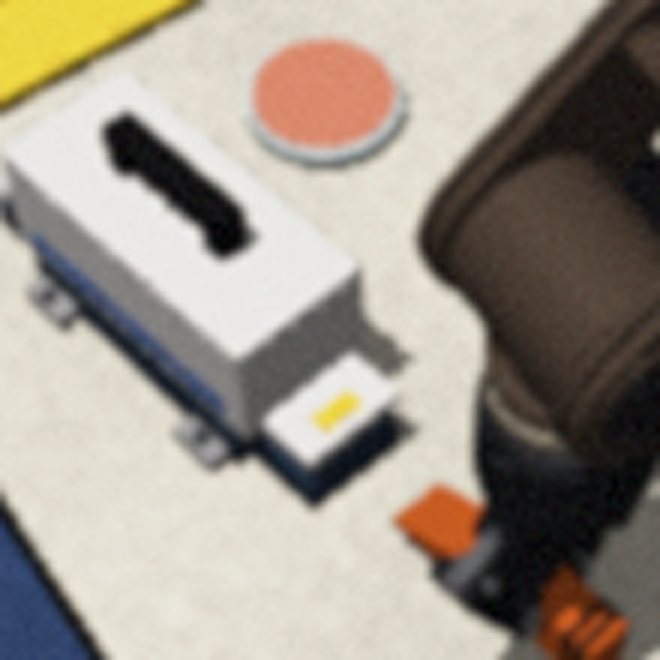

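Request:
arm_command:
  steps:
    - [[0, 0, 0], [0.01, 0, -0.05], -1]
    - [[0, 0, 0.1], [0.01, 0, -0.11], -1]
    - [[0, 0, 0.28], [0, 0, -0.17], -1]
    - [[0, 0, 0.46], [-0.03, 0, -0.19], -1]
    - [[0, 0, 0.64], [-0.08, 0, -0.19], -1]
    - [[0, 0, 0.82], [-0.13, 0.005, -0.19], -1]
    - [[0, 0, 1.0], [-0.18, 0.01, -0.19], -1]
    - [[0, 0, 1.18], [-0.22, 0.012, -0.19], -1]
    - [[0, 0, 1.36], [-0.248, 0.012, -0.19], -1]
    - [[0, 0, 1.5], [-0.248, 0.012, -0.19], -1]
    - [[0, 0, 1.6], [-0.248, 0.012, -0.19], -1]
    - [[0, 0, 1.6], [-0.248, 0.012, -0.19], -1]

```text
time: 10.07
eef_pos: [0.4994, -0.1713, 0.2246]
tcp_rot: [0.999, 0.054, 0.0, 0.001]
contact_force: [-0.2, -0.8, -0.1]
opening: 0.286
```

```bash
python3 - <<'E'
from h import *
st()
prel([.5197,-.4178,.2],down(.135-np.pi))
E
```

```text
t 10.07 pos [ 0.4994 -0.1713  0.2246] yaw_y -1.4637 z [ 0.001 -0.002 -1.   ] F [-0.2 -0.8 -0.1] op 0.286 q [-0.52 -0.03  1.94 -0.    1.23  0.94]
turn [0.0013, -0.0019, 1.5429] shift [-0.0062, 0.2472, 0.0251] rows 8.3
```

Request:
arm_command:
  steps:
    - [[0, 0, 0.18], [0, 0.04, 0], -1]
    - [[0, 0, 0.36], [0, 0.09, 0], -1]
    - [[0, 0, 0.54], [0, 0.14, 0], -1]
    - [[0, 0, 0.72], [0, 0.19, 0], -1]
    - [[0, 0, 0.9], [-0.003, 0.23, 0], -1]
    - [[0, 0, 1.08], [-0.006, 0.247, 0], -1]
    - [[0, 0, 1.26], [-0.006, 0.247, 0.01], -1]
    - [[0, 0, 1.44], [-0.006, 0.247, 0.025], -1]
    - [[0, 0, 1.543], [-0.006, 0.247, 0.06], -1]
    - [[0, 0, 1.543], [-0.006, 0.247, 0.1], -1]
    - [[0, 0, 1.543], [-0.006, 0.247, 0.1], -1]

```text
time: 11.45
eef_pos: [0.5176, -0.4156, 0.1204]
tcp_rot: [0.754, -0.657, -0.004, 0.0]
contact_force: [0.6, -0.4, -1.6]
opening: 0.288
```

```bash
python3 - <<'E'
from h import *
import pickle
st()
prel([.5197,-.4178,.034],down(.135-np.pi))
c=cam("top");save(c,"t8",(260,140,420,240),5)
for n in ["scene","top"]:
    c0=pickle.load(open(n+"3.pkl","rb"));c=cam(n)
    for e in "ab": print(n,e,ymark(c0,e)[:3],ymark(c,e)[:3])
E
```

```text
t 11.45 pos [ 0.5176 -0.4156  0.1204] yaw_y -3.0054 z [-0.006  0.005 -1.   ] F [ 0.6 -0.4 -1.6] op 0.288 q [-0.83  0.37  1.68 -0.    1.1   2.18]
turn [0.0052, 0.0056, 0.0012] shift [0.003, -0.0022, 0.0864] rows 1.4
scene a (np.float64(245.80085653104925), np.float64(179.52189994160017), np.float64(2568.5)) (np.float64(245.63567941415786), np.float64(178.01017087062652), np.float64(2458.0))
scene b (np.float64(189.23076923076923), np.float64(128.0), np.float64(32.5)) (np.float64(189.21428571428572), np.float64(128.0), np.float64(28.0))
top a (np.float64(285.44170334732314), np.float64(193.8700992936841), np.float64(4884.5)) (np.float64(286.3365568544102), np.float64(194.07502656748142), np.float64(4705.0))
top b (np.float64(358.3633669235329), np.float64(183.96301126259632), np.float64(4217.5)) (np.float64(358.82712305025996), np.float64(183.98555748122473), np.float64(3462.0))
```

View pics/t8.png

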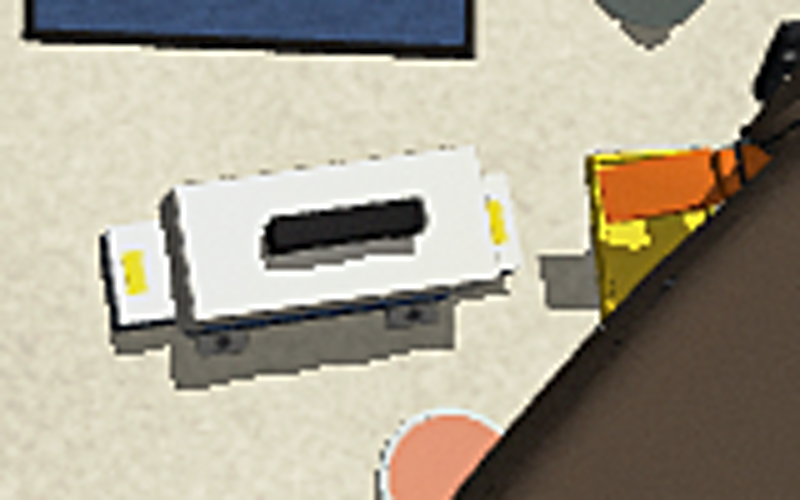

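Request:
arm_command:
  steps:
    - [[0.005, 0.005, 0], [0.003, -0.002, 0.04], -1]
    - [[0.005, 0.005, 0], [0.003, -0.002, 0.07], -1]
    - [[0.005, 0.005, 0], [0.003, -0.002, 0.0865], -1]
    - [[0.005, 0.005, 0], [0.003, -0.002, 0.0865], -1]
    - [[0.005, 0.005, 0], [0.003, -0.002, 0.0865], -1]

```text
time: 12.22
eef_pos: [0.5244, -0.4229, 0.043]
tcp_rot: [0.753, -0.657, 0.008, 0.001]
contact_force: [-0.2, -0.1, 0.1]
opening: 0.287
```

```bash
python3 - <<'E'
from h import *
st()
prel([.5197,-.4178,.034],down(.135-np.pi))
c=cam("top");save(c,"t9",(320,140,420,240),6)
c=cam("wrist");save(c,"w9")
E
```

```text
t 12.22 pos [ 0.5244 -0.4229  0.043 ] yaw_y -3.0058 z [ 0.011 -0.011 -1.   ] F [-0.2 -0.1  0.1] op 0.287 q [-0.83  0.47  1.7   0.    0.95  2.18]
turn [-0.0091, -0.0126, 0.0008] shift [-0.0058, 0.0041, 0.0089] rows 0.2
```

View pics/t9.png

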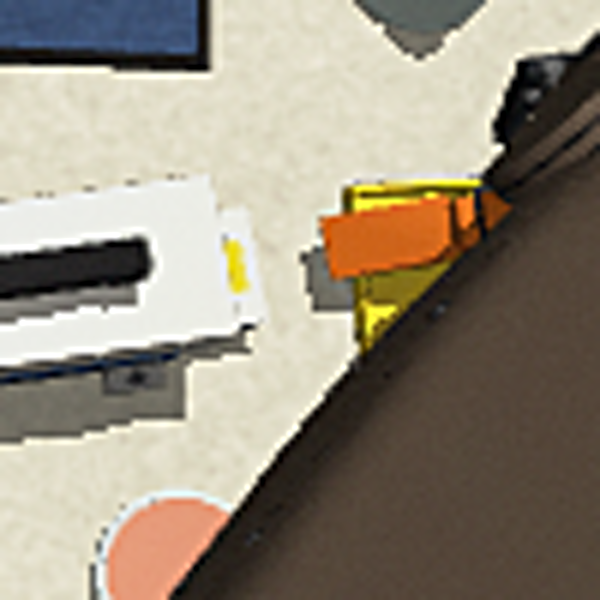

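View pics/w9.png

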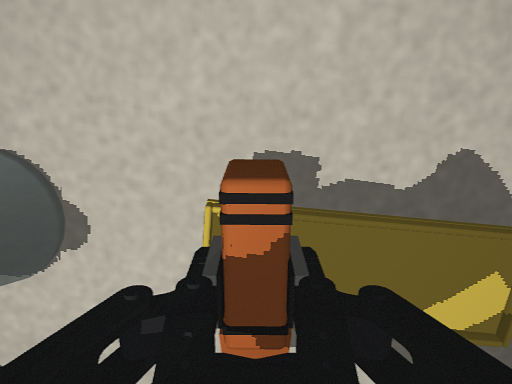

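Request:
arm_command:
  steps:
    - [[-0.009, -0.012, 0], [-0.005, 0.004, 0.008], -1]
    - [[-0.009, -0.012, 0], [-0.005, 0.004, 0.008], -1]
    - [[-0.009, -0.012, 0], [-0.005, 0.004, 0.008], -1]

```text
time: 12.7
eef_pos: [0.5197, -0.4184, 0.0347]
tcp_rot: [0.753, -0.658, 0.0, 0.0]
contact_force: [-0.0, -0.4, -0.8]
opening: 0.288
```

```bash
python3 - <<'E'
from h import *
s=st()
prel([.5197,-.4178,.034],down(.135-np.pi))
print("d",.088-np.linalg.norm(s["eef_pos"][:2]-[.5038,-.3009]))
c=cam("top");p=lambda u,v,z:at(c,320+(u+.5)/6-.5,140+(v+.5)/6-.5,z)
save(c,"t10",(320,140,420,240),6)
E
```

```text
t 12.7 pos [ 0.5197 -0.4184  0.0347] yaw_y -3.0059 z [ 0. -0. -1.] F [-0.  -0.4 -0.8] op 0.288 q [-0.83  0.48  1.71 -0.    0.95  2.18]
turn [0.0001, -0.0004, 0.0007] shift [-0.0006, -0.0001, 0.0007] rows 0.0
d -0.03056020564068146
```

View pics/t10.png

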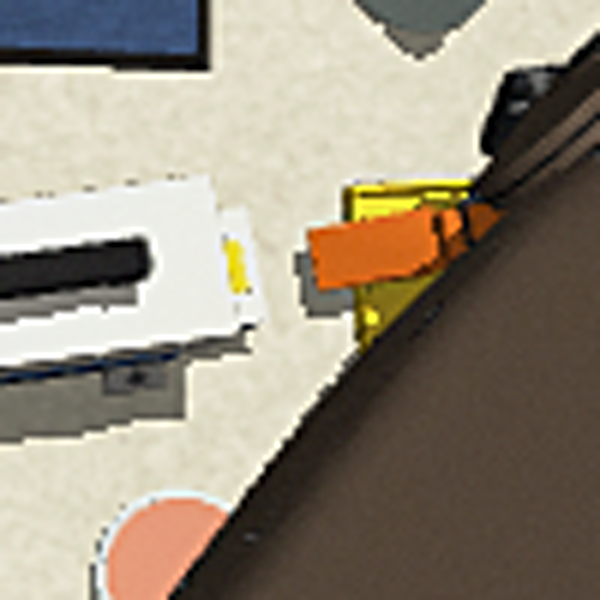

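```bash
python3 - <<'E'
from h import *
c=cam("top");p=lambda u,v,z:at(c,320+(u+.5)/6-.5,140+(v+.5)/6-.5,z)
print(p(314,259,.026), "exp tip",np.array([.5197,-.4184])+.088*np.array([-.1346,.9909]),"lug b",p(246,209,.036),p(266,322,.036))
E
```

```text
[ 0.50794592 -0.33413312  0.026     ] exp tip [ 0.5078552 -0.3312008] lug b [ 0.53258166 -0.29748256  0.036     ] [ 0.47404874 -0.30472637  0.036     ]
```

Request:
arm_command:
  steps:
    - [[0, 0, 0], [-0.015, 0, 0.0005], -1]
    - [[0, 0, 0], [-0.03, 0, 0.0005], -1]
    - [[0, 0, 0], [-0.037, 0, 0.0005], -1]
    - [[0, 0, 0], [-0.04, 0, 0.0005], -1]
    - [[0, 0, 0], [-0.043, 0, 0.0005], -1]
    - [[0, 0, 0], [-0.046, 0, 0.0005], -1]
    - [[0, 0, 0], [-0.049, 0, 0.0005], -1]
    - [[0, 0, 0], [-0.052, 0, 0.0005], -1]
    - [[0, 0, 0], [-0.055, 0, 0.0005], -1]
    - [[0, 0, 0], [-0.056, 0, 0.0005], -1]
    - [[0, 0, 0], [-0.056, 0, 0.0005], -1]

```text
time: 14.18
eef_pos: [0.5122, -0.3631, 0.0342]
tcp_rot: [0.754, -0.657, 0.001, 0.0]
contact_force: [0.7, -3.2, -4.1]
opening: 0.288
```

```bash
python3 - <<'E'
from h import *
import pickle
s=st()
print("d",.088-np.linalg.norm(s["eef_pos"][:2]-[.5038,-.3009]))
for n in ["scene","top"]:
    c0=pickle.load(open(n+"3.pkl","rb"));c=cam(n)
    for e in "ab": print(n,e,ymark(c0,e)[:3],ymark(c,e)[:3])
save(c,"t11",(320,140,420,240),6)
E
```

```text
t 14.18 pos [ 0.5122 -0.3631  0.0342] yaw_y -3.0056 z [ 0.    -0.001 -1.   ] F [ 0.7 -3.2 -4.1] op 0.288 q [-0.78  0.41  1.81 -0.    0.92  2.23]
d 0.025217787292851873
scene a (np.float64(245.80085653104925), np.float64(179.52189994160017), np.float64(2568.5)) (np.float64(245.9809766620906), np.float64(178.5485389292018), np.float64(2549.5))
scene b (np.float64(189.23076923076923), np.float64(128.0), np.float64(32.5)) (np.float64(191.47338877338876), np.float64(129.75675675675674), np.float64(2405.0))
top a (np.float64(285.44170334732314), np.float64(193.8700992936841), np.float64(4884.5)) (np.float64(285.8009379885357), np.float64(194.2587806149036), np.float64(4797.5))
top b (np.float64(358.3633669235329), np.float64(183.96301126259632), np.float64(4217.5)) (np.float64(362.10485149561356), np.float64(183.31191206003595), np.float64(9461.0))
```

View pics/t11.png

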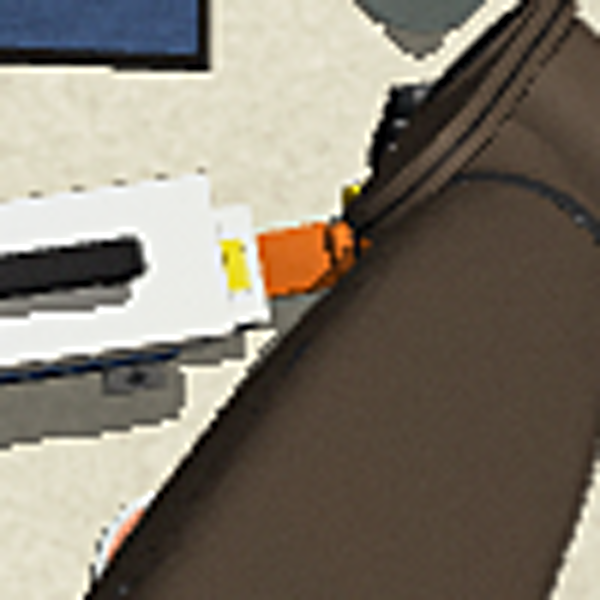

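Request:
arm_command:
  steps:
    - [[0, 0, 0], [-0.0015, 0, 0], -1]
    - [[0, 0, 0], [-0.002, 0, 0], -1]
    - [[0, 0, 0], [-0.002, 0, 0], -1]
    - [[0, 0, 0], [0.01, 0, 0], -1]
    - [[0, 0, 0], [0.03, 0, 0], -1]
    - [[0, 0, 0], [0.05, 0, 0], -1]
    - [[0, 0, 0], [0.065, 0, 0], -1]
    - [[0, 0, 0], [0.065, 0, 0], -1]

```text
time: 15.28
eef_pos: [0.5212, -0.4291, 0.0346]
tcp_rot: [0.753, -0.658, 0.001, 0.0]
contact_force: [0.4, 0.2, -0.5]
opening: 0.284
```

```bash
python3 - <<'E'
from h import *
import pickle
s=st()
for n in ["scene","top"]:
    c0=pickle.load(open(n+"3.pkl","rb"));c=cam(n)
    for e in "ab": print(n,e,ymark(c0,e)[:3],ymark(c,e)[:3])
    if n=="scene": save(c,"s12",(170,100,300,220),6)
save(c,"t12",(270,140,420,240),5)
E
```

```text
t 15.28 pos [ 0.5212 -0.4291  0.0346] yaw_y -3.0073 z [ 0.001 -0.001 -1.   ] F [ 0.4  0.2 -0.5] op 0.284 q [-0.84  0.5   1.69 -0.    0.96  2.17]
scene a (np.float64(245.80085653104925), np.float64(179.52189994160017), np.float64(2568.5)) (np.float64(245.81151515151515), np.float64(178.35454545454544), np.float64(2475.0))
scene b (np.float64(189.23076923076923), np.float64(128.0), np.float64(32.5)) (np.float64(189.38922155688624), np.float64(128.10179640718562), np.float64(83.5))
top a (np.float64(285.44170334732314), np.float64(193.8700992936841), np.float64(4884.5)) (np.float64(286.0889724310777), np.float64(194.19287802840435), np.float64(4788.0))
top b (np.float64(358.3633669235329), np.float64(183.96301126259632), np.float64(4217.5)) (np.float64(358.8544839255499), np.float64(183.5833051325437), np.float64(4432.5))
```

View pics/s12.png

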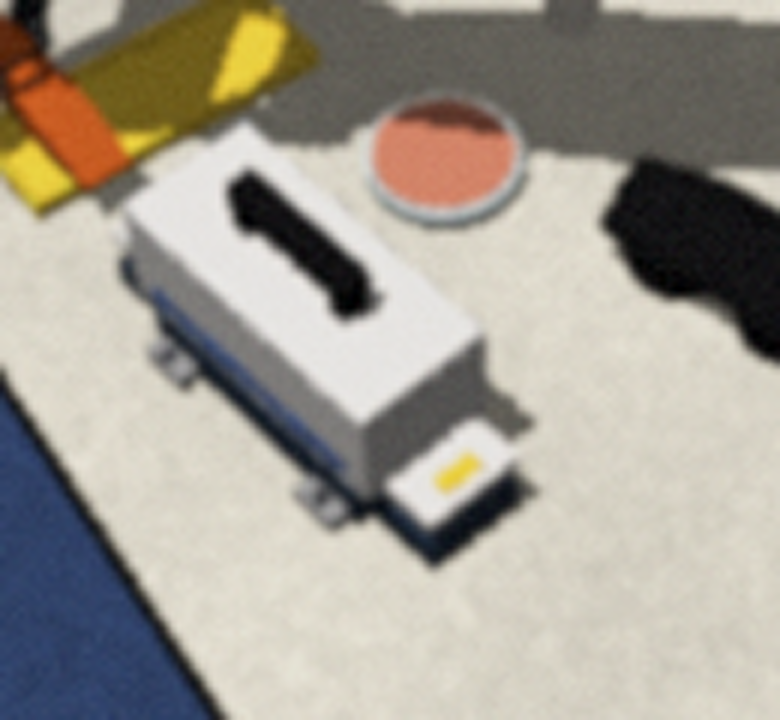

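View pics/t12.png

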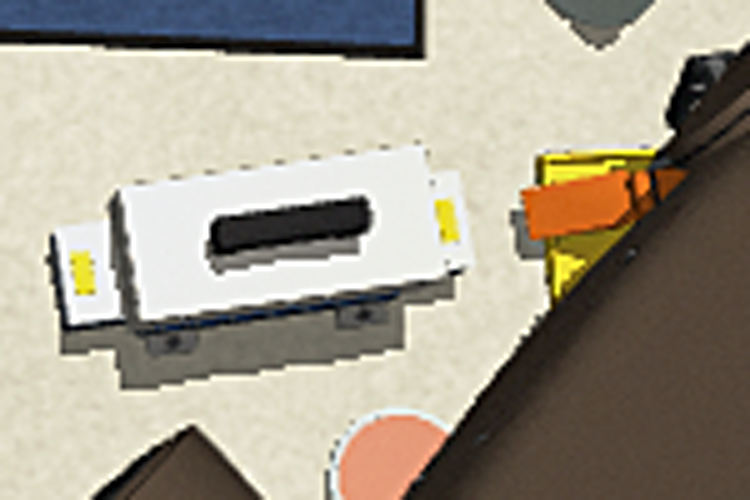

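Request:
arm_command:
  steps:
    - [[0, 0, 0], [0, 0, -0.05], -1]
    - [[0, 0, -0.1], [0, 0, -0.11], -1]
    - [[0, 0, -0.28], [0, 0, -0.17], -1]
    - [[0, 0, -0.46], [-0.03, 0, -0.19], -1]
    - [[0, 0, -0.64], [-0.08, 0, -0.19], -1]
    - [[0, 0, -0.82], [-0.13, 0, -0.19], -1]
    - [[0, 0, -1.0], [-0.18, 0, -0.19], -1]
    - [[0, 0, -1.18], [-0.22, 0, -0.19], -1]
    - [[0, 0, -1.36], [-0.25, 0, -0.19], -1]
    - [[0, 0, -1.5], [-0.26, 0, -0.19], -1]
    - [[0, 0, -1.6], [-0.26, 0, -0.19], -1]
    - [[0, 0, -1.6], [-0.26, 0, -0.19], -1]

```text
time: 16.88
eef_pos: [0.4854, -0.1687, 0.2239]
tcp_rot: [0.997, 0.082, -0.0, -0.0]
contact_force: [0.3, 0.2, -1.3]
opening: 0.29
```

```bash
python3 - <<'E'
from h import *
st()
prel([.455,.064,.12],down(.135))
E
```

```text
t 16.88 pos [ 0.4854 -0.1687  0.2239] yaw_y -1.4062 z [-0.001  0.001 -1.   ] F [ 0.3  0.2 -1.3] op 0.29 q [-0.53 -0.07  1.97  0.    1.23  0.87]
turn [-0.0009, -0.0001, -1.5412] shift [0.0082, -0.2345, 0.1041] rows 8.3
```

Request:
arm_command:
  steps:
    - [[0, 0, -0.18], [0, -0.04, 0], -1]
    - [[0, 0, -0.36], [0, -0.09, 0], -1]
    - [[0, 0, -0.54], [0, -0.14, 0], -1]
    - [[0, 0, -0.72], [0, -0.19, 0], -1]
    - [[0, 0, -0.9], [0.003, -0.22, 0], -1]
    - [[0, 0, -1.08], [0.006, -0.235, 0], -1]
    - [[0, 0, -1.26], [0.008, -0.235, 0.01], -1]
    - [[0, 0, -1.44], [0.008, -0.235, 0.03], -1]
    - [[0, 0, -1.541], [0.008, -0.235, 0.07], -1]
    - [[0, 0, -1.541], [0.008, -0.235, 0.104], -1]
    - [[0, 0, -1.541], [0.008, -0.235, 0.104], -1]
    - [[0, 0, -1.541], [0.008, -0.235, 0.104], -1]

```text
time: 18.38
eef_pos: [0.4556, 0.0644, 0.1214]
tcp_rot: [0.658, 0.753, 0.001, 0.0]
contact_force: [0.6, 0.0, 0.0]
opening: 0.289
```

```bash
python3 - <<'E'
from h import *
st()
prel([.455,.064,.034],down(.135))
E
```

```text
t 18.38 pos [0.4556 0.0644 0.1214] yaw_y 0.134 z [ 0.001  0.001 -1.   ] F [0.6 0.  0. ] op 0.289 q [-0.08 -0.07  2.18  0.    1.03 -0.22]
turn [0.0012, -0.0004, -0.001] shift [-0.0004, -0.0007, 0.0874] rows 1.4
```

Request:
arm_command:
  steps:
    - [[0, 0, 0], [0, -0.001, 0.04], -1]
    - [[0, 0, 0], [0, -0.001, 0.075], -1]
    - [[0, 0, 0], [0, -0.001, 0.087], -1]
    - [[0, 0, 0], [0, -0.001, 0.087], -1]
    - [[0, 0, 0], [0, -0.001, 0.087], -1]
    - [[0, 0, 0], [0, -0.001, 0.087], -1]

```text
time: 19.12
eef_pos: [0.456, 0.0643, 0.0359]
tcp_rot: [0.658, 0.753, 0.002, 0.002]
contact_force: [-0.5, -0.4, -0.8]
opening: 0.286
```

```bash
python3 - <<'E'
from h import *
s=st()
prel([.455,.064,.034],down(.135))
print("d",.088-np.linalg.norm(s["eef_pos"][:2]-[.4708,-.053]))
E
```

```text
t 19.12 pos [0.456  0.0643 0.0359] yaw_y 0.134 z [ 0.004  0.    -1.   ] F [-0.5 -0.4 -0.8] op 0.286 q [-0.08  0.08  2.22  0.    0.84 -0.22]
turn [0.0042, 0.0003, -0.001] shift [-0.0001, -0.001, 0.0019] rows 0.0
d -0.03020355148147598
```

Request:
arm_command:
  steps:
    - [[0.004, 0, 0], [-0.015, -0.001, 0.0015], -1]
    - [[0.004, 0, 0], [-0.03, -0.001, 0.0015], -1]
    - [[0.004, 0, 0], [-0.042, -0.001, 0.0015], -1]
    - [[0.004, 0, 0], [-0.047, -0.001, 0.0015], -1]
    - [[0.004, 0, 0], [-0.051, -0.001, 0.0015], -1]
    - [[0.004, 0, 0], [-0.055, -0.001, 0.0015], -1]
    - [[0.004, 0, 0], [-0.058, -0.001, 0.0015], -1]
    - [[0.004, 0, 0], [-0.061, -0.001, 0.0015], -1]
    - [[0.004, 0, 0], [-0.064, -0.001, 0.0015], -1]
    - [[0.004, 0, 0], [-0.067, -0.001, 0.0015], -1]
    - [[0.004, 0, 0], [-0.07, -0.001, 0.0015], -1]
    - [[0.004, 0, 0], [-0.07, -0.001, 0.0015], -1]

```text
time: 20.62
eef_pos: [0.4652, -0.006, 0.035]
tcp_rot: [0.658, 0.753, 0.0, 0.001]
contact_force: [0.0, -0.0, -1.4]
opening: 0.284
```

```bash
python3 - <<'E'
from h import *
import pickle
s=st()
print("d",.088-np.linalg.norm(s["eef_pos"][:2]-[.4708,-.053]))
for n in ["top","scene"]:
    c0=pickle.load(open(n+"3.pkl","rb"));c=cam(n)
    for e in "ab": print(n,e,ymark(c0,e)[:3],ymark(c,e)[:3])
save(c,"s13",(170,100,300,220),6)
E
```

```text
t 20.62 pos [ 0.4652 -0.006   0.035 ] yaw_y 0.1339 z [ 0.002 -0.001 -1.   ] F [ 0.  -0.  -1.4] op 0.284 q [-0.23  0.09  2.21 -0.    0.84 -0.36]
d 0.04061757771458831
top a (np.float64(285.44170334732314), np.float64(193.8700992936841), np.float64(4884.5)) (np.float64(nan), np.float64(nan), np.float64(0.0))
top b (np.float64(358.3633669235329), np.float64(183.96301126259632), np.float64(4217.5)) (np.float64(359.6083893167295), np.float64(183.58053416352612), np.float64(3051.5))
scene a (np.float64(245.80085653104925), np.float64(179.52189994160017), np.float64(2568.5)) (np.float64(245.46941867070632), np.float64(176.53058132929368), np.float64(2640.5))
scene b (np.float64(189.23076923076923), np.float64(128.0), np.float64(32.5)) (np.float64(189.2375), np.float64(128.0), np.float64(40.0))h.py:48: RuntimeWarning: invalid value encountered in scalar divide
  return (xx*wt).sum()/wt.sum(),(yy*wt).sum()/wt.sum(),wt.sum(),p,proj(c,np.array(X)+[0,0,.01])-p
```

View pics/s13.png

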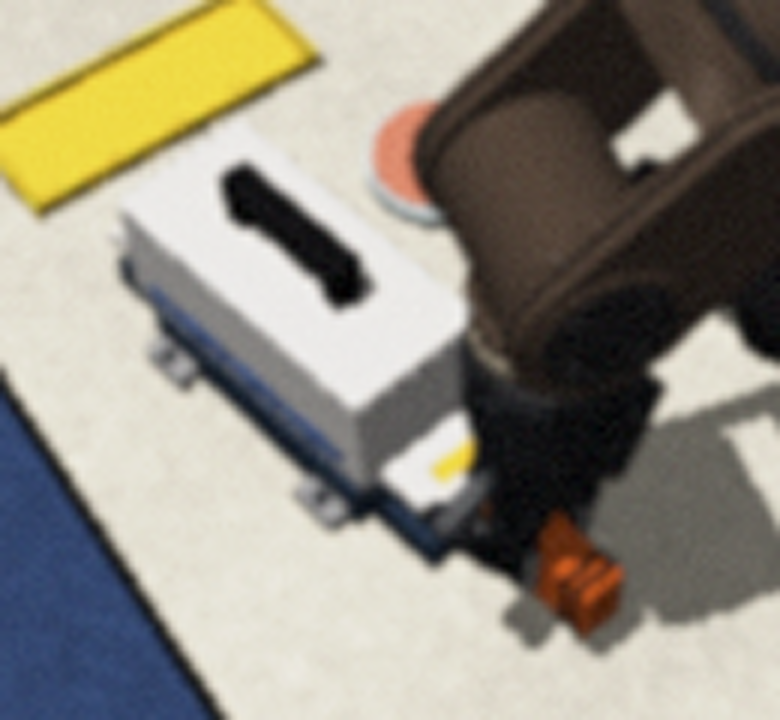

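Request:
arm_command:
  steps:
    - [[0, 0, 0], [0.012, 0, 0], -1]
    - [[0, 0, 0], [0.03, 0, 0], -1]
    - [[0, 0, 0], [0.05, 0, 0], -1]
    - [[0, 0, 0], [0.075, 0, 0], -1]
    - [[0, 0, 0], [0.08, 0, -0.02], -1]
    - [[0, 0, 0], [0.08, 0, -0.07], -1]
    - [[0, 0, 0.15], [0.07, 0, -0.13], -1]
    - [[0, 0, 0.33], [0.05, 0, -0.19], -1]
    - [[0, 0, 0.51], [0.02, 0, -0.2], -1]
    - [[0, 0, 0.69], [-0.02, 0.01, -0.2], -1]
    - [[0, 0, 0.87], [-0.06, 0.01, -0.2], -1]
    - [[0, 0, 1.0], [-0.1, 0.01, -0.2], -1]

```text
time: 22.22
eef_pos: [0.4881, -0.1039, 0.2353]
tcp_rot: [0.939, 0.343, 0.001, 0.001]
contact_force: [1.1, 0.7, -1.0]
opening: 0.286
```

```bash
python3 - <<'E'
from h import *
import pickle
st()
prel([.5197,-.4178,.2],down(.135-np.pi))
c0=pickle.load(open("scene3.pkl","rb"));c=cam("scene");print(ymark(c0,"a")[:2],ymark(c,"a")[:2])
E
```

```text
t 22.23 pos [ 0.4881 -0.1039  0.2353] yaw_y -0.8701 z [ 0.002 -0.001 -1.   ] F [ 1.1  0.7 -1. ] op 0.286 q [-0.41 -0.11  2.   -0.    1.26  0.46]
turn [0.0006, -0.0032, 2.1365] shift [-0.1783, 0.2603, 0.0358] rows 11.4
(np.float64(245.80085653104925), np.float64(179.52189994160017)) (np.float64(245.43951379509937), np.float64(176.5085857611422))
```

Request:
arm_command:
  steps:
    - [[0, 0, 0.18], [-0.02, 0.03, 0], -1]
    - [[0, 0, 0.36], [-0.05, 0.07, 0], -1]
    - [[0, 0, 0.54], [-0.08, 0.115, 0], -1]
    - [[0, 0, 0.72], [-0.11, 0.16, 0], -1]
    - [[0, 0, 0.9], [-0.14, 0.205, 0], -1]
    - [[0, 0, 1.08], [-0.165, 0.245, 0], -1]
    - [[0, 0, 1.26], [-0.178, 0.26, 0], -1]
    - [[0, 0, 1.44], [-0.178, 0.26, 0.01], -1]
    - [[0, 0, 1.62], [-0.178, 0.26, 0.02], -1]
    - [[0, 0, 1.8], [-0.178, 0.26, 0.036], -1]
    - [[0, 0, 1.98], [-0.178, 0.26, 0.036], -1]
    - [[0, 0, 2.136], [-0.178, 0.26, 0.036], -1]

```text
time: 23.78
eef_pos: [0.519, -0.4208, 0.2006]
tcp_rot: [0.75, -0.661, 0.002, 0.001]
contact_force: [-0.4, -0.6, -1.0]
opening: 0.286
```

```bash
python3 - <<'E'
from h import *
st()
prel([.5197,-.4178,.034],down(.135-np.pi))
E
```

```text
t 23.77 pos [ 0.519  -0.4208  0.2006] yaw_y -3.0158 z [ 0.002 -0.005 -1.   ] F [-0.4 -0.6 -1. ] op 0.286 q [-0.83  0.29  1.63 -0.    1.22  2.18]
turn [-0.0015, -0.005, -0.0092] shift [-0.0037, -0.0008, 0.1666] rows 2.7
```

Request:
arm_command:
  steps:
    - [[0, -0.004, -0.009], [-0.003, -0.001, 0.05], -1]
    - [[0, -0.004, -0.009], [-0.003, -0.001, 0.1], -1]
    - [[0, -0.004, -0.009], [-0.003, -0.001, 0.14], -1]
    - [[0, -0.004, -0.009], [-0.003, -0.001, 0.166], -1]
    - [[0, -0.004, -0.009], [-0.003, -0.001, 0.166], -1]
    - [[0, -0.004, -0.009], [-0.003, -0.001, 0.166], -1]
    - [[0, -0.004, -0.009], [-0.003, -0.001, 0.166], -1]

```text
time: 24.65
eef_pos: [0.5212, -0.4195, 0.037]
tcp_rot: [0.753, -0.658, 0.003, 0.0]
contact_force: [-0.8, 0.3, -0.5]
opening: 0.287
```

```bash
python3 - <<'E'
from h import *
s=st()
prel([.5197,-.4178,.034],down(.135-np.pi))
print("d",.088-np.linalg.norm(s["eef_pos"][:2]-[.5038,-.3009]))
E
```

```text
t 24.65 pos [ 0.5212 -0.4195  0.037 ] yaw_y -3.0065 z [ 0.004 -0.004 -1.   ] F [-0.8  0.3 -0.5] op 0.287 q [-0.83  0.48  1.71  0.    0.95  2.18]
turn [-0.0037, -0.0042, 0.0] shift [-0.0019, 0.0012, 0.003] rows 0.1
d -0.031828060715744746
```

Request:
arm_command:
  steps:
    - [[-0.003, -0.004, 0], [-0.015, 0.001, 0.0025], -1]
    - [[-0.003, -0.004, 0], [-0.03, 0.001, 0.0025], -1]
    - [[-0.003, -0.004, 0], [-0.043, 0.001, 0.0025], -1]
    - [[-0.003, -0.004, 0], [-0.048, 0.001, 0.0025], -1]
    - [[-0.003, -0.004, 0], [-0.052, 0.001, 0.0025], -1]
    - [[-0.003, -0.004, 0], [-0.056, 0.001, 0.0025], -1]
    - [[-0.003, -0.004, 0], [-0.06, 0.001, 0.0025], -1]
    - [[-0.003, -0.004, 0], [-0.063, 0.001, 0.0025], -1]
    - [[-0.003, -0.004, 0], [-0.066, 0.001, 0.0025], -1]
    - [[-0.003, -0.004, 0], [-0.069, 0.001, 0.0025], -1]
    - [[-0.003, -0.004, 0], [-0.072, 0.001, 0.0025], -1]
    - [[-0.003, -0.004, 0], [-0.072, 0.001, 0.0025], -1]

```text
time: 26.15
eef_pos: [0.5105, -0.3477, 0.0342]
tcp_rot: [0.753, -0.658, 0.0, -0.0]
contact_force: [0.0, -0.8, -2.9]
opening: 0.289
```

```bash
python3 - <<'E'
from h import *
import pickle
s=st()
print("d",.088-np.linalg.norm(s["eef_pos"][:2]-[.5038,-.3009]))
for n in ["top","scene"]:
    c0=pickle.load(open(n+"3.pkl","rb"));c=cam(n)
    for e in "ab": print(n,e,ymark(c0,e)[:3],ymark(c,e)[:3])
save(c,"s14",(170,100,300,220),6)
E
```

```text
t 26.15 pos [ 0.5105 -0.3477  0.0342] yaw_y -3.0063 z [ 0.001  0.    -1.   ] F [ 0.  -0.8 -2.9] op 0.289 q [-0.76  0.39  1.84  0.    0.91  2.24]
d 0.04072849185477943
top a (np.float64(285.44170334732314), np.float64(193.8700992936841), np.float64(4884.5)) (np.float64(285.9184312089288), np.float64(193.91467612391781), np.float64(4793.5))
top b (np.float64(358.3633669235329), np.float64(183.96301126259632), np.float64(4217.5)) (np.float64(362.1915477497256), np.float64(182.8774972557629), np.float64(9110.0))
scene a (np.float64(245.80085653104925), np.float64(179.52189994160017), np.float64(2568.5)) (np.float64(246.02241278503215), np.float64(177.58877411810562), np.float64(2565.5))
scene b (np.float64(189.23076923076923), np.float64(128.0), np.float64(32.5)) (np.float64(191.11607533946562), np.float64(129.43802014892685), np.float64(1141.5))
```

View pics/s14.png

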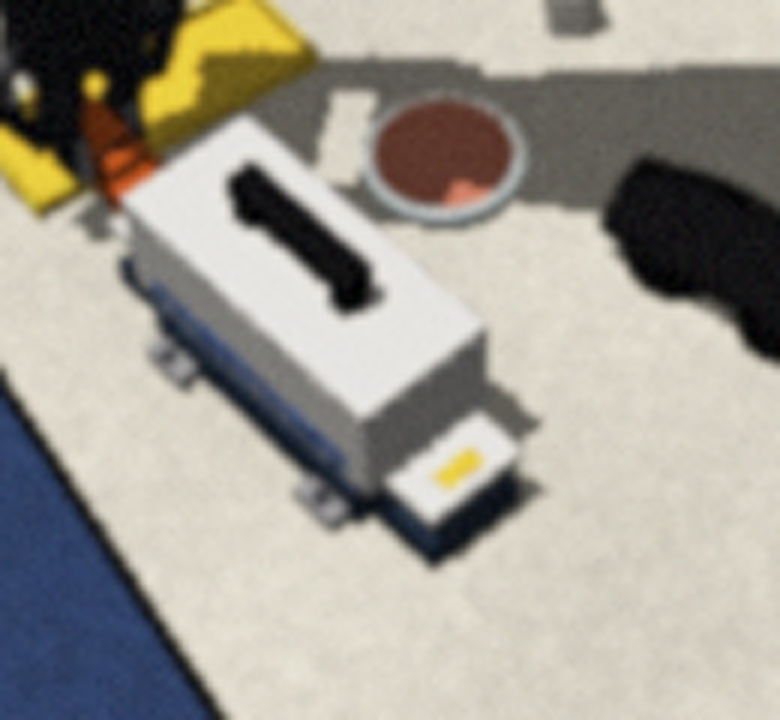

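Request:
arm_command:
  steps:
    - [[0, 0, 0], [0.012, 0, 0], -1]
    - [[0, 0, 0], [0.03, 0, 0], -1]
    - [[0, 0, 0], [0.05, 0, 0], -1]
    - [[0, 0, 0], [0.07, 0, 0], -1]
    - [[0, 0, 0], [0.08, 0, -0.02], -1]
    - [[0, 0, 0], [0.08, 0, -0.07], -1]
    - [[0, 0, 0], [0.08, 0, -0.12], -1]
    - [[0, 0, 0], [0.08, 0, -0.12], -1]

```text
time: 27.25
eef_pos: [0.524, -0.4307, 0.1629]
tcp_rot: [0.753, -0.658, 0.007, 0.0]
contact_force: [0.4, -0.7, -1.0]
opening: 0.285
```

```bash
python3 - <<'E'
from h import *
import pickle
s=st()
for n in ["top","scene"]:
    c0=pickle.load(open(n+"3.pkl","rb"));c=cam(n)
    if n=="top": save(c,"t15",(270,140,420,240),5)
    for e in "ab": print(n,e,ymark(c0,e)[:3],ymark(c,e)[:3])
save(c,"s15",(170,100,270,200),7)
E
```

```text
t 27.25 pos [ 0.524  -0.4307  0.1629] yaw_y -3.0065 z [ 0.01 -0.01 -1.  ] F [ 0.4 -0.7 -1. ] op 0.285 q [-0.84  0.34  1.63  0.    1.15  2.17]
top a (np.float64(285.44170334732314), np.float64(193.8700992936841), np.float64(4884.5)) (np.float64(285.9218193250891), np.float64(193.9125969398449), np.float64(4771.0))
top b (np.float64(358.3633669235329), np.float64(183.96301126259632), np.float64(4217.5)) (np.float64(359.0967391304348), np.float64(183.30630434782609), np.float64(4600.0))
scene a (np.float64(245.80085653104925), np.float64(179.52189994160017), np.float64(2568.5)) (np.float64(245.97985133020345), np.float64(177.55594679186228), np.float64(2556.0))
scene b (np.float64(189.23076923076923), np.float64(128.0), np.float64(32.5)) (np.float64(189.23529411764707), np.float64(128.0), np.float64(25.5))
```

View pics/s15.png

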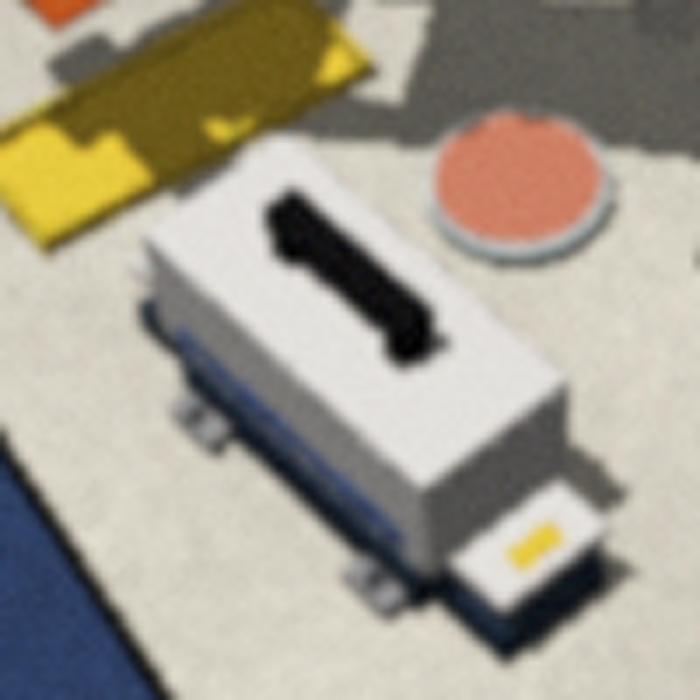

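View pics/t15.png

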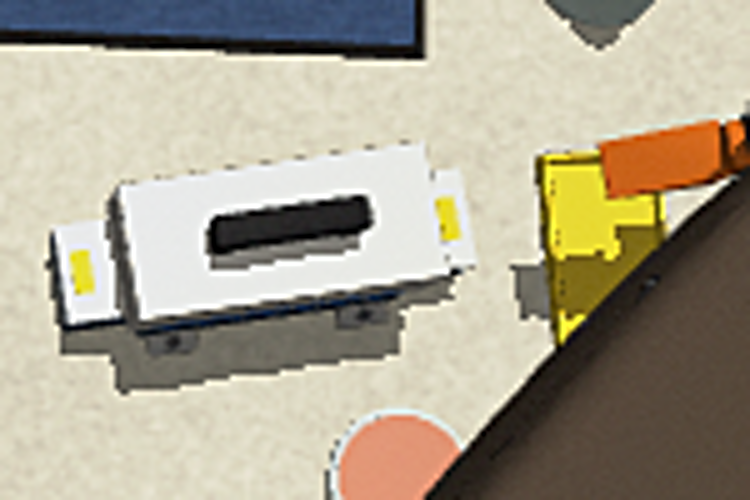

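```bash
cat >> h.py <<'E'
def barc(c):
    f=c["frame"].astype(int).max(2);p=proj(c,[.4865,-.177,.125]);yy,xx=np.mgrid[:384,:512]
    w=(abs(xx-p[0])<24)&(abs(yy-p[1])<22);wt=np.clip(70-f,0,None)*w*1.0
    n,l=cv2.connectedComponents((wt>0).astype(np.uint8)) if False else (0,None)
    return np.array([(xx*wt).sum()/wt.sum(),(yy*wt).sum()/wt.sum()])
def jac(c,X):
    return np.stack([(proj(c,np.array(X)+e)-proj(c,np.array(X)-e))/2 for e in np.eye(3)*.001],1)
def lidfit(cs,cs0):
    # unknown dx,dy,za,zb (mm)
    A=[];b=[];Xa=[.4755,-.066,.036];Xb=[.502,-.289,.036];Xc=[.4865,-.177,.125]
    for n in ["top","scene"]:
        c,c0=cs[n],cs0[n]
        for X,f,s in [(Xa,lambda c:np.array(ymark(c,'a')[:2]),.45),(Xb,lambda c:np.array(ymark(c,'b')[:2]),-.45),(Xc,barc,0)]:
            if n=="scene" and s==-.45: continue
            d=f(c)-f(c0);J=jac(c,X)
            h=.09 if s==0 else 0
            # tilt moves bar along y: -(za-zb)/250*h
            za=J[:,2]*(.5+s)+J[:,1]*(-h/.25); zb=J[:,2]*(.5-s)+J[:,1]*(h/.25)
            for i in range(2): A.append([J[i,0],J[i,1],za[i],zb[i]]);b.append(d[i])
    A=np.array(A);b=np.array(b);x=np.linalg.lstsq(A,b,rcond=None)[0]
    return x.round(2),(A@x-b).round(2)
E
python3 - <<'E'
from h import *
import pickle
c0={n:pickle.load(open(n+"3.pkl","rb")) for n in ["top","scene"]}
c={n:cam(n) for n in ["top","scene"]}
for n in c: print(n,barc(c0[n]),barc(c[n]))
print(lidfit(c,c0))
for n in c: print(n, jac(c[n],[.4755,-.066,.036]).round(3).tolist())
E
```

```text
top [327.46925342 188.36237658] [327.0287985 188.3650658]
scene [219.8411306  141.87609649] [219.23325584 139.88752352]
(array([-0.47,  0.21,  8.37, 11.69]), array([-0.29, -0.27,  0.23,  0.2 ,  0.65, -0.4 , -0.06,  0.34,  0.76,
       -0.01]))
top [[-0.007, -0.328, 0.029], [-0.325, 0.003, -0.045]]
scene [[-0.279, 0.192, -0.006], [0.163, 0.231, -0.186]]
```

```bash
python3 - <<'E'
from h import *
import pickle
np.set_printoptions(precision=4,suppress=True)
c0={n:pickle.load(open(n+"3.pkl","rb")) for n in ["top","scene"]}
c=c0["top"];save(c,"tray",(370,160,420,240),8)
c={n:cam(n) for n in ["top","scene"]}
print(jac(c["scene"],[.4865,-.177,.125]).round(3).tolist())
c=c0["top"];f=c["frame"].astype(int);m=((f[:,:,0]-f[:,:,2]>90)&(f[:,:,1]-f[:,:,2]>60));m[:,:372]=0
m=m.astype(np.uint8);n,l,s,ce=cv2.connectedComponentsWithStats(m);i=1+np.argmax(s[1:,4]);print(s[i],ce[i])
cnt,_=cv2.findContours((l==i).astype(np.uint8),cv2.RETR_EXTERNAL,cv2.CHAIN_APPROX_NONE);r=cv2.minAreaRect(max(cnt,key=len));P=np.array([at(c,*p,.010) for p in cv2.boxPoints(r)]);print(P,P.mean(0))
for k in range(4):
    d=P[(k+1)%4]-P[k];print(np.linalg.norm(d),np.arctan2(d[1],d[0]))
E
```

```text
[[-0.294, 0.188, -0.025], [0.156, 0.222, -0.223]]
[ 378  170   30   61 1360] [392.1507 200.5412]
[[ 0.5488 -0.3572  0.01  ]
 [ 0.5561 -0.4355  0.01  ]
 [ 0.3645 -0.4417  0.01  ]
 [ 0.3577 -0.3652  0.01  ]] [ 0.4568 -0.3999  0.01  ]
0.07858137610346246 -1.478986565213199
0.19163845313036046 -3.1090636742717574
0.0767909918711784 1.659611107747915
0.19131100111121388 0.041801747918281396
```

View pics/tray.png

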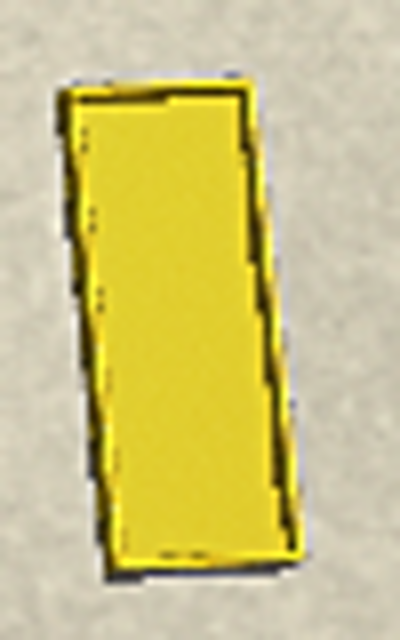

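```bash
python3 - <<'E'
from h import *
import pickle
np.set_printoptions(precision=4,suppress=True)
c=pickle.load(open("top3.pkl","rb"))
P=np.array([at(c,370+(u+.5)/8-.5,160+(v+.5)/8-.5,z) for u,v,z in [(62,88,.013),(252,80,.013),(302,560,.013),(112,575,.0)]])
print(P,P.mean(0));
for a,b in [(3,0),(2,1),(1,0),(2,3)]:
    d=P[b]-P[a];print(np.linalg.norm(d),np.arctan2(d[1],d[0]))
st()
yaw=.055-np.pi/2
C=np.array([.455,-.400]);ux=np.array([np.cos(.055),np.sin(.055)])
m=C+.025*ux; tcp=m-.002*ux;print(tcp)
prel([*tcp,.06],down(yaw));prel([*tcp,.0155],down(yaw))
E
```

```text
[[ 0.5487 -0.3573  0.013 ]
 [ 0.5512 -0.4323  0.013 ]
 [ 0.3634 -0.4392  0.013 ]
 [ 0.3589 -0.3702  0.    ]] [ 0.4555 -0.3997  0.0097]
0.19072710841335705 0.06765543212917777
0.18797371142039476 0.03687692623641308
0.07495095122115383 1.6044598581717329
0.07033500979923703 1.6363053486576828
t 27.55 pos [ 0.5203 -0.4263  0.1518] yaw_y -3.0064 z [-0.002  0.003 -1.   ] F [-0.   0.  -0.7] op 0.282 q [-0.84  0.35  1.64  0.    1.15  2.17]
[ 0.478  -0.3987]
turn [-0.0013, 0.0044, -1.4906] shift [-0.0327, 0.0381, 0.092] rows 8.0
turn [-0.0013, 0.0044, -1.4906] shift [-0.0325, 0.038, 0.1365] rows 8.0
```

Request:
arm_command:
  steps:
    - [[0, 0, -0.18], [-0.005, 0.005, 0], -1]
    - [[0, 0, -0.36], [-0.01, 0.01, 0], -1]
    - [[0, 0, -0.54], [-0.02, 0.02, 0], -1]
    - [[0, 0, -0.72], [-0.033, 0.038, 0], -1]
    - [[0, 0, -0.9], [-0.033, 0.038, 0], -1]
    - [[0, 0, -1.08], [-0.033, 0.038, 0], -1]
    - [[0, 0, -1.26], [-0.033, 0.038, 0.03], -1]
    - [[0, 0, -1.44], [-0.033, 0.038, 0.07], -1]
    - [[0, 0.004, -1.49], [-0.033, 0.038, 0.1], -1]
    - [[0, 0.004, -1.49], [-0.033, 0.038, 0.1], -1]
    - [[0, 0.004, -1.49], [-0.033, 0.038, 0.1], -1]

```text
time: 28.92
eef_pos: [0.4784, -0.3988, 0.0526]
tcp_rot: [1.0, 0.027, 0.0, -0.0]
contact_force: [-0.3, -0.2, -0.8]
opening: 0.287
```

```bash
python3 - <<'E'
from h import *
st()
prel([.478,-.3987,.0155],down(.055-np.pi/2))
c=cam("wrist");save(c,"w16");c=cam("top");save(c,"t16",(360,150,430,250),6)
E
```

```text
t 28.93 pos [ 0.4784 -0.3988  0.0526] yaw_y -1.5171 z [ 0.001  0.001 -1.   ] F [-0.3 -0.2 -0.8] op 0.287 q [-0.86  0.37  1.82  0.    0.95  0.66]
turn [-0.0006, -0.001, -0.0013] shift [-0.0004, -0.0, 0.0371] rows 0.6
```

View pics/w16.png

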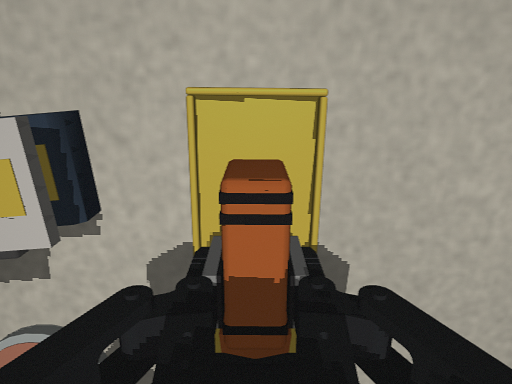

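View pics/t16.png

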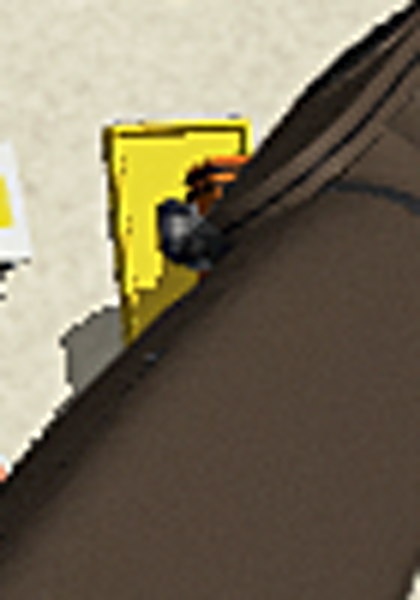

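Request:
arm_command:
  steps:
    - [[0, 0, 0], [0, 0, 0.02], -1]
    - [[0, 0, 0], [0, 0, 0.036], -1]
    - [[0, 0, 0], [0, 0, 0.037], -1]
    - [[0, 0, 0], [0, 0, 0.038], -1]
    - [[0, 0, 0], [0, 0, 0.038], -0.2]
    - [[0, 0, 0], [0, 0, 0.038], -0.2]
    - [[0, 0, 0], [0, 0, 0.038], -0.2]
    - [[0, 0, 0], [0, 0, 0.0], -0.2]
    - [[0, 0, 0], [0, 0, -0.06], 0]
    - [[0, 0, 0], [0, 0, -0.12], 0.5]
    - [[0, 0, 0], [0, 0, -0.16], 1]
    - [[0, 0, 0], [0, 0, -0.16], 1]

```text
time: 30.52
eef_pos: [0.4803, -0.4011, 0.2197]
tcp_rot: [1.0, 0.027, 0.005, 0.005]
contact_force: [-0.5, 0.1, 0.3]
opening: 1.002
```

```bash
python3 - <<'E'
from h import *
st()
c=cam("wrist");save(c,"w17");import pickle;pickle.dump(c,open("w17.pkl","wb"))
prel([.487,-.177,.26],down(.135))
E
```

```text
t 30.52 pos [ 0.4803 -0.4011  0.2197] yaw_y -1.5168 z [ 0.009 -0.009 -1.   ] F [-0.5  0.1  0.3] op 1.002 q [-0.86  0.18  1.72  0.    1.22  0.66]
turn [0.0082, 0.0001, -1.6518] shift [0.0201, -0.2219, -0.0447] rows 8.8
```

View pics/w17.png

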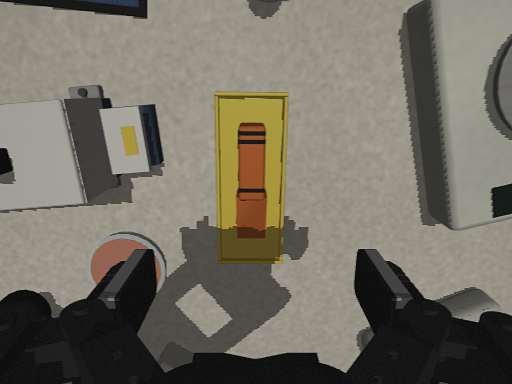

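Request:
arm_command:
  steps:
    - [[0.008, 0, -0.18], [0, -0.02, -0.02], 1]
    - [[0.008, 0, -0.36], [0, -0.05, -0.045], 1]
    - [[0.008, 0, -0.54], [0, -0.09, -0.045], 1]
    - [[0.008, 0, -0.72], [0.005, -0.13, -0.045], 1]
    - [[0.008, 0, -0.9], [0.01, -0.17, -0.045], 1]
    - [[0.008, 0, -1.08], [0.015, -0.2, -0.045], 1]
    - [[0.008, 0, -1.26], [0.02, -0.222, -0.045], 1]
    - [[0.008, 0, -1.44], [0.02, -0.222, -0.045], 1]
    - [[0.008, 0, -1.62], [0.02, -0.222, -0.045], 1]
    - [[0.008, 0, -1.65], [0.02, -0.222, -0.045], 1]
    - [[0.008, 0, -1.65], [0.02, -0.222, -0.045], 1]

```text
time: 31.95
eef_pos: [0.4864, -0.1767, 0.2588]
tcp_rot: [0.659, 0.752, -0.0, -0.001]
contact_force: [0.3, -0.2, 0.4]
opening: 0.997
```

```bash
python3 - <<'E'
from h import *
import pickle
np.set_printoptions(precision=4,suppress=True)
st()
c=cam("wrist");save(c,"w18",None,1.5);pickle.dump(c,open("w18.pkl","wb"))
c=pickle.load(open("top3.pkl","rb"))
P=np.array([at(c,260+(u+.5)/4-.5,80+(v+.5)/4-.5,.003) for u,v in [(22,142),(381,155),(380,286),(19,270)]])
print(P,P.mean(0))
for a,b in [(1,0),(2,3),(2,1),(3,0)]:
    d=P[b]-P[a];print(np.linalg.norm(d),np.arctan2(-d[0],d[1]))
E
```

```text
t 31.95 pos [ 0.4864 -0.1767  0.2588] yaw_y 0.1309 z [-0.002  0.001 -1.   ] F [ 0.3 -0.2  0.4] op 0.997 q [-0.54 -0.09  1.93 -0.    1.3  -0.68]
[[ 0.7362 -0.0081  0.003 ]
 [ 0.7229 -0.2978  0.003 ]
 [ 0.6144 -0.2918  0.003 ]
 [ 0.63   -0.0042  0.003 ]] [ 0.6759 -0.1505  0.003 ]
0.2900093122634783 -0.046014077145690016
0.288048651750104 -0.05427028569476111
0.10862344781184774 -1.6263504834499674
0.10624444945580677 -1.608017198205135
```

View pics/w18.png

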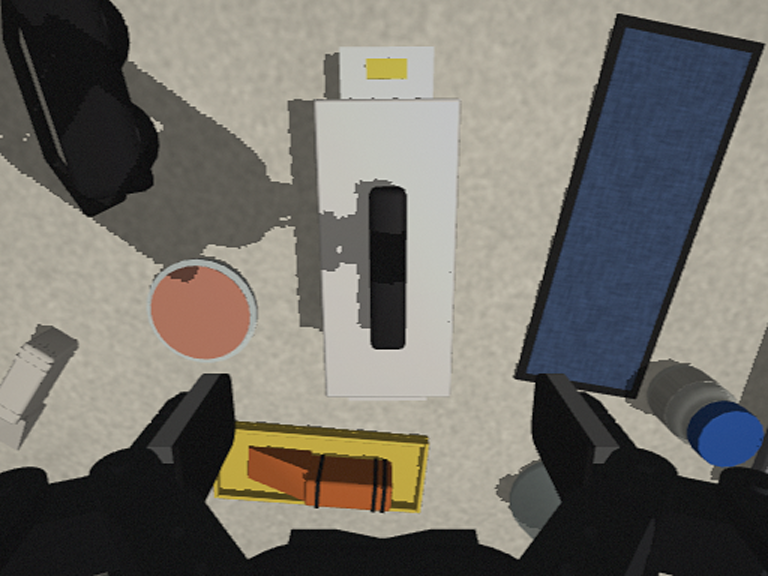

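```bash
python3 - <<'E'
from h import *
st()
r=down(.135)*R.from_rotvec([0,0.7,0])
print(r.as_matrix()[:,2])
prel([.465,.01,.20],down(.135)); prel([.462,.03,.12],r)
E
```

```text
t 32.0 pos [ 0.4865 -0.1768  0.2593] yaw_y 0.1311 z [-0.001  0.001 -1.   ] F [ 0.7 -0.7  1.3] op 0.999 q [-0.54 -0.09  1.93 -0.    1.3  -0.68]
[-0.08670546  0.63835616 -0.76484219]
turn [-0.0013, -0.001, -0.0039] shift [0.188, 0.0031, 0.0594] rows 3.2
turn [0.0001, 0.699, -0.0042] shift [0.2081, 0.0029, 0.1395] rows 4.0
```

Sign needs to be negative (z toward −y).

Request:
arm_command:
  steps:
    - [[0, 0, 0], [0.06, 0.003, 0], 1]
    - [[0, -0.1, 0], [0.12, 0.003, 0], 1]
    - [[0, -0.28, 0], [0.18, 0.003, 0.03], 1]
    - [[0, -0.46, 0], [0.208, 0.003, 0.08], 1]
    - [[0, -0.64, 0], [0.208, 0.003, 0.12], 1]
    - [[0, -0.7, 0], [0.208, 0.003, 0.139], 1]
    - [[0, -0.7, 0], [0.208, 0.003, 0.139], 1]
    - [[0, -0.7, 0], [0.208, 0.003, 0.139], 1]

```text
time: 33.0
eef_pos: [0.4632, 0.0297, 0.1218]
tcp_rot: [0.62, 0.706, -0.225, 0.257]
contact_force: [-0.1, 0.7, -0.3]
opening: 0.999
```

```bash
python3 - <<'E'
from h import *
import pickle
st()
c=cam("wrist");save(c,"w19",None,1.5);pickle.dump(c,open("w19.pkl","wb"))
E
```

```text
t 33.0 pos [0.4632 0.0297 0.1218] yaw_y 0.1301 z [ 0.084 -0.637 -0.766] F [-0.1  0.7 -0.3] op 0.999 q [ 0.19  0.07  2.16 -0.8   1.11  0.51]
```

View pics/w19.png

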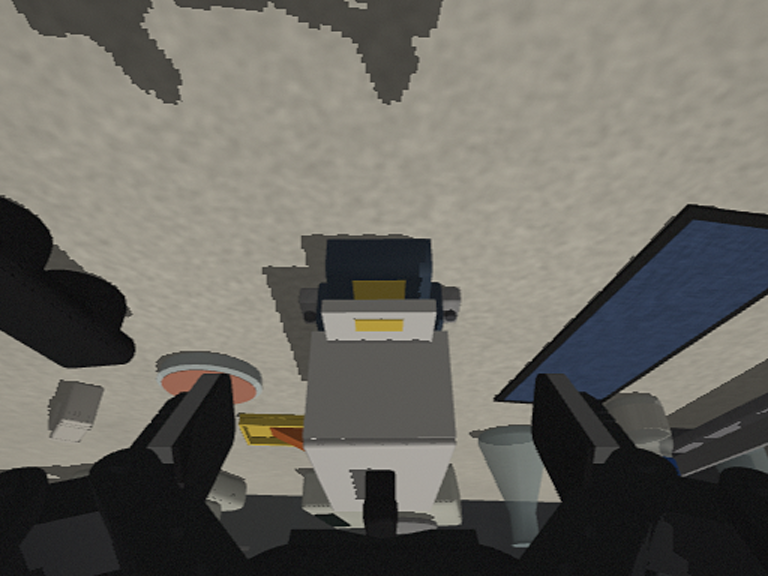

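```bash
python3 - <<'E'
from h import *
import pickle
c=pickle.load(open("w19.pkl","rb"))
n=np.array([-.1346,.9909,0])
for off in (0,-.002,.002):
  P0=np.array([.4710,-.053,0])+n*off
  for v in (239,269,300,312):
    p,d=ray(c,(381+.5)/1.5-.5,(v+.5)/1.5-.5);t=n@(P0-p)/(n@d);print(off,v,(p+t*d).round(4))
p=[at(c,(u+.5)/1.5-.5,(239+.5)/1.5-.5,0) for u in (327,431)];print(p)
E
```

```text
0 239 [ 4.738e-01 -5.260e-02  4.000e-04]
0 269 [ 0.4738 -0.0526  0.0216]
0 300 [ 0.4738 -0.0526  0.0417]
0 312 [ 0.4738 -0.0526  0.0491]
-0.002 239 [ 0.474  -0.0546 -0.0012]
-0.002 269 [ 0.474  -0.0546  0.0202]
-0.002 300 [ 0.474  -0.0546  0.0405]
-0.002 312 [ 0.474  -0.0546  0.048 ]
0.002 239 [ 0.4735 -0.0506  0.002 ]
0.002 269 [ 0.4735 -0.0506  0.023 ]
0.002 300 [ 0.4735 -0.0506  0.043 ]
0.002 312 [ 0.4735 -0.0506  0.0503]
[array([ 0.4428542 , -0.05714434,  0.        ]), array([ 0.50252233, -0.04944752,  0.        ])]
```

```bash
python3 - <<'E'
from h import *
import pickle
c=pickle.load(open("w18.pkl","rb"));A=lambda u,v,z:at(c,(u+.5)/1.5-.5,(v+.5)/1.5-.5,z)
a,b=A(388,186,.140),A(388,349,.140);d=a-b;print(a,b,(a+b)/2,np.linalg.norm(d),np.arctan2(-d[0],d[1]))
print(A(370,267,.14),A(406,267,.14))
prel([.486,-.176,.26],down(.135))
E
```

```text
[ 0.48317393 -0.12915942  0.14      ] [ 0.49516733 -0.21804208  0.14      ] [ 0.48917063 -0.17360075  0.14      ] 0.08968818128660742 0.13412501743643374
[ 0.47936632 -0.17246822  0.14      ] [ 0.49832943 -0.1699574   0.14      ]
turn [0.0006, 0.6982, -0.0061] shift [-0.2468, -0.004, 0.0274] rows 4.0
```

```bash
python3 - <<'E'
from h import *
prel([.4885,-.1745,.20],down(.135))
E
```

```text
turn [0.0006, 0.6982, -0.0061] shift [-0.2074, -0.0014, 0.0727] rows 3.7
```

Request:
arm_command:
  steps:
    - [[0, 0.1, 0], [-0.03, 0, -0.04], 1]
    - [[0, 0.28, 0], [-0.064, 0, -0.077], 1]
    - [[0, 0.46, 0], [-0.12, 0, -0.03], 1]
    - [[0, 0.64, 0], [-0.17, 0, 0.02], 1]
    - [[0, 0.698, -0.006], [-0.207, -0.001, 0.06], 1]
    - [[0, 0.698, -0.006], [-0.207, -0.001, 0.073], 1]
    - [[0, 0.698, -0.006], [-0.207, -0.001, 0.073], 1]
    - [[0, 0.698, -0.006], [-0.207, -0.001, 0.073], 1]

```text
time: 34.05
eef_pos: [0.4891, -0.1745, 0.201]
tcp_rot: [0.658, 0.753, 0.001, 0.001]
contact_force: [0.1, 0.3, -0.5]
opening: 1.004
```

```bash
python3 - <<'E'
from h import *
st()
prel([.4885,-.1745,.117],down(.135))
E
```

```text
t 34.05 pos [ 0.4891 -0.1745  0.201 ] yaw_y 0.1343 z [ 0.003 -0.001 -1.   ] F [ 0.1  0.3 -0.5] op 1.004 q [-0.54 -0.03  1.99  0.    1.19 -0.67]
turn [0.0027, 0.0013, -0.0007] shift [0.0002, -0.0008, 0.084] rows 1.3
```

Request:
arm_command:
  steps:
    - [[0.002, 0.001, 0], [0, -0.001, 0.05], 1]
    - [[0.002, 0.001, 0], [0, -0.001, 0.083], 1]
    - [[0.002, 0.001, 0], [0, -0.001, 0.083], 1]
    - [[0.002, 0.001, 0], [0, -0.001, 0.083], -1]
    - [[0.002, 0.001, 0], [0, -0.001, 0.083], -1]
    - [[0.002, 0.001, 0], [0, -0.001, 0.083], -1]
    - [[0.002, 0.001, 0], [0, -0.001, 0.083], -1]
    - [[0.002, 0.001, 0], [0, -0.001, 0.083], -1]
    - [[0.002, 0.001, 0], [0, -0.001, 0.083], -1]
  force: 70

```text
time: 35.17
eef_pos: [0.4889, -0.175, 0.1192]
tcp_rot: [0.658, 0.753, 0.0, 0.001]
contact_force: [-1.5, 1.2, 5.9]
opening: 0.215
```

```bash
python3 - <<'E'
from h import *
st()
E
```

```text
t 35.17 pos [ 0.4889 -0.175   0.1192] yaw_y 0.1342 z [ 0.002 -0.001 -1.   ] F [-1.5  1.2  5.9] op 0.215 q [-0.54  0.07  2.05  0.    1.02 -0.67]
```

Lift straight up 90 mm, slowly at first.

Request:
arm_command:
  steps:
    - [[0, 0, 0], [0, 0, -0.005], -1]
    - [[0, 0, 0], [0, 0, -0.012], -1]
    - [[0, 0, 0], [0, 0, -0.025], -1]
    - [[0, 0, 0], [0, 0, -0.045], -1]
    - [[0, 0, 0], [0, 0, -0.07], -1]
    - [[0, 0, 0], [0, 0, -0.095], -1]
    - [[0, 0, 0], [0, 0, -0.1], -1]
    - [[0, 0, 0], [0, 0, -0.1], -1]

```text
time: 36.17
eef_pos: [0.4886, -0.1749, 0.2191]
tcp_rot: [0.658, 0.753, 0.0, 0.001]
contact_force: [-0.4, -0.0, -2.3]
opening: 0.215
```

```bash
python3 - <<'E'
from h import *
import pickle
st()
c=cam("scene");save(c,"s20",None,1.5);c=cam("top");save(c,"t20",None,1.5)
# mat target: lid bar centre over mat centre, lid yaw -.05
prel([.676,-.1505,.2],down(-.05))
E
```

```text
t 36.17 pos [ 0.4886 -0.1749  0.2191] yaw_y 0.1342 z [ 0.002 -0.001 -1.   ] F [-0.4 -0.  -2.3] op 0.215 q [-0.54 -0.05  1.97  0.    1.22 -0.67]
turn [-0.0002, -0.0006, 0.1842] shift [-0.0013, 0.1895, 0.0178] rows 3.0
```

View pics/s20.png

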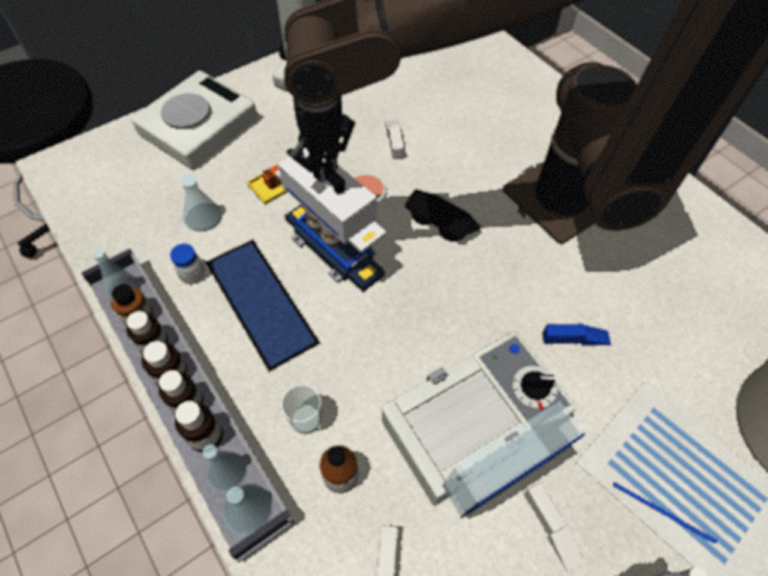

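View pics/t20.png

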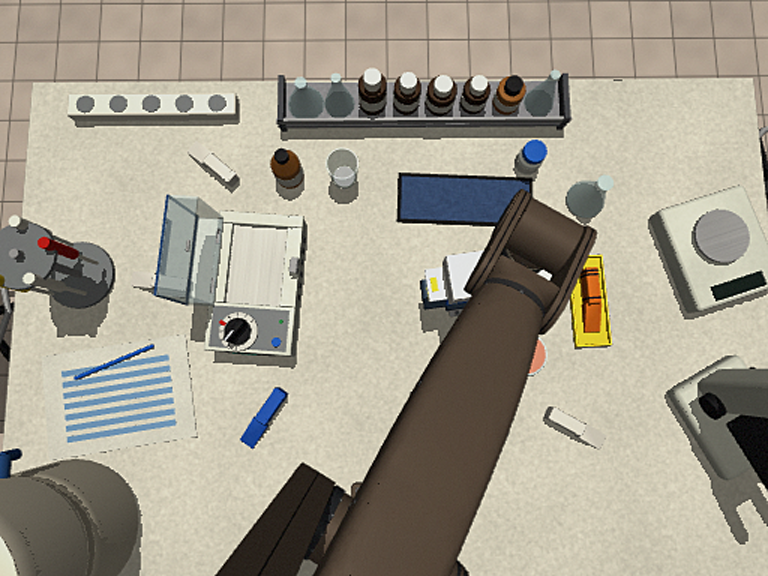

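Request:
arm_command:
  steps:
    - [[0, 0, 0.03], [0, 0.03, 0], -1]
    - [[0, 0, 0.07], [0, 0.08, 0], -1]
    - [[0, 0, 0.12], [0, 0.13, 0], -1]
    - [[0, 0, 0.16], [0, 0.17, 0.01], -1]
    - [[0, 0, 0.184], [-0.001, 0.189, 0.018], -1]
    - [[0, 0, 0.184], [-0.001, 0.189, 0.05], -1]
    - [[0, 0, 0.184], [-0.001, 0.189, 0.08], -1]
    - [[0, 0, 0.184], [-0.001, 0.189, 0.1], -1]
    - [[0, 0, 0.184], [-0.001, 0.189, 0.1], -1]
    - [[0, 0, 0.184], [-0.001, 0.189, 0.1], -1]

```text
time: 37.52
eef_pos: [0.6762, -0.1505, 0.1189]
tcp_rot: [0.725, 0.689, 0.001, 0.001]
contact_force: [1.0, 0.7, -2.4]
opening: 0.217
```

```bash
python3 - <<'E'
from h import *
import pickle
st()
c=cam("scene");save(c,"s21",(130,140,260,260),6);c=cam("wrist");save(c,"w21")
prel([.676,-.1505,.082],down(-.05))
E
```

```text
t 37.52 pos [ 0.6762 -0.1505  0.1189] yaw_y -0.0499 z [ 0.002 -0.    -1.   ] F [ 1.   0.7 -2.4] op 0.217 q [-0.37  0.43  1.61  0.    1.1  -0.32]
turn [0.0032, 0.0005, 0.0001] shift [0.0002, -0.0007, 0.0379] rows 0.6
```

View pics/s21.png

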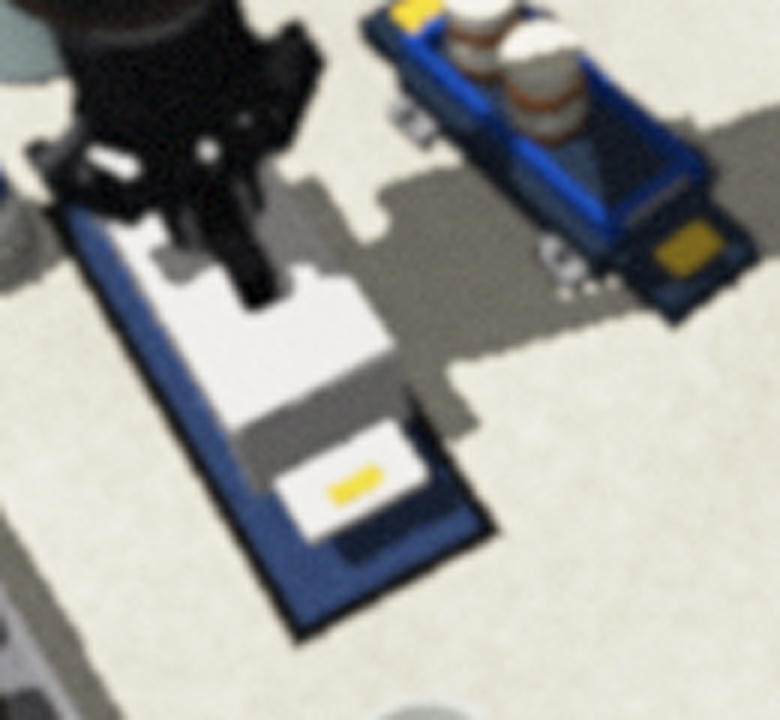

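View pics/w21.png

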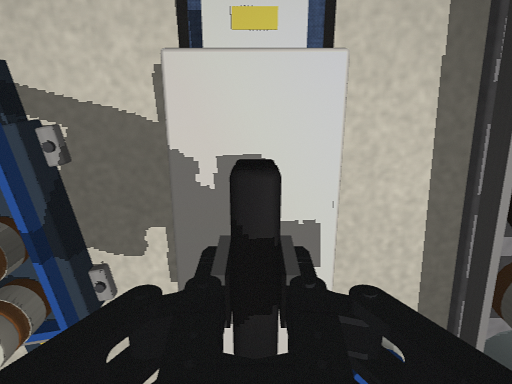

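Request:
arm_command:
  steps:
    - [[0.003, 0, 0], [0, -0.001, 0.02], -1]
    - [[0.003, 0, 0], [0, -0.001, 0.033], -1]
    - [[0.003, 0, 0], [0, -0.001, 0.037], -1]
    - [[0.003, 0, 0], [0, -0.001, 0.038], -1]
    - [[0.003, 0, 0], [0, -0.001, 0.038], -1]
    - [[0.003, 0, 0], [0, -0.001, 0.038], -0.3]
    - [[0.003, 0, 0], [0, -0.001, 0.038], 0]
    - [[0.003, 0, 0], [0, -0.001, 0.038], 0]
    - [[0.003, 0, 0], [0, -0.001, 0.0], 0.2]
    - [[0.003, 0, 0], [0, -0.001, -0.06], 0.6]
    - [[0.003, 0, 0], [0, -0.001, -0.12], 1]
    - [[0.003, 0, 0], [0, -0.001, -0.14], 1]

```text
time: 39.12
eef_pos: [0.6772, -0.1512, 0.2668]
tcp_rot: [0.724, 0.689, 0.002, 0.005]
contact_force: [0.1, 0.2, 0.2]
opening: 1.001
```

```bash
python3 - <<'E'
from h import *
import pickle
st()
c=cam("wrist");save(c,"w22")
prel([.50,-.21,.25],down(.135))
E
```

```text
t 39.12 pos [ 0.6772 -0.1512  0.2668] yaw_y -0.0497 z [ 0.01  -0.004 -1.   ] F [0.1 0.2 0.2] op 1.001 q [-0.37  0.3   1.5  -0.    1.34 -0.32]
turn [0.01, 0.0049, -0.1848] shift [-0.0674, -0.1743, 0.016] rows 3.0
```

View pics/w22.png

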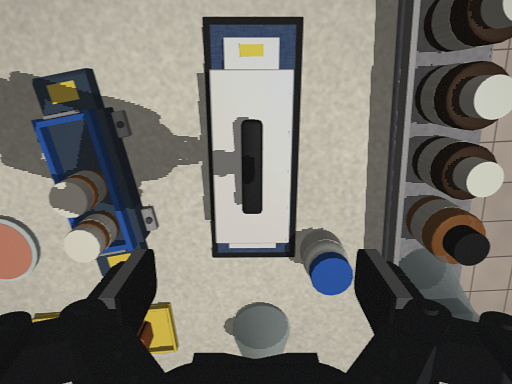

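Request:
arm_command:
  steps:
    - [[0.01, 0.005, -0.06], [-0.02, -0.05, 0], 1]
    - [[0.01, 0.005, -0.12], [-0.045, -0.11, 0], 1]
    - [[0.01, 0.005, -0.185], [-0.067, -0.174, 0.016], 1]
    - [[0.01, 0.005, -0.185], [-0.067, -0.174, 0.016], 1]
    - [[0.01, 0.005, -0.185], [-0.067, -0.174, 0.016], 1]

```text
time: 39.8
eef_pos: [0.4999, -0.2096, 0.2488]
tcp_rot: [0.658, 0.753, 0.0, -0.001]
contact_force: [0.8, -0.3, -0.0]
opening: 0.997
```

```bash
python3 - <<'E'
from h import *
import pickle
st()
c=cam("wrist");save(c,"w23",None,1.5);pickle.dump(c,open("w23.pkl","wb"))
E
```

```text
t 39.8 pos [ 0.4999 -0.2096  0.2488] yaw_y 0.1338 z [-0.001  0.001 -1.   ] F [ 0.8 -0.3 -0. ] op 0.997 q [-0.58 -0.02  1.88  0.    1.28 -0.72]
```

View pics/w23.png

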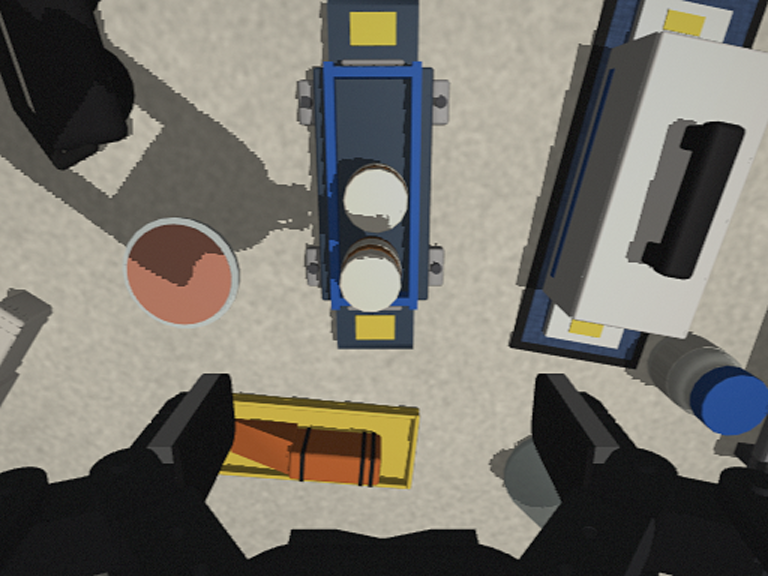

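```bash
python3 - <<'E'
from h import *
import pickle
np.set_printoptions(precision=4,suppress=True)
c=pickle.load(open("w23.pkl","rb"));A=lambda u,v,z:at(c,(u+.5)/1.5-.5,(v+.5)/1.5-.5,z)
m=A(376,199,.086);b=A(371.5,281.5,.086);print(m,b,np.linalg.norm(m-b),np.linalg.norm(A(344,199,.086)-A(407,199,.086)))
print("spigot", A(333,63,.045),A(413,65,.045))
prel([m[0],m[1],.15],down(.135));prel([m[0],m[1],.055],down(.135))
E
```

```text
[ 0.4916 -0.1748  0.086 ] [ 0.4955 -0.226   0.086 ] 0.05137569428589871 0.037607619187737334
spigot [ 0.4539 -0.0992  0.045 ] [ 0.5039 -0.0937  0.045 ]
turn [0.0005, -0.0003, -0.0002] shift [0.0358, -0.0046, 0.0997] rows 1.7
turn [0.0005, -0.0003, -0.0002] shift [0.0357, -0.0047, 0.1947] rows 3.2
```

Request:
arm_command:
  steps:
    - [[0, 0, 0], [0.02, -0.004, 0.04], 1]
    - [[0, 0, 0], [0.036, -0.005, 0.1], 1]
    - [[0, 0, 0], [0.036, -0.005, 0.15], 1]
    - [[0, 0, 0], [0.036, -0.005, 0.19], 1]
    - [[0, 0, 0], [0.036, -0.005, 0.196], 1]
    - [[0, 0, 0], [0.036, -0.005, 0.196], 1]
    - [[0, 0, 0], [0.036, -0.005, 0.196], -1]
    - [[0, 0, 0], [0.036, -0.005, 0.196], -1]
    - [[0, 0, 0], [0.036, -0.005, 0.196], -1]
    - [[0, 0, 0], [0.036, -0.005, 0.196], -1]
    - [[0, 0, 0], [0.036, -0.005, 0.196], -1]
  force: 30

```text
time: 41.22
eef_pos: [0.4922, -0.1752, 0.0553]
tcp_rot: [0.658, 0.753, 0.001, 0.001]
contact_force: [-1.1, 0.1, 5.8]
opening: 0.451
```

```bash
python3 - <<'E'
from h import *
import pickle
st()
c=pickle.load(open("top3.pkl","rb"));save(c,"inc",(130,130,220,250),6)
c=pickle.load(open("scene3.pkl","rb"));save(c,"incs",(250,220,390,340),5)
E
```

```text
t 41.23 pos [ 0.4922 -0.1752  0.0553] yaw_y 0.1347 z [ 0.003 -0.001 -1.   ] F [-1.1  0.1  5.8] op 0.451 q [-0.54  0.17  2.07  0.    0.9  -0.67]
```

View pics/inc.png

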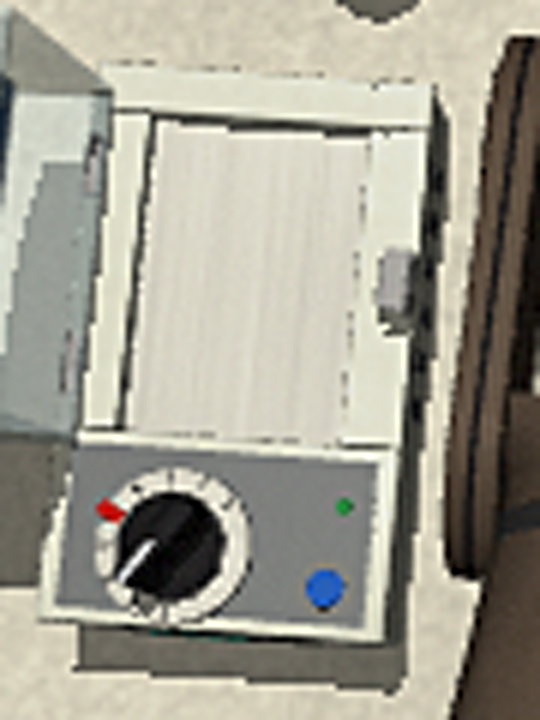

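View pics/incs.png

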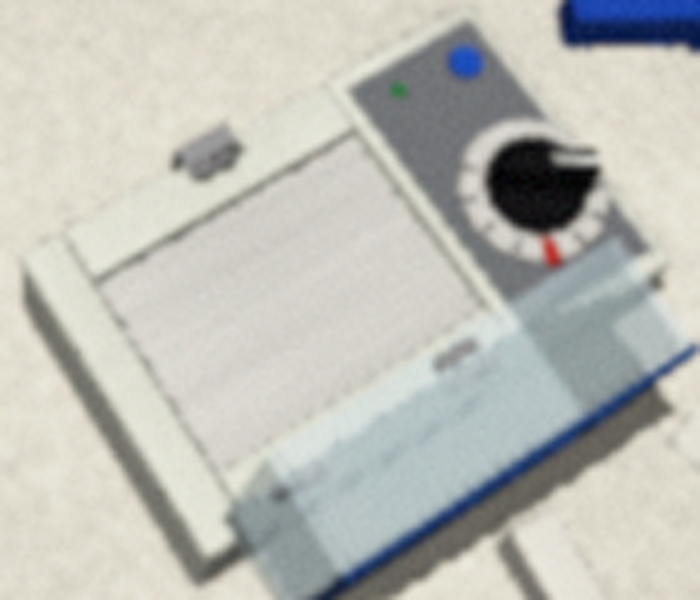

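```bash
python3 - <<'E'
from h import *
import pickle
np.set_printoptions(precision=4,suppress=True)
c=pickle.load(open("top3.pkl","rb"));A=lambda u,v,z:at(c,130+(u+.5)/6-.5,130+(v+.5)/6-.5,z)
P=[A(104,65,.075),A(432,83,.075),A(382,642,.075),A(40,620,.075)];print(np.array(P))
for a,b in [(3,0),(2,1),(1,0),(2,3)]:
    d=P[b]-P[a];print(np.linalg.norm(d),np.arctan2(d[1],d[0]))
Q=[A(157,115,.075),A(372,132,.075),A(342,441,.075),A(122,428,.075)];print("recess",np.array(Q),sum(Q)/4)
for a,b in [(3,0),(2,1),(1,0),(2,3)]:
    d=Q[b]-Q[a];print(np.linalg.norm(d),np.arctan2(d[1],d[0]))
k=A(171,545,.10);print("knob",k,"ring",A(175,545,.078),"red",A(108,510,.078))
C=sum(P)/4;print(C)
E
```

```text
[[0.6349 0.3512 0.075 ]
 [0.6242 0.187  0.075 ]
 [0.3466 0.2086 0.075 ]
 [0.3588 0.3739 0.075 ]]
0.27713166236442854 -0.08229708290312733
0.278520818735828 -0.07775793162808761
0.16452980632425626 1.5056997025206005
0.16577599748243263 1.497207258205294
recess [[0.609  0.324  0.075 ]
 [0.5994 0.2167 0.075 ]
 [0.4444 0.2293 0.075 ]
 [0.4518 0.337  0.075 ]] [0.5262 0.2767 0.075 ]
0.15769055029777912 -0.08255589292434284
0.1554367000053402 -0.08171847264831873
0.10776333266471903 1.4811382024280015
0.10790104877971982 1.502036391701706
knob [0.3926 0.3057 0.1   ] ring [0.3942 0.309  0.078 ] red [0.4115 0.3419 0.078 ]
[0.4911 0.2802 0.075 ]
```

Request:
arm_command:
  steps:
    - [[0, 0, 0], [0, 0, -0.02], -1]
    - [[0, 0, 0], [0, 0, -0.07], -1]
    - [[0, 0, -0.05], [0, 0, -0.12], -1]
    - [[0, 0, -0.2], [0.03, 0, -0.13], -1]
    - [[0, 0, -0.35], [0.08, 0, -0.13], -1]
    - [[0, 0, -0.5], [0.13, 0, -0.13], -1]
    - [[0, 0, -0.65], [0.18, 0, -0.13], -1]
    - [[0, 0, -0.8], [0.22, 0, -0.13], -1]
    - [[0, 0, -0.95], [0.26, 0.02, -0.13], -1]
    - [[0, 0, -1.1], [0.3, 0.04, -0.13], -1]
    - [[0, 0, -1.22], [0.33, 0.06, -0.13], -1]
    - [[0, 0, -1.35], [0.36, 0.08, -0.13], -1]

```text
time: 42.72
eef_pos: [0.5227, 0.1937, 0.1846]
tcp_rot: [0.041, 0.999, -0.0, 0.001]
contact_force: [0.3, 0.2, -0.6]
opening: 0.452
```

```bash
python3 - <<'E'
from h import *
st()
prel([.556,.2746,.17],down(1.49))
E
```

```text
t 42.73 pos [0.5227 0.1937 0.1846] yaw_y 1.4894 z [ 0.002 -0.001 -1.   ] F [ 0.3  0.2 -0.6] op 0.452 q [ 0.17  0.07  1.91 -0.    1.16 -1.32]
turn [-0.0008, 0.0019, -0.0006] shift [-0.0266, 0.0834, 0.0145] rows 1.4
```

Request:
arm_command:
  steps:
    - [[0, 0, 0], [-0.015, 0.04, 0], -1]
    - [[0, 0, 0], [-0.027, 0.08, 0], -1]
    - [[0, 0, 0], [-0.027, 0.083, 0.015], -1]
    - [[0, 0, 0], [-0.027, 0.083, 0.04], -1]
    - [[0, 0, 0], [-0.027, 0.083, 0.055], -1]
    - [[0, 0, 0], [-0.027, 0.083, 0.055], -1]

```text
time: 43.48
eef_pos: [0.5549, 0.273, 0.1273]
tcp_rot: [0.041, 0.999, -0.001, -0.001]
contact_force: [-1.1, 0.3, -1.2]
opening: 0.457
```

```bash
python3 - <<'E'
from h import *
st();prel([.556,.2746,.0895],down(1.49))
c=cam("wrist");save(c,"w25");c=cam("top");save(c,"t25",(100,100,260,260),4)
c=cam("scene");save(c,"s25",(250,200,400,350),4)
E
```

```text
t 43.48 pos [0.5549 0.273  0.1273] yaw_y 1.4887 z [-0.003 -0.002 -1.   ] F [-1.1  0.3 -1.2] op 0.457 q [ 0.29  0.27  1.8  -0.    1.08 -1.19]
turn [-0.0027, -0.0023, -0.0014] shift [-0.0011, 0.0018, 0.0378] rows 0.6
```

View pics/w25.png

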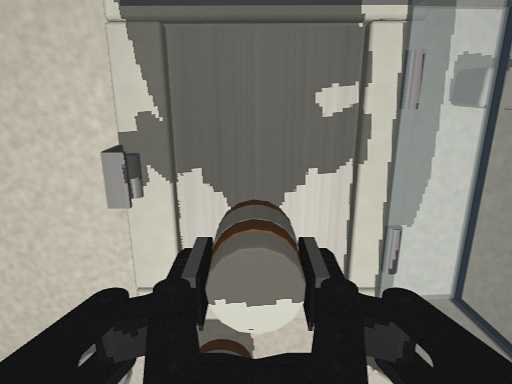

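View pics/s25.png

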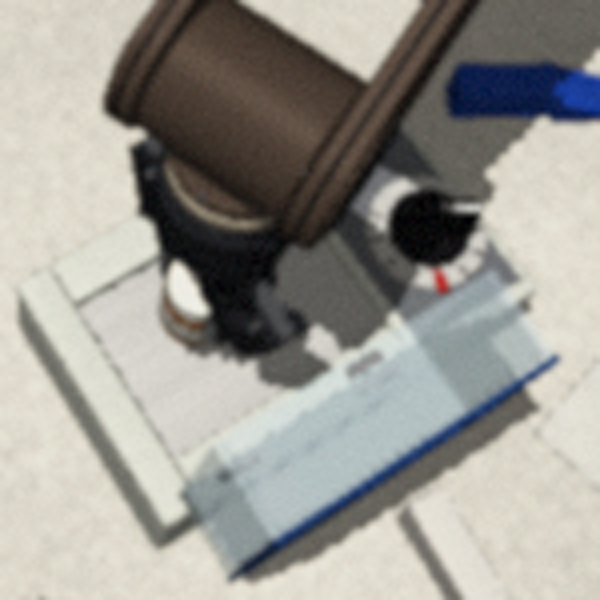

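Request:
arm_command:
  steps:
    - [[-0.003, -0.002, 0], [0, 0.002, 0.02], -1]
    - [[-0.003, -0.002, 0], [0, 0.002, 0.033], -1]
    - [[-0.003, -0.002, 0], [0, 0.002, 0.038], -1]
    - [[-0.003, -0.002, 0], [0, 0.002, 0.0385], -1]
    - [[-0.003, -0.002, 0], [0, 0.002, 0.0385], -1]
    - [[-0.003, -0.002, 0], [0, 0.002, 0.0385], 0.2]
    - [[-0.003, -0.002, 0], [0, 0.002, 0.0385], 0.3]
    - [[-0.003, -0.002, 0], [0, 0.002, 0.0385], 0.3]
    - [[-0.003, -0.002, 0], [0, 0.002, 0.01], 0.3]
    - [[-0.003, -0.002, 0], [0, 0.002, -0.04], 0.3]
    - [[-0.003, -0.002, 0], [0, 0.002, -0.09], 1]
    - [[-0.003, -0.002, 0], [0, 0.002, -0.09], 1]

```text
time: 45.12
eef_pos: [0.5598, 0.2769, 0.2274]
tcp_rot: [0.041, 0.999, 0.003, 0.008]
contact_force: [-0.1, -0.3, 0.3]
opening: 1.0
```

```bash
python3 - <<'E'
from h import *
import pickle
st();prel([.4965,-.225,.17],down(.135))
c=cam("wrist");save(c,"w26");pickle.dump(c,open("w26.pkl","wb"))
E
```

```text
t 45.12 pos [0.5598 0.2769 0.2274] yaw_y 1.489 z [ 0.017  0.006 -1.   ] F [-0.1 -0.3  0.3] op 1.0 q [ 0.3   0.17  1.72  0.    1.23 -1.19]
turn [0.0172, 0.0092, 1.3539] shift [0.023, -0.5058, 0.0534] rows 8.1
```

View pics/w26.png

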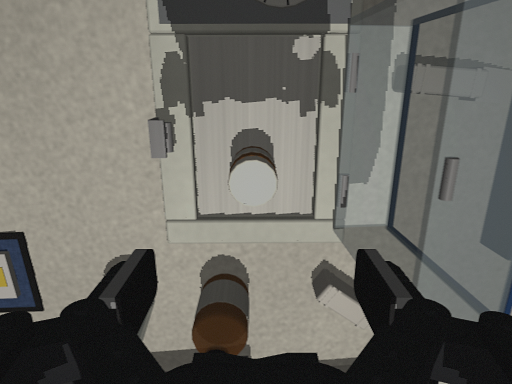

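Request:
arm_command:
  steps:
    - [[0.017, 0.009, 0.1], [0, -0.04, 0], 1]
    - [[0.017, 0.009, 0.25], [0, -0.09, 0], 1]
    - [[0.017, 0.009, 0.4], [0, -0.14, 0], 1]
    - [[0.017, 0.009, 0.55], [0, -0.19, 0], 1]
    - [[0.017, 0.009, 0.7], [0.005, -0.24, 0], 1]
    - [[0.017, 0.009, 0.85], [0.01, -0.29, 0], 1]
    - [[0.017, 0.009, 1.0], [0.015, -0.34, 0.01], 1]
    - [[0.017, 0.009, 1.15], [0.02, -0.39, 0.02], 1]
    - [[0.017, 0.009, 1.3], [0.023, -0.44, 0.03], 1]
    - [[0.017, 0.009, 1.354], [0.023, -0.48, 0.04], 1]
    - [[0.017, 0.009, 1.354], [0.023, -0.506, 0.053], 1]
    - [[0.017, 0.009, 1.354], [0.023, -0.506, 0.053], 1]

```text
time: 46.68
eef_pos: [0.4927, -0.2262, 0.165]
tcp_rot: [0.659, 0.752, -0.003, -0.004]
contact_force: [-0.0, 0.3, 0.7]
opening: 1.001
```

```bash
python3 - <<'E'
from h import *
import pickle
st();prel([.4965,-.2258,.054],down(.135))
c=cam("wrist");save(c,"w27");pickle.dump(c,open("w27.pkl","wb"))
E
```

```text
t 46.67 pos [ 0.4927 -0.2262  0.165 ] yaw_y 0.132 z [-0.01   0.002 -1.   ] F [-0.   0.3  0.7] op 1.001 q [-0.62  0.07  1.96 -0.    1.13 -0.75]
turn [-0.0099, -0.0032, -0.003] shift [-0.0005, 0.0049, 0.1109] rows 1.8
```

View pics/w27.png

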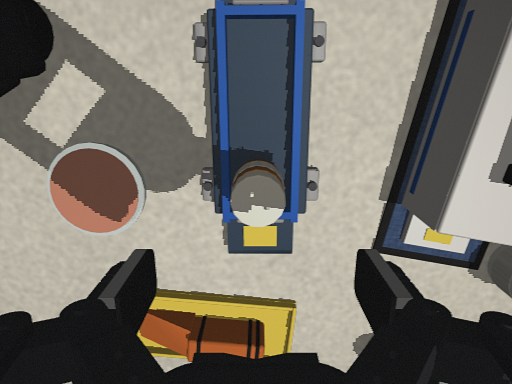

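Request:
arm_command:
  steps:
    - [[-0.01, -0.003, -0.003], [0, 0.004, 0.04], 1]
    - [[-0.01, -0.003, -0.003], [0, 0.004, 0.08], 1]
    - [[-0.01, -0.003, -0.003], [0, 0.004, 0.105], 1]
    - [[-0.01, -0.003, -0.003], [0, 0.004, 0.111], 1]
    - [[-0.01, -0.003, -0.003], [0, 0.004, 0.111], 1]
    - [[-0.01, -0.003, -0.003], [0, 0.004, 0.111], 1]
    - [[-0.01, -0.003, -0.003], [0, 0.004, 0.111], -1]
    - [[-0.01, -0.003, -0.003], [0, 0.004, 0.111], -1]
    - [[-0.01, -0.003, -0.003], [0, 0.004, 0.111], -1]
    - [[-0.01, -0.003, -0.003], [0, 0.004, 0.111], -1]
    - [[-0.01, -0.003, -0.003], [0, 0.004, 0.111], -1]

```text
time: 48.1
eef_pos: [0.4966, -0.225, 0.0556]
tcp_rot: [0.657, 0.754, 0.0, 0.001]
contact_force: [-1.3, 0.2, 4.9]
opening: 0.451
```

```bash
python3 - <<'E'
from h import *
import pickle
st()
c=pickle.load(open("w26.pkl","rb"));print("jar placed cap",at(c,253,182,.119))
E
```

```text
t 48.1 pos [ 0.4966 -0.225   0.0556] yaw_y 0.1363 z [ 0.002 -0.001 -1.   ] F [-1.3  0.2  4.9] op 0.451 q [-0.61  0.22  2.01  0.    0.91 -0.75]
jar placed cap [0.5576343  0.27621057 0.119     ]
```

Request:
arm_command:
  steps:
    - [[0, 0, 0], [0, 0, -0.02], -1]
    - [[0, 0, 0], [0, 0, -0.07], -1]
    - [[0, 0, -0.05], [0.01, 0, -0.12], -1]
    - [[0, 0, -0.2], [0.05, 0, -0.13], -1]
    - [[0, 0, -0.35], [0.1, 0, -0.13], -1]
    - [[0, 0, -0.5], [0.15, 0, -0.13], -1]
    - [[0, 0, -0.65], [0.2, 0.01, -0.13], -1]
    - [[0, 0, -0.8], [0.25, 0.02, -0.13], -1]
    - [[0, 0, -0.95], [0.3, 0.03, -0.13], -1]
    - [[0, 0, -1.1], [0.34, 0.04, -0.13], -1]
    - [[0, 0, -1.22], [0.38, 0.05, -0.13], -1]
    - [[0, 0, -1.35], [0.41, 0.06, -0.13], -1]

```text
time: 49.6
eef_pos: [0.4994, 0.1911, 0.1841]
tcp_rot: [0.04, 0.999, -0.0, 0.0]
contact_force: [0.2, -0.3, -1.4]
opening: 0.452
```

```bash
python3 - <<'E'
from h import *
st()
prel([.496,.2794,.12],down(1.49))
E
```

```text
t 49.6 pos [0.4994 0.1911 0.1841] yaw_y 1.4916 z [ 0.    -0.001 -1.   ] F [ 0.2 -0.3 -1.4] op 0.452 q [ 0.18  0.02  1.96 -0.    1.16 -1.31]
turn [-0.0009, 0.0006, 0.0016] shift [0.0104, 0.0878, 0.064] rows 1.7
```

Request:
arm_command:
  steps:
    - [[0, 0, 0], [0.005, 0.04, 0], -1]
    - [[0, 0, 0], [0.01, 0.08, 0], -1]
    - [[0, 0, 0], [0.01, 0.088, 0.01], -1]
    - [[0, 0, 0], [0.01, 0.088, 0.04], -1]
    - [[0, 0, 0], [0.01, 0.088, 0.064], -1]
    - [[0, 0, 0], [0.01, 0.088, 0.064], -1]
    - [[0, 0, 0], [0.01, 0.088, 0.064], -1]

```text
time: 50.48
eef_pos: [0.4968, 0.2792, 0.1203]
tcp_rot: [0.04, 0.999, -0.0, 0.0]
contact_force: [-0.2, -0.3, -0.6]
opening: 0.453
```

```bash
python3 - <<'E'
from h import *
st();prel([.496,.2794,.0898],down(1.49))
c=cam("wrist");save(c,"w28")
c=cam("scene");save(c,"s28",(250,200,400,350),4)
E
```

```text
t 50.48 pos [0.4968 0.2792 0.1203] yaw_y 1.491 z [ 0.001 -0.001 -1.   ] F [-0.2 -0.3 -0.6] op 0.453 q [ 0.33  0.17  1.93 -0.    1.04 -1.16]
turn [-0.0009, 0.001, 0.001] shift [0.0008, 0.0002, 0.0305] rows 0.5
```

View pics/w28.png

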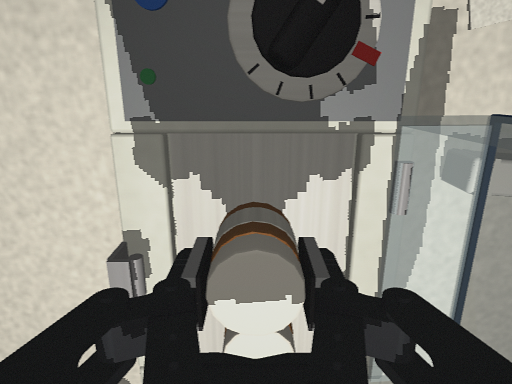

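Request:
arm_command:
  steps:
    - [[0, 0, 0], [0, 0, 0.015], -1]
    - [[0, 0, 0], [0, 0, 0.027], -1]
    - [[0, 0, 0], [0, 0, 0.031], -1]
    - [[0, 0, 0], [0, 0, 0.031], -1]
    - [[0, 0, 0], [0, 0, 0.031], -1]
    - [[0, 0, 0], [0, 0, 0.031], 0.2]
    - [[0, 0, 0], [0, 0, 0.031], 0.3]
    - [[0, 0, 0], [0, 0, 0.031], 0.3]
    - [[0, 0, 0], [0, 0, 0.0], 0.3]
    - [[0, 0, 0], [0, 0, -0.05], 0.3]
    - [[0, 0, 0], [0, 0, -0.1], 1]
    - [[0, 0, 0], [0, 0, -0.12], 1]

```text
time: 52.08
eef_pos: [0.4985, 0.2801, 0.2456]
tcp_rot: [0.04, 0.999, 0.001, 0.004]
contact_force: [0.4, -0.2, 0.2]
opening: 1.001
```

```bash
python3 - <<'E'
from h import *
import pickle
st()
c=cam("wrist");save(c,"w29");pickle.dump(c,open("w29.pkl","wb"))
for n in ("top","scene"):
    c=cam(n);save(c,n+"29",None,1.5);pickle.dump(c,open(n+"29.pkl","wb"))
E
```

```text
t 52.08 pos [0.4985 0.2801 0.2456] yaw_y 1.4912 z [ 0.009  0.002 -1.   ] F [ 0.4 -0.2  0.2] op 1.001 q [ 0.34  0.04  1.83 -0.    1.26 -1.16]
```

View pics/w29.png

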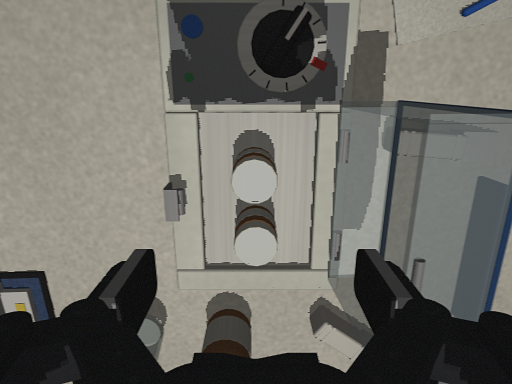

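View pics/scene29.png

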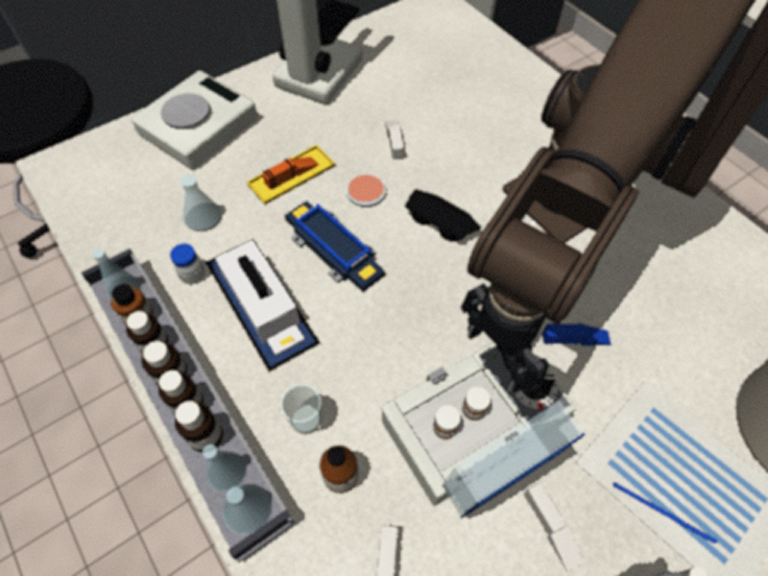

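View pics/top29.png

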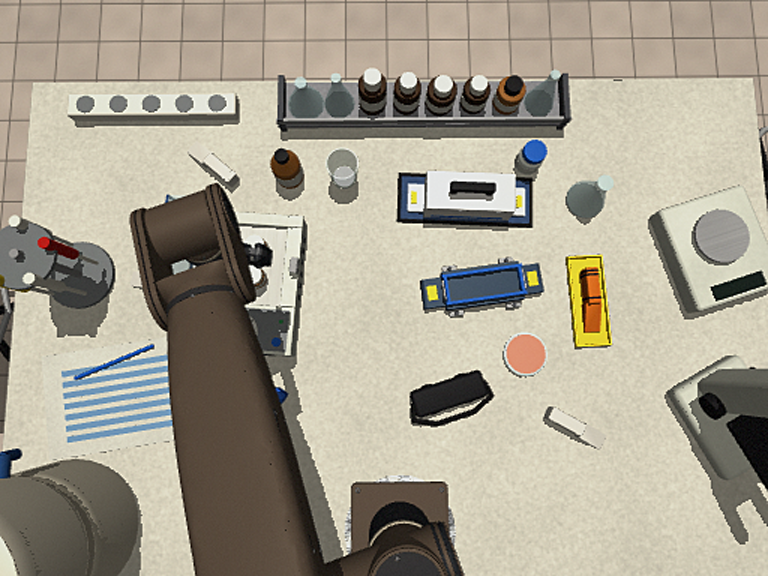

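```bash
cat >> h.py <<'E'
C0=np.array([.526,.277]);PH=-.08;EX=np.array([np.cos(PH),np.sin(PH)]);EY=np.array([-np.sin(PH),np.cos(PH)])
def ch(x,y,z): return np.r_[C0+x*EX+y*EY,z]
E
python3 - <<'E'
from h import *
st()
for y,z in [(.02,.30),(.12,.30),(.2,.30),(.2,.185)]: prel(ch(0,y,z),down(PH))
E
```

```text
t 52.23 pos [0.4971 0.2796 0.2414] yaw_y 1.4911 z [ 0.004  0.    -1.   ] F [-0.   0.5 -1.4] op 0.997 q [ 0.33  0.05  1.83 -0.    1.26 -1.16]
turn [0.0031, 0.0025, 1.5711] shift [-0.0292, 0.0197, -0.0585] rows 8.4
turn [0.0031, 0.0025, 1.5711] shift [-0.0293, 0.1197, -0.0584] rows 8.4
turn [0.0031, 0.0025, 1.5711] shift [-0.0293, 0.1997, -0.0584] rows 8.4
turn [0.0031, 0.0025, 1.5711] shift [-0.0289, 0.1997, 0.0566] rows 8.4
```

Request:
arm_command:
  steps:
    - [[0.003, 0.002, 0.18], [-0.01, 0, -0.04], 0]
    - [[0.003, 0.002, 0.36], [-0.02, 0.01, -0.06], -1]
    - [[0.003, 0.002, 0.54], [-0.029, 0.05, -0.06], -1]
    - [[0.003, 0.002, 0.72], [-0.029, 0.09, -0.06], -1]
    - [[0.003, 0.002, 0.9], [-0.029, 0.13, -0.06], -1]
    - [[0.003, 0.002, 1.08], [-0.029, 0.17, -0.06], -1]
    - [[0.003, 0.002, 1.26], [-0.029, 0.2, -0.06], -1]
    - [[0.003, 0.002, 1.44], [-0.029, 0.2, -0.06], -1]
    - [[0.003, 0.002, 1.571], [-0.029, 0.2, -0.05], -1]
    - [[0.003, 0.002, 1.571], [-0.029, 0.2, 0], -1]
    - [[0.003, 0.002, 1.571], [-0.029, 0.2, 0.056], -1]
    - [[0.003, 0.002, 1.571], [-0.029, 0.2, 0.056], -1]

```text
time: 53.72
eef_pos: [0.5376, 0.4736, 0.1746]
tcp_rot: [0.735, 0.678, -0.009, -0.001]
contact_force: [-0.4, -0.5, -1.1]
opening: 0.002
```

```bash
python3 - <<'E'
from h import *
st()
c=cam("scene");save(c,"s30",(240,180,420,350),4);c=cam("top");save(c,"t30",(80,100,240,260),4)
c=cam("wrist");save(c,"w30")
E
```

```text
t 53.73 pos [0.5376 0.4736 0.1746] yaw_y -0.08 z [-0.015 -0.011 -1.   ] F [-0.4 -0.5 -1.1] op 0.002 q [ 0.58  0.43  1.5  -0.    1.23  0.66]
```

View pics/s30.png

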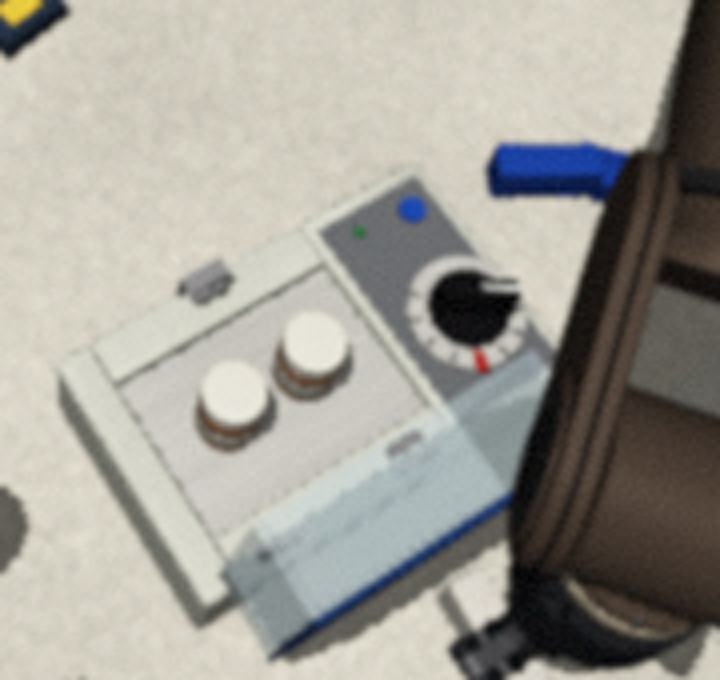

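View pics/w30.png

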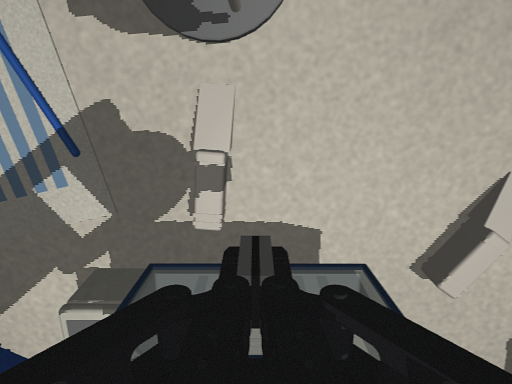

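```bash
cat >> h.py <<'E'
def doorp(th,extra=.011):
    y,z=-.12,.055
    return ch(0,.073+y*np.cos(th)+z*np.sin(th)+extra,.077-y*np.sin(th)+z*np.cos(th))
E
python3 - <<'E'
from h import *
st()
for th in [1.75,1.6,1.45,1.3,1.15,1.0,.85,.7,.55,.4,.3,.2,.1,.05,0]: print(th,doorp(th).round(3),end=" ");prel(doorp(th),down(PH))
E
```

```text
t 53.88 pos [0.5428 0.4771 0.187 ] yaw_y -0.0799 z [ 0.002  0.001 -1.   ] F [0.2 0.3 0.7] op -0.003 q [ 0.58  0.42  1.48 -0.    1.23  0.66]
1.75 [0.539 0.436 0.185] turn [0.0018, -0.0008, 0.0001] shift [-0.0413, -0.0008, 0.0016] rows 0.7
1.6 [0.537 0.419 0.195] turn [0.0018, -0.0008, 0.0001] shift [-0.0583, -0.0008, -0.0084] rows 0.9
1.45 [0.536 0.401 0.203] turn [0.0018, -0.0008, 0.0001] shift [-0.0767, -0.0008, -0.0159] rows 1.3
1.3 [0.534 0.382 0.207] turn [0.0018, -0.0008, 0.0001] shift [-0.0959, -0.0007, -0.0205] rows 1.6
1.15 [0.533 0.362 0.209] turn [0.0018, -0.0008, 0.0001] shift [-0.1156, -0.0007, -0.0221] rows 1.9
1.0 [0.531 0.342 0.208] turn [0.0018, -0.0008, 0.0001] shift [-0.1353, -0.0008, -0.0209] rows 2.2
0.85 [0.53  0.323 0.203] turn [0.0018, -0.0008, 0.0001] shift [-0.1547, -0.0008, -0.0166] rows 2.5
0.7 [0.528 0.305 0.196] turn [0.0018, -0.0008, 0.0001] shift [-0.1731, -0.0008, -0.0096] rows 2.8
0.55 [0.527 0.287 0.187] turn [0.0018, -0.0008, 0.0001] shift [-0.1904, -0.0008, 0.0002] rows 3.0
0.4 [0.526 0.272 0.174] turn [0.0018, -0.0008, 0.0001] shift [-0.2059, -0.0008, 0.0124] rows 3.3
0.3 [0.525 0.263 0.165] turn [0.0018, -0.0008, 0.0001] shift [-0.2152, -0.0008, 0.0218] rows 3.5
0.2 [0.524 0.254 0.155] turn [0.0018, -0.0008, 0.0001] shift [-0.2235, -0.0009, 0.032] rows 3.6
0.1 [0.524 0.247 0.144] turn [0.0018, -0.0008, 0.0001] shift [-0.2307, -0.0009, 0.0431] rows 3.8
0.05 [0.523 0.244 0.138] turn [0.0018, -0.0008, 0.0001] shift [-0.2339, -0.0009, 0.0488] rows 3.8
0 [0.523 0.241 0.132] turn [0.0018, -0.0008, 0.0001] shift [-0.2368, -0.0009, 0.0548] rows 3.9
```

Request:
arm_command:
  steps:
    - [[0, 0, 0], [-0.041, -0.001, 0], -1]
    - [[0, 0, 0], [-0.058, -0.001, -0.008], -1]
    - [[0, 0, 0], [-0.077, -0.001, -0.016], -1]
    - [[0, 0, 0], [-0.096, -0.001, -0.02], -1]
    - [[0, 0, 0], [-0.116, -0.001, -0.022], -1]
    - [[0, 0, 0], [-0.135, -0.001, -0.021], -1]
    - [[0, 0, 0], [-0.155, -0.001, -0.017], -1]
    - [[0, 0, 0], [-0.173, -0.001, -0.01], -1]
    - [[0, 0, 0], [-0.19, -0.001, 0], -1]
    - [[0, 0, 0], [-0.206, -0.001, 0.012], -1]
    - [[0, 0, 0], [-0.206, -0.001, 0.012], -1]

```text
time: 55.25
eef_pos: [0.5238, 0.2702, 0.172]
tcp_rot: [0.735, 0.678, -0.002, -0.001]
contact_force: [-0.0, 0.4, -0.2]
opening: 0.002
```

```bash
python3 - <<'E'
from h import *
st()
c=cam("scene");save(c,"s31",(240,180,420,350),4)
for th in [.4,.3,.2,.1,.05,0,-.05]: print(th,end=" ");prel(doorp(th),down(PH))
E
```

```text
t 55.25 pos [0.5238 0.2702 0.172 ] yaw_y -0.0814 z [-0.004 -0.001 -1.   ] F [-0.   0.4 -0.2] op 0.002 q [0.3  0.16 1.84 0.   1.15 0.39]
0.4 turn [-0.002, 0.0004, -0.0008] shift [0.001, 0.0012, -0.0015] rows 0.0
0.3 turn [-0.002, 0.0004, -0.0008] shift [-0.0083, 0.0013, 0.0079] rows 0.2
0.2 turn [-0.002, 0.0004, -0.0008] shift [-0.0166, 0.0013, 0.0182] rows 0.4
0.1 turn [-0.002, 0.0004, -0.0008] shift [-0.0238, 0.0013, 0.0292] rows 0.6
0.05 turn [-0.002, 0.0004, -0.0008] shift [-0.027, 0.0013, 0.035] rows 0.7
0 turn [-0.002, 0.0004, -0.0008] shift [-0.0299, 0.0014, 0.0409] rows 0.8
-0.05 turn [-0.002, 0.0004, -0.0008] shift [-0.0325, 0.0014, 0.047] rows 0.9
```

View pics/s31.png

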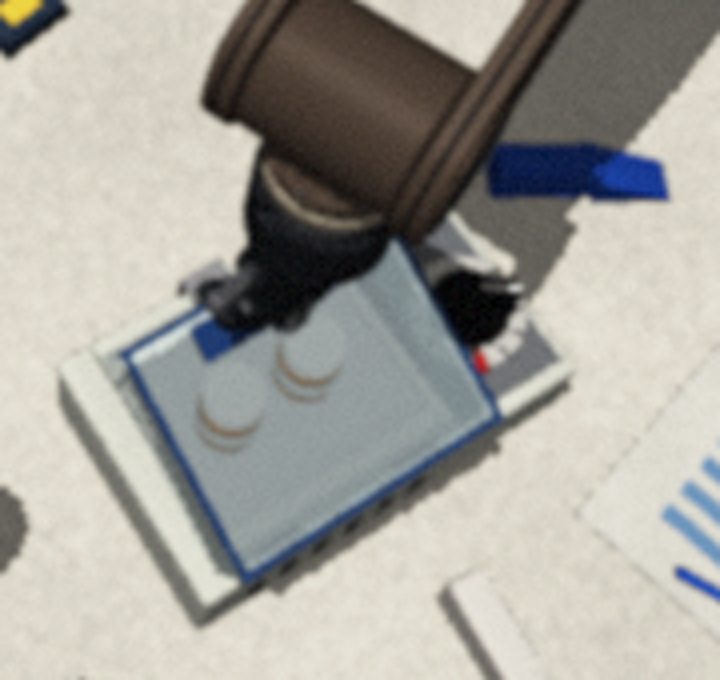

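Request:
arm_command:
  steps:
    - [[0, 0, 0], [-0.008, 0.001, 0.008], -1]
    - [[0, 0, 0], [-0.017, 0.001, 0.018], -1]
    - [[0, 0, 0], [-0.024, 0.001, 0.029], -1]
    - [[0, 0, 0], [-0.027, 0.001, 0.035], -1]
    - [[0, 0, 0], [-0.029, 0.001, 0.038], -1]
    - [[0, 0, 0], [-0.03, 0.001, 0.041], -1]
    - [[0, 0, 0], [-0.03, 0.001, 0.043], -1]
    - [[0, 0, 0], [-0.03, 0.001, 0.043], -1]

```text
time: 56.3
eef_pos: [0.5227, 0.2409, 0.1319]
tcp_rot: [0.735, 0.678, -0.001, -0.001]
contact_force: [-5.3, -3.0, 9.8]
opening: 0.003
```

```bash
python3 - <<'E'
from h import *
st()
c=cam("scene");save(c,"s32",(240,180,420,350),4)
E
```

```text
t 56.3 pos [0.5227 0.2409 0.1319] yaw_y -0.0804 z [-0.003 -0.001 -1.   ] F [-5.3 -3.   9.8] op 0.003 q [ 0.26  0.17  1.9  -0.    1.07  0.34]
```

View pics/s32.png

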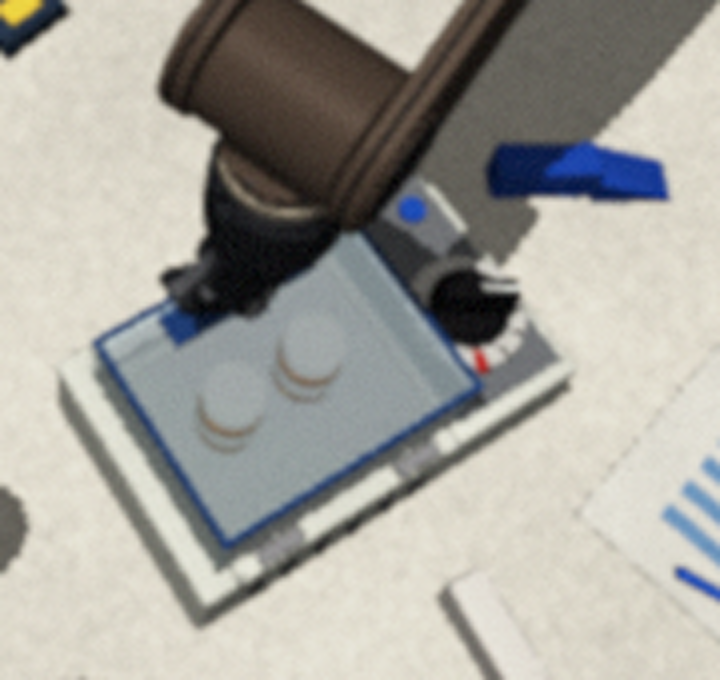

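Request:
arm_command:
  steps:
    - [[0, 0, 0], [0, 0, 0.002], -1]
    - [[0, 0, 0], [0, 0, 0.004], -1]
    - [[0, 0, 0], [0, 0, 0.006], -1]
    - [[0, 0, 0], [0, 0, 0.006], -1]

```text
time: 56.85
eef_pos: [0.5229, 0.2409, 0.1317]
tcp_rot: [0.735, 0.678, -0.002, -0.001]
contact_force: [-11.7, -4.4, 25.2]
opening: -0.001
```

```bash
python3 - <<'E'
from h import *
st()
prel([.3926+.03,.3057,.25],down(.79))
E
```

```text
t 56.85 pos [0.5229 0.2409 0.1317] yaw_y -0.0794 z [-0.004 -0.002 -1.   ] F [-11.7  -4.4  25.2] op -0.001 q [ 0.26  0.18  1.9  -0.    1.07  0.34]
turn [-0.0051, 0.0009, -0.8694] shift [0.0563, -0.1056, -0.118] rows 4.7
```

Request:
arm_command:
  steps:
    - [[0, 0, 0], [0, 0, -0.03], -1]
    - [[0, 0, -0.1], [0, 0, -0.09], -1]
    - [[0, 0, -0.28], [0.03, -0.05, -0.118], -0.1]
    - [[0, 0, -0.46], [0.056, -0.1, -0.118], -0.1]
    - [[0, 0, -0.64], [0.056, -0.106, -0.118], -0.1]
    - [[0, 0, -0.82], [0.056, -0.106, -0.118], -0.1]
    - [[0, 0, -0.87], [0.056, -0.106, -0.118], -0.1]
    - [[0, 0, -0.87], [0.056, -0.106, -0.118], -0.1]

```text
time: 57.85
eef_pos: [0.422, 0.3053, 0.2494]
tcp_rot: [0.38, 0.925, -0.002, -0.002]
contact_force: [-0.5, -0.1, -0.7]
opening: 0.454
```

```bash
python3 - <<'E'
from h import *
import pickle
st()
c=cam("wrist");save(c,"w33",None,1.5);pickle.dump(c,open("w33.pkl","wb"))
c=cam("scene");save(c,"s33",(240,180,420,350),4)
E
```

```text
t 57.85 pos [0.422  0.3053 0.2494] yaw_y 0.7903 z [-0.005 -0.003 -1.   ] F [-0.5 -0.1 -0.7] op 0.454 q [ 0.43 -0.07  1.93 -0.    1.29 -0.36]
```

View pics/w33.png

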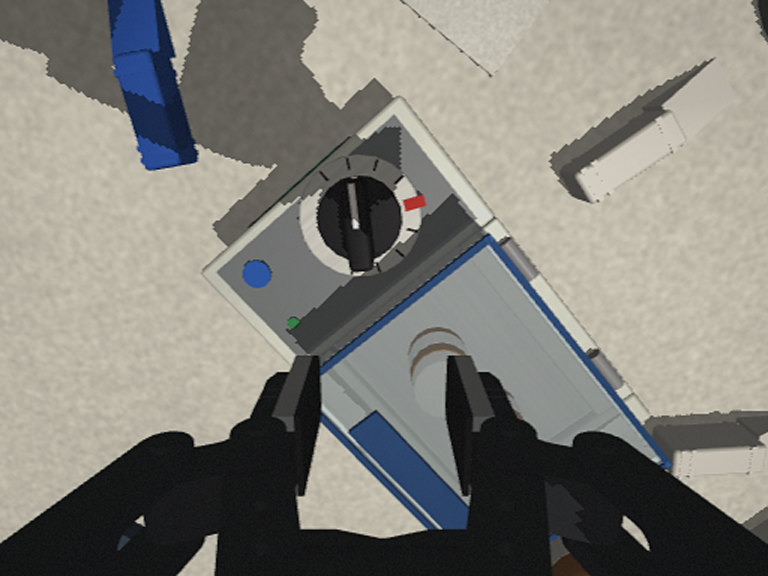

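View pics/s33.png

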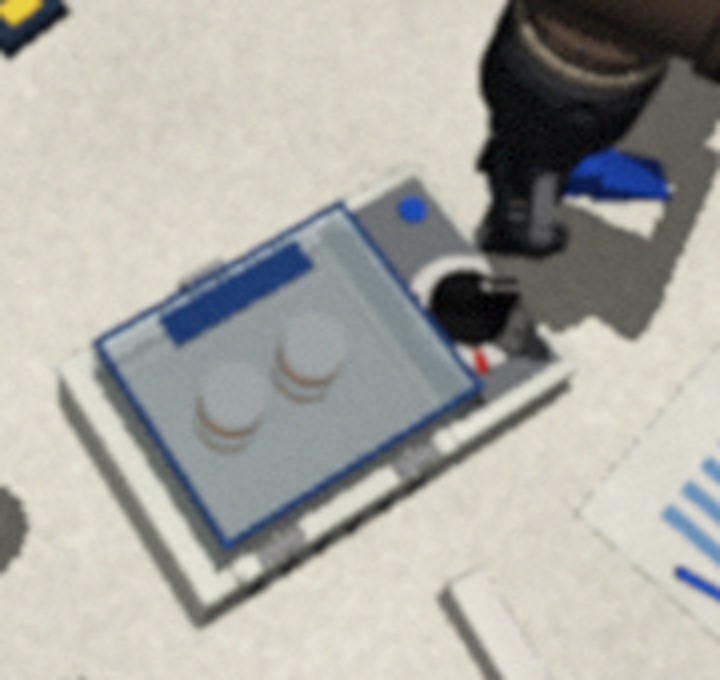

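```bash
python3 - <<'E'
from h import *
import pickle
np.set_printoptions(precision=4,suppress=True)
c=pickle.load(open("w33.pkl","rb"));A=lambda u,v,z:at(c,(u+.5)/1.5-.5,(v+.5)/1.5-.5,z)
print("ring",A(361.5,213.5,.077),"r",np.linalg.norm(A(300,213,.077)-A(424,213,.077))/2, "red",A(414,202,.077))
for z in (.1,.11,.12): 
  a,b=A(353,180,z),A(361,269,z);print(z,"bar",(a+b)/2,np.linalg.norm(a-b),np.arctan2(*(a-b)[[1,0]]), "pointer",np.arctan2(*(A(351,182,z)-A(356,226,z))[[1,0]]))
c2=c;cv2.imwrite("pics/w33c.png",cv2.resize(c["frame"][95:190,190:290][:,:,::-1],None,fx=6,fy=6,interpolation=cv2.INTER_CUBIC))
E
```

```text
ring [0.3944 0.3131 0.077 ] r 0.03848896007860883 red [0.4122 0.3412 0.077 ]
0.1 bar [0.3958 0.3096 0.1   ] 0.052115573509896485 2.4357949698346437 pointer 2.4585425369543987
0.11 bar [0.395  0.3112 0.11  ] 0.05033292171574554 2.4357949698346433 pointer 2.458542536954399
0.12 bar [0.3941 0.3128 0.12  ] 0.0485502699215946 2.435794969834644 pointer 2.4585425369543996
```

View pics/w33c.png

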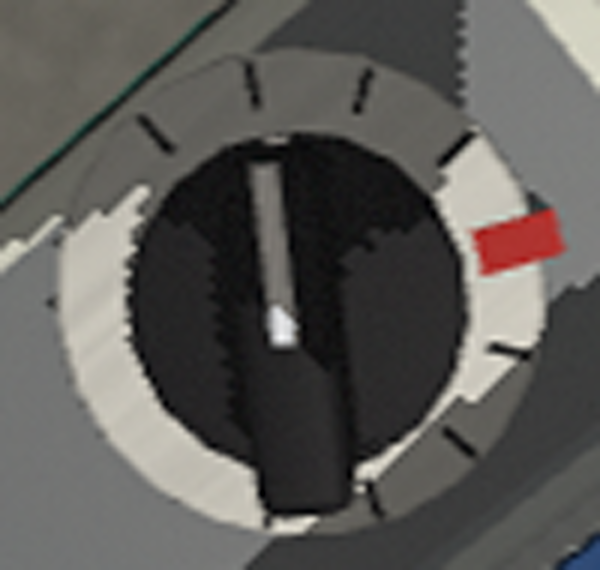

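```bash
python3 - <<'E'
from h import *
prel([.3943,.3129,.15],down(.879));prel([.3943,.3129,.094],down(.879))
E
```

```text
turn [-0.0053, -0.0016, -0.0892] shift [0.0249, -0.0137, 0.0997] rows 1.7
turn [-0.0053, -0.0016, -0.0892] shift [0.0249, -0.0134, 0.1557] rows 2.5
```

Request:
arm_command:
  steps:
    - [[-0.005, -0.002, -0.089], [0.015, -0.008, 0.03], -0.1]
    - [[-0.005, -0.002, -0.089], [0.025, -0.0135, 0.08], -0.1]
    - [[-0.005, -0.002, -0.089], [0.025, -0.0135, 0.11], -0.1]
    - [[-0.005, -0.002, -0.089], [0.025, -0.0135, 0.11], -0.1]
    - [[-0.005, -0.002, -0.089], [0.025, -0.0135, 0.11], -0.1]

```text
time: 58.58
eef_pos: [0.3954, 0.3135, 0.1411]
tcp_rot: [0.339, 0.941, 0.001, 0.001]
contact_force: [0.9, 0.5, 0.5]
opening: 0.446
```

```bash
python3 - <<'E'
from h import *
st();prel([.3943,.3129,.094],down(.879))
c=cam("wrist");save(c,"w34")
E
```

```text
t 58.58 pos [0.3954 0.3135 0.1411] yaw_y 0.8784 z [ 0.002  0.001 -1.   ] F [0.9 0.5 0.5] op 0.446 q [ 0.47  0.    2.07 -0.    1.07 -0.41]
turn [0.0018, 0.0013, -0.0006] shift [0.0006, -0.0012, 0.0471] rows 0.8
```

View pics/w34.png

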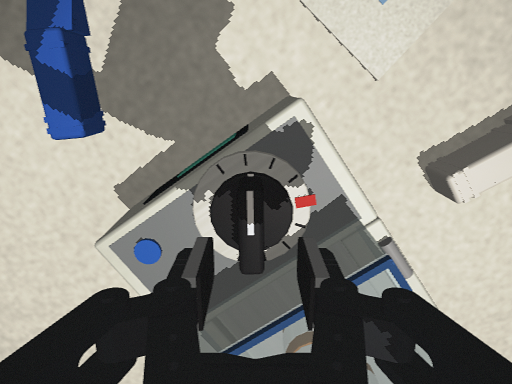

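```bash
python3 - <<'E'
from h import *
c=cam("wrist")
for z in (.115,.118): print(at(c,252,180,z),at(c,252,272,z),(at(c,252,180,z)+at(c,252,272,z))/2)
print("ring",at(c,252,212,.077))
save(c,"w34c",(180,140,330,280),5)
E
```

```text
[0.3737637  0.33025351 0.115     ] [0.41499129 0.29589282 0.115     ] [0.3943775  0.31307317 0.115     ]
[0.37314993 0.33078608 0.118     ] [0.41364751 0.2970338  0.118     ] [0.39339872 0.31390994 0.118     ]
ring [0.39813061 0.30967885 0.077     ]
```

View pics/w34c.png

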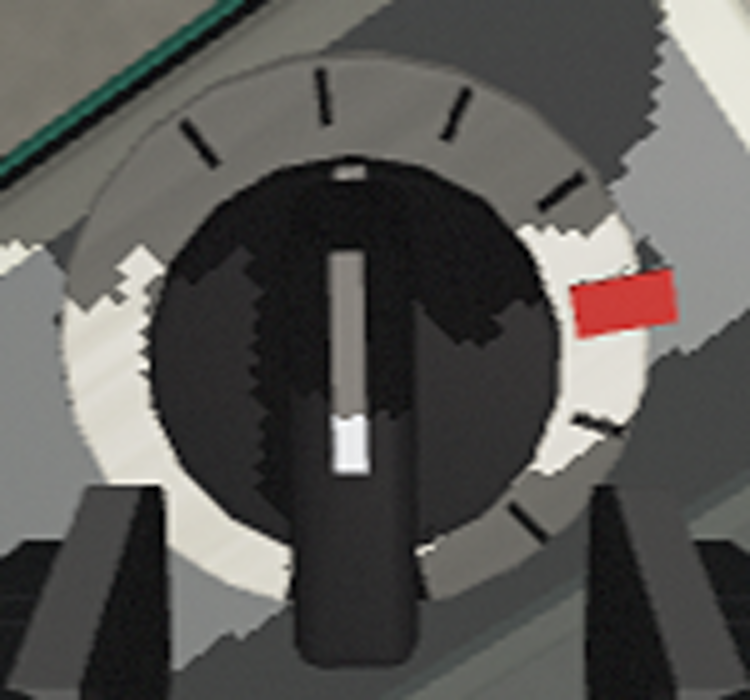

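Request:
arm_command:
  steps:
    - [[0.002, 0.001, 0], [0, -0.001, 0.025], -0.1]
    - [[0.002, 0.001, 0], [0, -0.001, 0.042], -0.1]
    - [[0.002, 0.001, 0], [0, -0.001, 0.046], -0.1]
    - [[0.002, 0.001, 0], [0, -0.001, 0.046], -0.1]
    - [[0.002, 0.001, 0], [0, -0.001, 0.046], -1]
    - [[0.002, 0.001, 0], [0, -0.001, 0.046], -1]
    - [[0.002, 0.001, 0], [0, -0.001, 0.046], -1]
    - [[0.002, 0.001, 0], [0, -0.001, 0.046], -1]
  force: 30

```text
time: 59.68
eef_pos: [0.3943, 0.3116, 0.0967]
tcp_rot: [0.339, 0.941, -0.002, -0.0]
contact_force: [-5.2, -6.4, 7.4]
opening: 0.155
```

```bash
python3 - <<'E'
from h import *
s=st();print(s["wrist_torque"])
E
```

```text
t 59.67 pos [0.3943 0.3116 0.0967] yaw_y 0.8795 z [-0.002 -0.004 -1.   ] F [-5.2 -6.4  7.4] op 0.155 q [ 0.47  0.07  2.1  -0.    0.98 -0.41]
[-1.00406835  0.79119624  0.04673998]
```

Request:
arm_command:
  steps:
    - [[0, 0, 0.15], [0, 0, 0], -1]
    - [[0, 0, 0.31], [0, 0, 0], -1]
    - [[0, 0, 0.47], [0, 0, 0], -1]
    - [[0, 0, 0.63], [0, 0, 0], -1]
    - [[0, 0, 0.79], [0, 0, 0], -1]
    - [[0, 0, 0.95], [0, 0, 0], -1]
    - [[0, 0, 1.11], [0, 0, 0], -1]
    - [[0, 0, 1.27], [0, 0, 0], -1]
    - [[0, 0, 1.42], [0, 0, 0], -1]
    - [[0, 0, 1.42], [0, 0, 0], -1]
    - [[0, 0, 1.42], [0, 0, 0], -1]

```text
time: 61.05
eef_pos: [0.3945, 0.3115, 0.0968]
tcp_rot: [0.87, 0.494, -0.002, 0.001]
contact_force: [1.6, -1.2, -3.2]
opening: 0.156
```

```bash
python3 - <<'E'
from h import *
s=st();print(s["wrist_torque"])
E
```

```text
t 61.05 pos [0.3945 0.3115 0.0968] yaw_y -0.5384 z [-0.001 -0.004 -1.   ] F [ 1.6 -1.2 -3.2] op 0.156 q [ 0.47  0.07  2.1  -0.    0.98  1.01]
[-0.02637203 -0.25658831 -0.00196197]
```

Request:
arm_command:
  steps:
    - [[0, 0, 0], [0, 0, 0], -0.3]
    - [[0, 0, 0], [0, 0, 0], -0.1]
    - [[0, 0, 0], [0, 0, 0], -0.1]
    - [[0, 0, 0], [0, 0, -0.03], -0.1]
    - [[0, 0, 0], [0, 0, -0.08], -0.1]
    - [[0, 0, 0], [0, 0, -0.13], -0.1]
    - [[0, 0, 0], [0, 0, -0.16], -0.1]
    - [[0, 0, 0], [0, 0, -0.16], -0.1]

```text
time: 62.05
eef_pos: [0.3961, 0.313, 0.2602]
tcp_rot: [0.87, 0.494, 0.002, 0.001]
contact_force: [0.3, 0.1, -0.3]
opening: 0.448
```

```bash
python3 - <<'E'
from h import *
import pickle
s=st()
c=cam("wrist");save(c,"w35",None,1.5);pickle.dump(c,open("w35.pkl","wb"))
c=cam("scene");save(c,"s35",(240,180,420,350),4)
E
```

```text
t 62.05 pos [0.3961 0.313  0.2602] yaw_y -0.5381 z [ 0.005 -0.001 -1.   ] F [ 0.3  0.1 -0.3] op 0.448 q [ 0.47 -0.12  1.96 -0.    1.3   1.01]
```

View pics/w35.png

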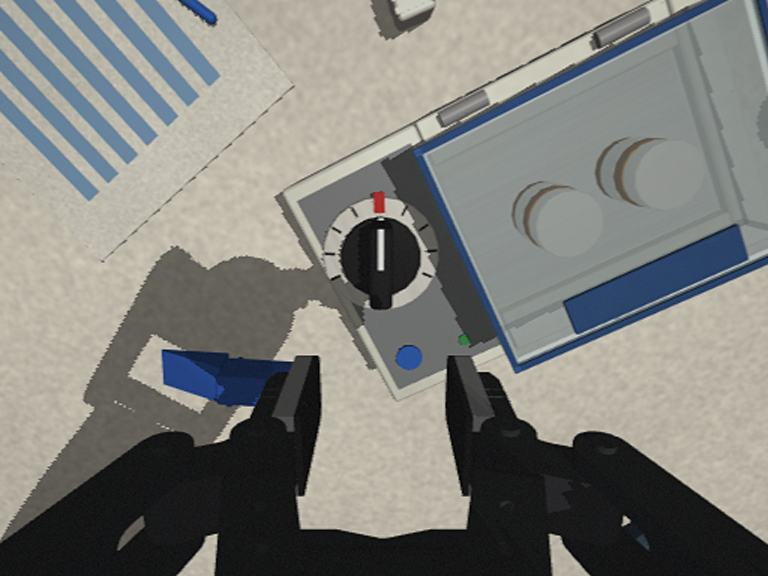

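View pics/s35.png

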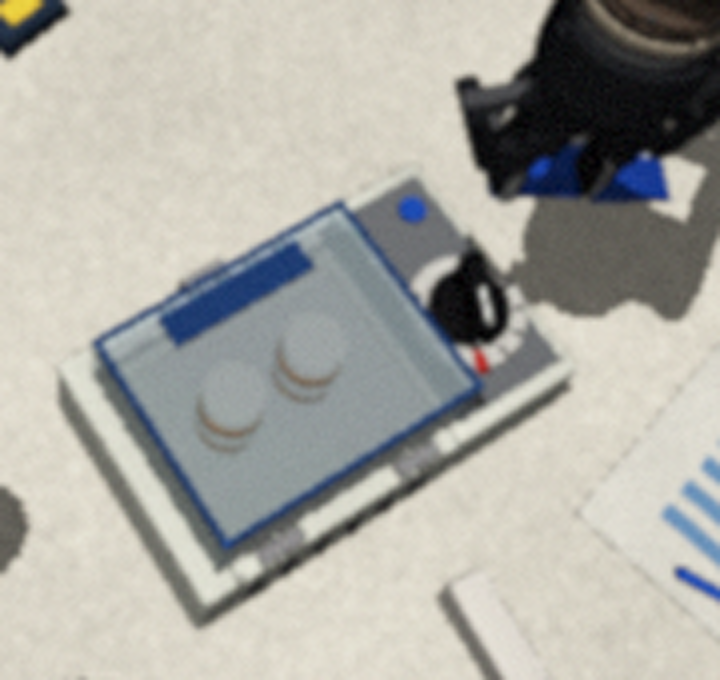

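```bash
python3 - <<'E'
from h import *
import pickle
c=pickle.load(open("w35.pkl","rb"));A=lambda u,v,z:at(c,(u+.5)/1.5-.5,(v+.5)/1.5-.5,z)
save(c,"w35c",(205,115,305,215),6)
c=cam("top");save(c,"t36",None,1.5)
E
```

```text
(no output)
```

View pics/w35c.png

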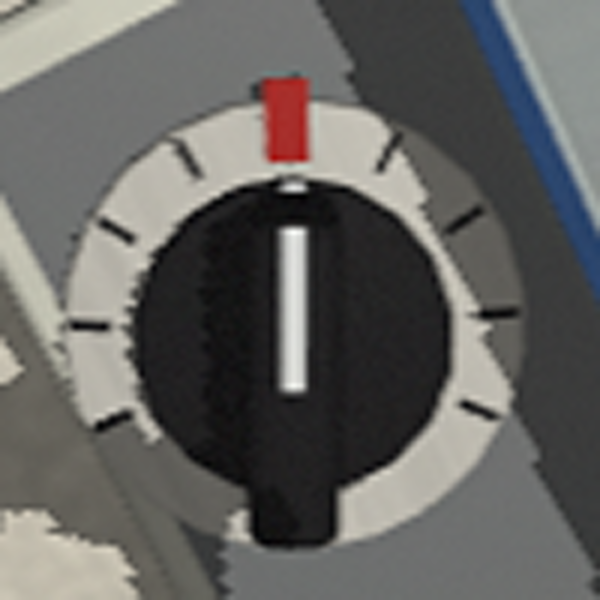

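View pics/t36.png

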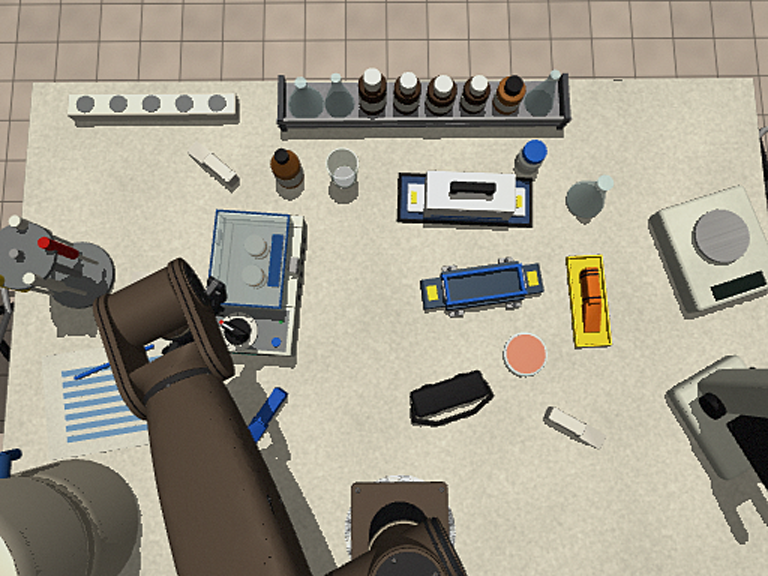

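```bash
python3 - <<'E'
from h import *
print(sign_off()); st()
c=cam("scene");save(c,"s40",None,1.5)
E
```

```text
the job is handed in; nothing more can be done
None
the job is handed in; nothing more can be done
```

The job is done and handed in at about 62 s of the 210 s allowed. No verdict came back, and no pictures could be taken after sign-off.

- **Lid:** I worked it off with the orange wedge in the order a, b, a, b. End a measured 11.7 mm up in a close oblique view. I did not measure end b directly; the top camera put it at about 12 mm, and end a settling level once end b was worked agrees with that. Early readings from the fixed cameras disagreed by a few mm (8 to 13 mm at end a), so I took the oblique view before gripping the bar. The lid now lies rim down on the mat.
- **Wedge:** It lies flat in the tray and had not moved in the last top picture.
- **Jars:** Only two were present, and both stand upright in the chamber.
- **Door:** It is shut. Pressing with 25 N at the free edge moved it no further, at the height for fully shut (0.132 m). Stopped short on its catch, it would have stood about 8 mm higher.
- **Timer:** The pointer reads about 2.03 rad by two estimates, inside the 1.9 to 2.1 limits but slightly past the middle of the red mark.
- **Bystanders:** The reagent bottle, beaker, spare jar, flask and dish looked unmoved in the last top view. The gripper hung clear of everything at hand-in.

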